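# Knock up and press a stack of freshly cased books

## Task

The slim grey books have just been cased in and must set under pressure: stack all that are on the table flat on the cork bed of the press jig, squarely one on another, and push the toggle clamp's handle right down over centre so that its plate knocks the stack flush against the head gauge and stays locked. Lay the plywood pressing board flat and centred on top of the stack, before or after locking the toggle. Tighten the bar clamp only once the stack is squared up and locked: swing it over the stack to its stop, slide its free jaw down until the pad meets the board, and screw the handle clockwise until the jaw has tilted and bound on its bar and the clamp is firmly tight; leave the other things on the table alone.

Things in the scene. Friction and masses are not known exactly. Their poses are not given: they have to be found in the camera images.
- bed (a point): centre of the fixed press jig's bed, on top of its cork facing (78x152 mm), 22 mm above the table. z up; y runs along the jig towards the head gauge and the bar clamp, -y to the toggle clamp; x is across the jig. The plywood base is 130x425x18 mm. A book resting against the gauge is centred at y=0 of this frame
- toggle_handle (a joint): toggle clamp's handle, rad: 0 = open (lever rising 1.25 rad above level, pointing away from the bed), 1.20 = pushed right down, nearly level, at its stop. It drives the pressure plate 18 mm towards the gauge; dead centre is at 1.12, beyond it the sprung plate holds the handle down by itself. Light: about 1 N at the grip, the plate pushes the stack with about 9 N
- toggle_grip (a point): middle of the round black grip of the toggle handle: 18 mm thick, 58 mm long along the lever, 95 mm from its pivot, which lies at (0, -178, 42) mm in the bed's frame with its axis parallel to the bed's x (the steel lever itself is 8 mm thick across)
- pressure_plate: aluminium pressure plate (62x8x80 mm) on the toggle clamp's plunger, sprung on a rubber bumper; origin at the middle of its face, 42 mm above the bed
- clamp_swing (a joint): swing of the whole bar clamp about its upright bar, rad: 0 = jaw arm over the bed, at its stop (the screw is then over the bed's centre); grows as the arm swings counter-clockwise seen from above, to the back of the jig at 1.57. At q the arm points along (sin q, -cos q) of the bed's frame. It stays where left (about 2 N at the handle moves it)
- clamp_jaw (a joint): slide of the clamp's free jaw along the upright bar, m: 0 = top, grows downwards to 0.115. It stays where left; about 6 N pushes it down (pushing at the handle will do), while upwards it holds more than 30 N. At the start the pad clears the highest stack with its board by 30 mm or more
- clamp_tilt (a joint): tilt of the jaw on its bar, rad: 0 = level; as the screw presses on the work (3 N) the arm's tip is lifted by up to 4 mm and the jaw tilts, until it binds on the bar at about 0.03; only from there does the clamp get tight: 10 to 20 N more for each further radian of the handle, up to about 33 N, where the jaw would slip
- clamp_handle (a joint): turn of the clamp's screw handle, rad: 0 = screw fully backed out, as it starts (it cannot go back further); grows clockwise seen from above, to 19. One turn drives the pad 8 mm down; friction of 0.10 N m holds it
- clamp_grip (a point): centre of the clamp's upright round wooden handle, 30 mm thick and 70 mm long, above the jaw arm, its axis 135 mm from the bar's axis. Held from above it serves to swing the arm, slide the jaw and turn the screw. The bar (8x20 mm, 240 mm high) stands at (0, 135) mm in the bed's frame, and the clamp swings about it
- clamp_pad (a point): underside of the round steel pad (28 mm across) at the foot of the clamp's screw, on the screw's axis; at the start the jaw arm's underside is 30 mm above it; the arm is 18 mm wide
- clamp_spindle: the clamp's screw with its pad; origin on the screw's axis at the middle height of the jaw arm
- press_board_mid (a point): centre of the pressing board, loose: a plywood board 60x120x16 mm (x across, y long, z thick) with a round steel wear plate in the middle of its top; 0.15 kg
- book_a_mid (a point): centre of a slim casebound book in grey cloth, loose: 64x150x20 mm (x across, y long, z thick), 0.16 kg; all four are alike, and some may be absent
- book_b_mid (a point): centre of a slim casebound book in grey cloth, loose: 64x150x20 mm (x across, y long, z thick), 0.16 kg; like book_a
- book_c_mid (a point): centre of a slim casebound book in grey cloth, loose: 64x150x20 mm (x across, y long, z thick), 0.16 kg; like book_a
- book_d_mid (a point): centre of a slim casebound book in grey cloth, loose: 64x150x20 mm (x across, y long, z thick), 0.16 kg; like book_a
- cork_block: cork sanding block, 60x100x34 mm, a bystander to be left alone; origin at the centre of its underside
- pin_tin: round pin tin, 60x60x32 mm, a bystander to be left alone; origin at the centre of its underside
- gauge (a point): foot of the head gauge's inner face: an upright aluminium plate 92 mm wide, 82 mm high above the bed, 75 mm (+y) from the bed's centre; same axes as the bed. Opposite it, 164 mm away when the toggle clamp is open, is the face of the pressure plate
- board_eraser: small black felt eraser, 28x46x19 mm, a bystander to be left alone; origin at the centre of its underside
- correction_reel: white correction-tape reel lying flat, 43x58x15 mm, a bystander to be left alone; origin at the centre of its underside
There are look-alikes about, which are no part of the job. There is more than one size of the part that bears press_board_mid; the job needs the smallest.

How it is judged:
By the outcome, as a careful person would: the job done as asked, in the order asked, and still so for the second after the job is handed in, with the robot touching nothing.
Of book_a, book_b, book_c, book_d only 2 to 4 are there at a start; the rules pass over those that are not, and their reading is None.
At some moment in a run one of book_a, book_b, book_c, book_d, press_board may be knocked a few centimetres aside while the robot is not near it.
Once in a run the grip may slacken for a moment while it holds something.
It also fails if it takes over 210 s, if anything falls off the work surface, if the arm or the gripper's body presses on something with over 40 N, if the wrist force passes 120 N, or if a joint passes its speed limit or range.

## Robot

A 7-joint arm with a two-finger parallel gripper is mounted at the origin on the work surface; the furniture and walls round the work are solid. World frame = base frame: x ahead of the robot, y to its left, z up, the work surface at z = 0. Lengths are in m, angles in rad, forces in N, time in s.
With the tool pointing down it reaches from about 0.4 to 0.85 m from the base axis. Payload 4.5 kg.
Tool frame: the origin (TCP) lies on the centre line of the jaws, within the pads' length; the fingertips stand 14 mm ahead of it and the grasp point (between the pads) lies 5 mm behind it (nose_length is the distance from the TCP to the fingertips, in m); x points along the fingers, y is the direction in which the jaws open and shut, and the axes are right-handed (so a half turn about x gives the same grasp; the last joint's range is limited). The gripper opens to 88 mm and grips with 3 to 60 N. Pads are 18 mm wide; open, the fingers measure 123 mm over their backs; the gripper's body (75 mm by 187 mm) begins 45 mm behind the grasp point.
Start: joints at [1.273, 0.689, -0.195, 1.565, 0.157, 0.902, -0.215], TCP at [0.204, -0.591, 0.225] pointing down, gripper open.
Joint ranges: [-3.01, 3.01], [-0.46, 2.08], [-1.47, 1.51], [0.13, 2.56], [-1, 4.14], [0.04, 2.09], [-2.66, 2.66]. Speed limits (rad/s): [2.57, 2.57, 3.14, 3.14, 3.14, 3.14, 3.14].

## Interface

Orientations are given as a unit quaternion [x, y, z, w].
In Python, from plant import get_state, snapshot, camera_params, finish_job, boxes_of, silhouettes, spot_point, nose_length gives the robot as it stands.
- The arm moves only by the tool apply_moves, never from a script. Its arguments are lists of equal length, an entry for each row: "delta_pos": the shift along the tool's x, y, z in cm, a list of three; "yaw": the turn about the tool's x in rad; "gripper": the opening in per cent of the stroke, from 0 (shut) to 100 (fully open). A call has 1 to 10 rows; each row is the pose to reach, as a shift and turn from the pose measured when the call began, along the tool's axes at that moment; what a row does not reach only later rows make up. A row lasts 1/12 s, in which the tool goes at most 41.7 mm and 7.16 degrees, less where a joint would pass 70% of its speed; a pose out of reach is approached as far as the arm can. A call with a gripper value outside its range is refused whole. The fingers move at their own pace and stop on an object; "force" is the grip in N (left out, the last holds). Time passes only in rows, so rows that repeat a pose let the fingers close. It gives the time, the measured TCP pose, the force and the opening at its end, in the units of the state.
- get_state(): the state, without advancing time (a new reading comes with each control period).
- snapshot(name): name is "scene" or "top" or "wrist"; returns the picture (420x560x3 uint8, red, green, blue); there is no depth.
- camera_params(name): a dict with "fovy" (degrees; the focal length in pixels is half the picture's height over the tangent of half this angle, whatever the lens; pixels are square), "cx", "cy" (the principal point, pixels), "position" and "orientation" of the camera in the world. Camera axes: x right, y down, z forward; pixel columns grow to the right and rows downward; lengths in m; the calibration is good to about 2 mm. The wrist camera is an equidistant fisheye: a pixel r from the principal point sees the ray r / f radians off the axis. A picture is of the moment at which its call begins: read the wrist's pose just before it. camera_params takes no time and is no camera call; for the wrist camera it gives the pose at the moment of the call.
- finish_job(): hands the job in, once; it reports no verdict.
Trained networks look in the newest picture that a camera, given by its name, has taken for a name from the list of things; names that differ only in an ending like _2 or _b are one class to them, and where a whole thing is asked for, a point or a joint stands for the part that bears it (a point fixed in the world has none). Each returns a list of dicts, best first, with "score" (0 to 1); they miss things now and then, are a little off and sometimes report something else, mostly with a low value. They report only what shows in the picture. A call takes as long as a camera call. They do not tell look-alikes from the thing itself.
- boxes_of(thing, camera): "bbox" ([left, top, width, height] in pixels, round what is visible of it).
- silhouettes(thing, camera): "mask" (420x560 bool, what is visible of it) and "bbox" ([left, top, width, height] in pixels, round what is visible of it).
- spot_point(thing, camera): "pixel" ([column, row] in pixels: a listed point, or the origin of a listed thing).
The state is a dict: "clock": time; "q": joint angles; "qd": joint speeds; "joint_torque": joint torques, N m; "tool_pos": TCP position; "eef_rot": TCP orientation; "contact_force": force on the tool from outside, world axes, zero at the start; "moment": the same for the moment, N m; "opening": opening from 0.0 (shut) to 1.0 (fully open).
Only numpy, scipy, OpenCV 4.12 (cv2) and the standard library are available. Lean on these libraries where they do the work, as an engineer would, in place of code of your own. Each camera call takes 0.05 s, during which the arm holds its last target.

## Working session

There is one attempt and no reset: what is moved stays moved. The work goes in short steps, Python scripts to look and compute and a tool call to move; the robot and the scene stay as the last step left them, time stands still between calls to the robot, and variables do not carry over. Pictures are saved under pics/ and viewed, and the job is handed in when it is done.

Besides the shell and the picture viewer there is one more tool, called after "Emit:" as a command line: name --pt "numbers of a row" for each row, then --argument value for the rest. apply_moves: Moves the arm, as the interface text tells. Its arguments: {"type":"object","properties":{"delta_pos":{"type":"array"},"yaw":{"type":"array"},"gripper":{"type":"array"},"force":{"type":"number"}},"required":["delta_pos","yaw","gripper"]}

```bash
ls; mkdir -p pics; cat > h.py <<'E'
import numpy as np, cv2
from plant import *
from scipy.spatial.transform import Rotation as R
def save(name,fn,crop=None,scale=1):
    im=snapshot(name); 
    if crop: x,y,w,h=crop; im=im[y:y+h,x:x+w]
    if scale!=1: im=cv2.resize(im,None,fx=scale,fy=scale,interpolation=cv2.INTER_CUBIC)
    cv2.imwrite('pics/'+fn,im[:,:,::-1]); return im
def ray(cam,px,P=None):
    P=P or camera_params(cam)
    f=210/np.tan(np.radians(P['fovy'])/2)
    d=np.array([(px[0]-P['cx'])/f,(px[1]-P['cy'])/f])
    if cam=='wrist':
        r=np.hypot(*d); v=np.array([*(d/r*np.sin(r) if r>0 else d),np.cos(r)])
    else: v=np.array([*d,1.0])
    return np.array(P['position']),R.from_quat(P['orientation']).apply(v)
def onz(cam,px,z,P=None):
    o,v=ray(cam,px,P); return o+v*(z-o[2])/v[2]
def proj(cam,X,P=None):
    P=P or camera_params(cam)
    f=210/np.tan(np.radians(P['fovy'])/2)
    c=R.from_quat(P['orientation']).inv().apply(np.array(X)-np.array(P['position']))
    if cam=='wrist':
        r=np.hypot(c[0],c[1]); th=np.arctan2(r,c[2]); k=f*th/r
        return np.array([P['cx']+k*c[0],P['cy']+k*c[1]])
    return np.array([P['cx']+f*c[0]/c[2],P['cy']+f*c[1]/c[2]])
def delta(target):
    "cm shift in tool axes to reach world pos"
    s=get_state(); return R.from_quat(s['eef_rot']).inv().apply(np.array(target)-np.array(s['tool_pos']))*100
E
python3 - <<'E'
from h import *
s=get_state(); print(s); print(nose_length if not callable(nose_length) else nose_length())
for c in ['scene','top','wrist']:
    save(c,c+'0.png'); print(c,camera_params(c))
E
```

```text
pics
{'clock': 0.0, 'q': array([ 1.27280082,  0.6899652 , -0.19452794,  1.56637376,  0.15730985,
        0.90253673, -0.21508927]), 'qd': array([-0.00108105, -0.00084739,  0.00073506, -0.00038784, -0.00082462,
        0.0005326 , -0.00092241]), 'joint_torque': array([ 5.91103490e-04, -5.27551317e+01, -1.26679312e+00, -1.53427273e+01,
       -5.26854582e-02,  6.61531580e-03,  1.83748780e-04]), 'tool_pos': array([ 0.2033172 , -0.59027986,  0.22441424]), 'eef_rot': array([-0.69723105, -0.11745856,  0.69755194, -0.11616216]), 'contact_force': array([-0.17246851, -0.78934647,  0.00487422]), 'moment': array([-0.02759577, -0.06489816, -0.00907515]), 'opening': 1.0004022728962374}
0.014
scene {'fovy': 57.40137153350952, 'cx': 284.47665797008347, 'cy': 206.77332652472296, 'position': array([-0.25501748,  0.63024599,  1.02649036]), 'orientation': array([-0.3651536 ,  0.83880373, -0.36625187,  0.17009031])}
top {'fovy': 56.82476112923301, 'cx': 275.8455550620633, 'cy': 213.58896772468648, 'position': array([0.2376062 , 0.00409747, 1.25197497]), 'orientation': array([ 0.70489468, -0.70331824,  0.06277245, -0.06727982])}
wrist {'fovy': 65.70646984690485, 'cx': 273.8647352830728, 'cy': 211.08522072777427, 'position': array([ 0.27500114, -0.56598003,  0.38361912]), 'orientation': array([ 0.80520908, -0.57390653, -0.08706133,  0.12120218])}
```

View pics/scene0.png

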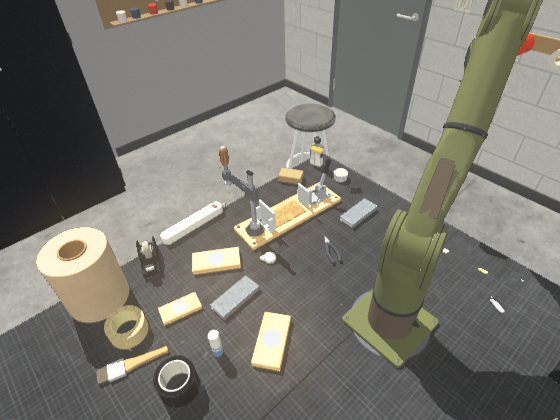

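View pics/top0.png

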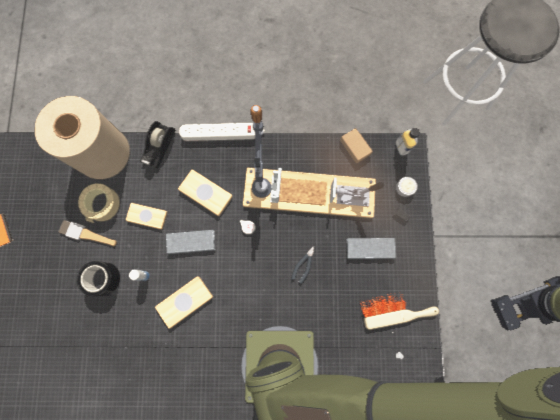

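View pics/wrist0.png

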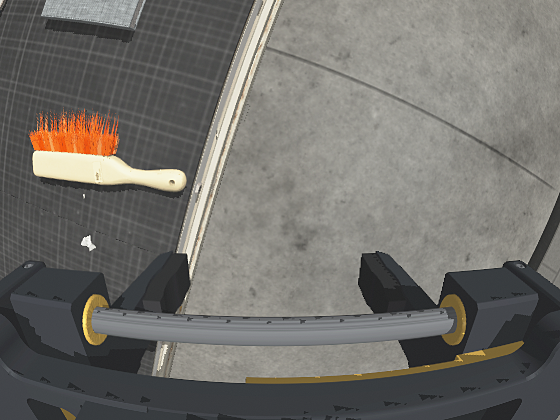

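The top view shows the jig near (310,192), with grey books at (190,242) and (371,248). The boards are at (205,193), (146,216) and (184,302). Next I'll measure them.

```bash
python3 - <<'E'
from h import *
P=camera_params('top'); snapshot('top'); snapshot('scene')
for t,z in [('book_a_mid',0.02),('press_board_mid',0.016),('book_c_mid',.02)]:
    for d in silhouettes(t,'top'):
        m=d['mask'].astype(np.uint8); c,_=cv2.findContours(m,0,2); c=max(c,key=cv2.contourArea)
        pts=np.array([onz('top',p[0]+0.0,z,P)[:2] for p in c],np.float32)
        print(t,round(d['score'],2),d['bbox'],cv2.minAreaRect(pts))
for t,z in [('bed',0.022),('gauge',0.022),('toggle_grip',.13),('clamp_grip',0.3),('clamp_pad',.2),('pressure_plate',.064),('cork_block',0),('pin_tin',0),('board_eraser',0),('correction_reel',0)]:
    for d in spot_point(t,'top')[:3]: print('top',t,round(d['score'],2),d['pixel'],onz('top',d['pixel'],z,P))
    for d in spot_point(t,'scene')[:3]: print('scene',t,round(d['score'],2),d['pixel'],onz('scene',d['pixel'],z))
E
```

```text
book_a_mid 0.79 [168.2, 231.2, 43.6, 23.1] ((0.37618643045425415, 0.28829845786094666), (0.0662064254283905, 0.15582793951034546), 5.063920021057129)
press_board_mid 0.97 [127.7, 203.9, 38.6, 25.2] ((0.46052318811416626, 0.43434464931488037), (0.12392430007457733, 0.06146501004695892), 77.04359436035156)
press_board_mid 0.88 [155.7, 276.9, 55.7, 49.3] ((0.19040703773498535, 0.30027085542678833), (0.08537903428077698, 0.16558228433132172), 36.15255355834961)
press_board_mid 0.84 [178.1, 174.4, 54.5, 44.1] ((0.5392706990242004, 0.24523641169071198), (0.16614100337028503, 0.08415596932172775), 57.16785430908203)
top bed 0.61 [303.9, 192.6] [ 0.53637019 -0.0788118   0.022     ]
scene bed 0.58 [283.8, 215.1] [ 0.53624185 -0.06694152  0.022     ]
top gauge 0.74 [277.8, 187.2] [0.55437164 0.00616134 0.022     ]
scene gauge 0.76 [268.3, 219.7] [ 0.55787782 -0.00791783  0.022     ]
scene gauge 0.47 [225.1, 154.4] [ 1.0203706  -0.14411152  0.022     ]
top toggle_grip 0.6 [374.6, 188.7] [ 0.52231852 -0.28160338  0.13      ]
top toggle_grip 0.52 [252.8, 115.9] [0.75314471 0.08355404 0.13      ]

[... 985 characters left out ...]
0.45419043 -0.38952294  0.        ]
top pin_tin 0.56 [402.5, 188.9] [ 0.55474039 -0.40696989  0.        ]
top pin_tin 0.22 [249.4, 228.9] [0.41994744 0.098466   0.        ]
scene pin_tin 0.47 [338.8, 173.9] [ 0.58042935 -0.43205493  0.        ]
top board_eraser 0.41 [399.1, 218.5] [ 0.45518601 -0.3902298   0.        ]
top board_eraser 0.28 [333.0, 188.1] [ 0.55718493 -0.17697466  0.        ]
scene board_eraser 0.48 [352.0, 190.9] [ 0.46606792 -0.38480096  0.        ]
scene board_eraser 0.47 [291.4, 179.1] [ 0.69699096 -0.2576659   0.        ]
top correction_reel 0.45 [249.1, 228.6] [0.42093271 0.09945912 0.        ]
scene correction_reel 0.69 [267.8, 255.7] [0.44055659 0.09668482 0.        ]
```

```bash
python3 - <<'E'
from h import *
save('top','top1.png',(110,110,300,220),2.6)
save('scene','scene1.png',(140,130,260,240),2.5)
E
```

```text
(no output)
```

View pics/top1.png

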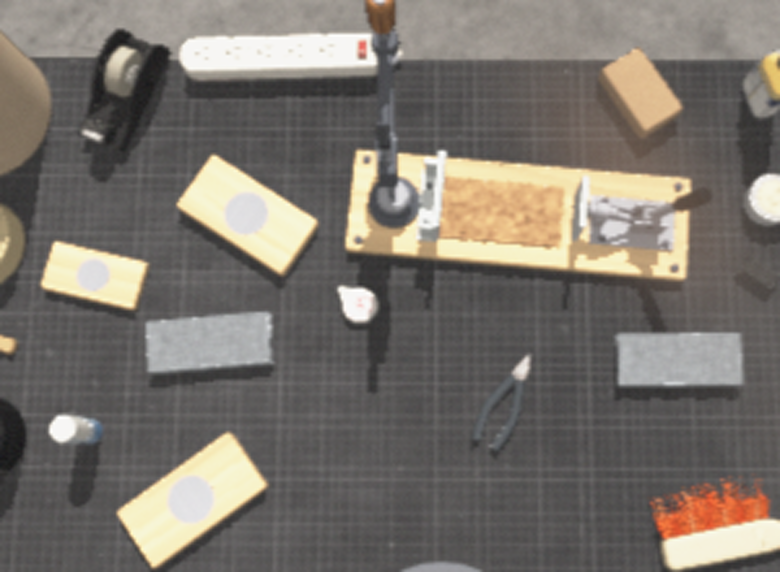

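View pics/scene1.png

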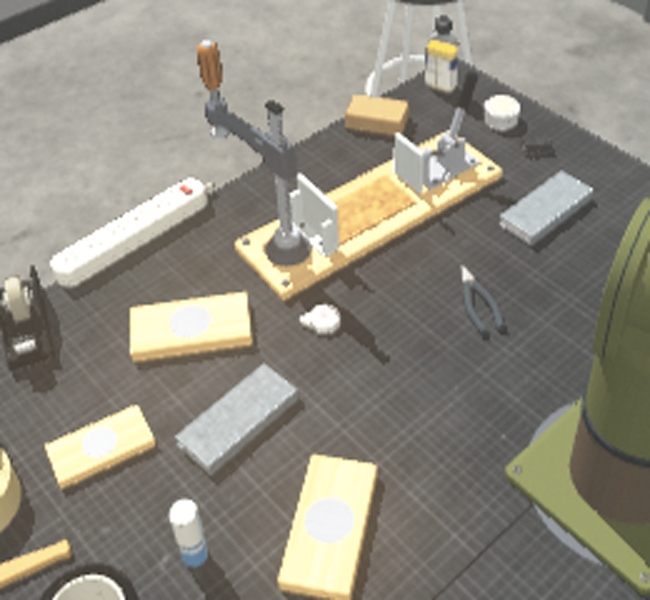

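```bash
cat >> h.py <<'E'
def yaw_now():
    "world angle of tool y (opening dir)"
    s=get_state(); y=R.from_quat(s['eef_rot']).apply([0,1,0]); return np.arctan2(y[1],y[0])
def plan(xyz,ang=None,half=True):
    "print delta cm & yaw to bring TCP to xyz with opening dir at world angle ang"
    s=get_state(); d=delta(xyz); 
    yw=0
    if ang is not None:
        a=ang-yaw_now(); 
        a=(a+np.pi/2)%np.pi-np.pi/2 if half else (a+np.pi)%(2*np.pi)-np.pi
        yw=-a
    print('plan',np.round(d,2),'yaw',round(yw,3),'q7',round(s['q'][6],2),'dist cm',round(np.linalg.norm(d),1)); return d,yw
E
python3 - <<'E'
from h import *
s=get_state(); print(R.from_quat(s['eef_rot']).as_matrix().round(3), yaw_now())
im=snapshot('top'); hsv=cv2.cvtColor(im,cv2.COLOR_RGB2HSV)
P=camera_params('top')
print(im[248,371],im[242,190],im[260,300])
m=((hsv[:,:,1]<60)&(im.mean(2)>85)).astype(np.uint8)
n,l,st,c=cv2.connectedComponentsWithStats(m)
for i in range(1,n):
    if 200<st[i,4]<3000: 
        cc,_=cv2.findContours((l==i).astype(np.uint8),0,2); cc=max(cc,key=cv2.contourArea)
        pts=np.array([onz('top',p[0],.02,P)[:2] for p in cc],np.float32)
        print(st[i],c[i].round(),cv2.minAreaRect(pts))
E
```

```text
[[ 0.     0.326 -0.945]
 [-0.    -0.945 -0.326]
 [-1.     0.    -0.   ]] -1.239010001436721
[174 175 175] [174 176 178] [88 90 94]
[150 128  14  19 205] [157. 137.] ((0.7297244071960449, 0.4145774245262146), (0.042418625205755234, 0.06423085182905197), 75.42985534667969)
[330 177  41  29 761] [349. 194.] ((0.5400623083114624, -0.23061922192573547), (0.13040205836296082, 0.08639556169509888), 82.54737854003906)
[279 197  50  15 309] [304. 206.] ((0.490888774394989, -0.0792427659034729), (0.04564531147480011, 0.1615925282239914), 6.166166305541992)
[ 25 209  60  31 471] [ 65. 226.] ((0.4437563419342041, 0.7282356023788452), (0.2018798291683197, 0.0773162990808487), 74.55262756347656)
[ 80 265  28  28 465] [ 92. 278.] ((0.25911378860473633, 0.5843154788017273), (0.0836358442902565, 0.08635144680738449), 0.16611158847808838)
[257 345  48  42 224] [283. 364.] ((0.009011302143335342, 0.007806427776813507), (0.10200125724077225, 0.14717596769332886), 15.286040306091309)
[281 405  51  15 336] [307. 413.] ((-0.12733420729637146, -0.07793771475553513), (0.038320958614349365, 0.1466801017522812), 0.25966575741767883)
```

```bash
python3 - <<'E'
from h import *
im=snapshot('top'); hsv=cv2.cvtColor(im,cv2.COLOR_RGB2HSV)
P=camera_params('top')
m=((hsv[:,:,1]<40)&(im.mean(2)>130)&(im.mean(2)<215)).astype(np.uint8)
for x0,y0,w,h in [(160,225,60,40),(340,230,65,40)]:
    mm=np.zeros_like(m); mm[y0:y0+h,x0:x0+w]=m[y0:y0+h,x0:x0+w]
    cc,_=cv2.findContours(mm,0,2); cc=max(cc,key=cv2.contourArea)
    pts=np.array([onz('top',p[0],.02,P)[:2] for p in cc],np.float32)
    print(cv2.minAreaRect(pts))
# base: yellowish wood
im2=im
m=((hsv[:,:,0]>8)&(hsv[:,:,0]<32)&(hsv[:,:,1]>60)&(hsv[:,:,2]>130)).astype(np.uint8)
mm=np.zeros_like(m); mm[160:222,235:385]=m[160:222,235:385]
mm=cv2.morphologyEx(mm,cv2.MORPH_CLOSE,np.ones((5,5)))
cc,_=cv2.findContours(mm,0,2); cc=max(cc,key=cv2.contourArea)
pts=np.array([onz('top',p[0],.018,P)[:2] for p in cc],np.float32)
print('base',cv2.minAreaRect(pts))
vis=im.copy(); cv2.drawContours(vis,[cc],-1,(255,0,0),1)
cv2.imwrite('pics/base.png',cv2.resize(vis[150:230,230:390],None,fx=4,fy=4)[:,:,::-1])
E
```

```text
((0.3778897225856781, 0.2854716181755066), (0.06374780088663101, 0.1550624519586563), 4.770857810974121)
((0.3583468198776245, -0.29026588797569275), (0.06034337356686592, 0.15160301327705383), 0.1351146101951599)
base ((0.540289044380188, -0.09648919105529785), (0.42883625626564026, 0.13485677540302277), 85.02618408203125)
```

View pics/base.png

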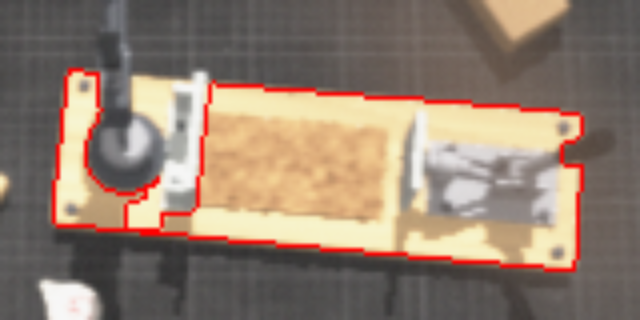

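```bash
python3 - <<'E'
from h import *
plan([0.36,-0.29,0.20],0.0)
E
```

```text
plan [  2.52 -23.36 -24.59] yaw -1.239 q7 -0.22 dist cm 34.0
```

Emit:
apply_moves --pt "0.3 -2.3 -2.5" --pt "0.5 -4.7 -4.9" --pt "0.8 -7 -7.4" --pt "1 -9.3 -9.8" --pt "1.3 -11.7 -12.3" --pt "1.5 -14 -14.8" --pt "1.8 -16.4 -17.2" --pt "2 -18.7 -19.7" --pt "2.3 -21 -22.1" --pt "2.5 -23.4 -24.6" --yaw '[-0.12,-0.24,-0.36,-0.48,-0.6,-0.72,-0.84,-0.96,-1.08,-1.2]' --gripper '[100,100,100,100,100,100,100,100,100,100]'

```text
clock: 2.43
tool_pos: [0.3604, -0.2885, 0.2003]
eef_rot: [-0.508, -0.491, 0.508, -0.492]
contact_force: [-0.2, 0.3, -0.2]
opening: 1.002
```

```bash
python3 - <<'E'
from h import *
s=get_state(); print(s['clock'],s['tool_pos'],yaw_now(),s['q'].round(2),s['contact_force'])
save('wrist','w1.png'); save('top','t2.png'); save('scene','s2.png')
for t in ['bed','gauge','pressure_plate','book_a_mid']:
    for d in spot_point(t,'wrist')[:3]: print(t,round(d['score'],2),d['pixel'],onz('wrist',d['pixel'],{'bed':.022,'gauge':.022,'pressure_plate':.064,'book_a_mid':.01}[t]))
E
```

```text
2.4333 [ 0.36042663 -0.28850623  0.20030319] -0.033816287702271144 [ 0.9   0.56 -0.5   2.06  0.44  0.63  0.07] [-0.20006035  0.26104487 -0.2235213 ]
bed 0.25 [523.1, 155.5] [ 0.68459528 -0.25434557  0.022     ]
pressure_plate 0.88 [449.1, 70.4] [ 0.53569781 -0.1690847   0.064     ]
book_a_mid 0.57 [272.2, 183.3] [ 0.35675222 -0.29111763  0.01      ]
```

View pics/w1.png

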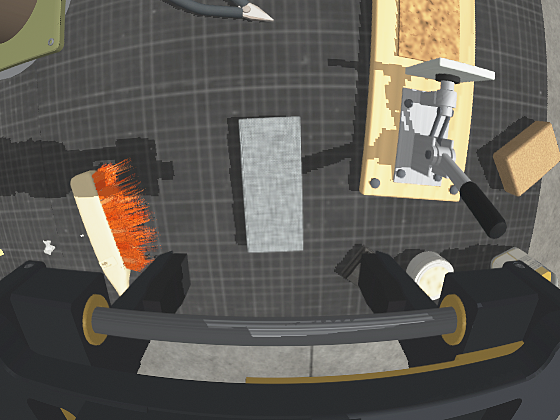

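View pics/t2.png

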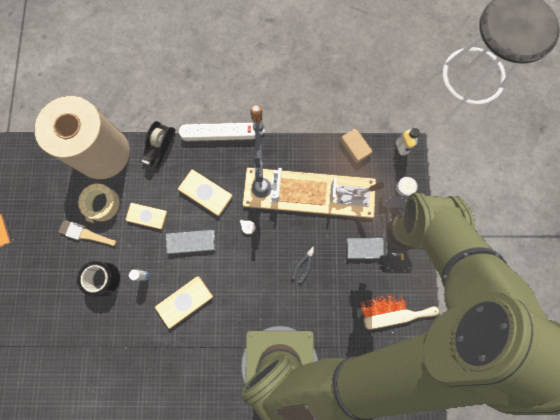

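```bash
cat >> h.py <<'E'
def grayrect(cam,box,z,lo=100,hi=235,sat=60):
    im=snapshot(cam); P=camera_params(cam); hsv=cv2.cvtColor(im,cv2.COLOR_RGB2HSV)
    m=((hsv[:,:,1]<sat)&(im.mean(2)>lo)&(im.mean(2)<hi)).astype(np.uint8)
    x,y,w,h=box; mm=np.zeros_like(m); mm[y:y+h,x:x+w]=m[y:y+h,x:x+w]
    mm=cv2.morphologyEx(cv2.morphologyEx(mm,cv2.MORPH_OPEN,np.ones((3,3))),cv2.MORPH_CLOSE,np.ones((5,5)))
    cc,_=cv2.findContours(mm,0,2); cc=max(cc,key=cv2.contourArea)
    pts=np.array([onz(cam,p[0],z,P)[:2] for p in cc],np.float32)
    return cv2.minAreaRect(pts)
E
python3 - <<'E'
from h import *
print(grayrect('wrist',(225,100,95,170),.02))
for p in [(239,118),(299,116),(303,250),(246,251)]: print(onz('wrist',p,.02))
# jig features
for p,z in [((375,183),.018),((457,194),.018),((362,190),.018),((460,198),.018),((399,54),.022),((459,56),.022)]: print(p,onz('wrist',p,z))
E
```

```text
((0.3583639860153198, -0.29085642099380493), (0.06441985070705414, 0.15023817121982574), 0.4707184135913849)
[ 0.32565018 -0.21784654  0.02      ]
[ 0.38756801 -0.21855001  0.02      ]
[ 0.38867497 -0.36788909  0.02      ]
[ 0.32349065 -0.36636036  0.02      ]
(375, 183) [ 0.47065194 -0.2927577   0.018     ]
(457, 194) [ 0.57987737 -0.30831777  0.018     ]
(362, 190) [ 0.45569366 -0.30030606  0.018     ]
(460, 198) [ 0.5850716  -0.31348579  0.018     ]
(399, 54) [ 0.49794753 -0.14992848  0.022     ]
(459, 56) [ 0.57505288 -0.1441222   0.022     ]
```

```bash
python3 - <<'E'
from h import *
plan([0.3584,-0.2908,0.019],0.008)
E
```

```text
plan [18.12 -0.07 -0.04] yaw -0.051 q7 0.07 dist cm 18.1
```

Emit:
apply_moves --pt "3.6 0 0" --pt "7.2 0 0" --pt "10.8 0 0" --pt "14 0 0" --pt "16.5 -0.1 0" --pt "18.1 -0.1 0" --pt "18.1 -0.1 0" --pt "18.1 -0.1 0" --pt "18.1 -0.1 0" --pt "18.1 -0.1 0" --yaw '[-0.05,-0.05,-0.05,-0.05,-0.05,-0.05,-0.05,-0.05,-0.05,-0.05]' --gripper '[100,100,100,100,100,100,100,60,60,60]' --force 25

```text
clock: 3.67
tool_pos: [0.3586, -0.292, 0.0204]
eef_rot: [0.498, 0.501, -0.499, 0.502]
contact_force: [0.2, -0.9, -0.0]
opening: 0.8
```

Emit:
apply_moves --pt "0 0 0" --pt "0 0 0" --pt "-1 0 0" --pt "-3 0 0" --pt "-6 0 0" --pt "-9 0 0" --pt "-12 0 0" --pt "-15 0 0" --pt "-16 0 0" --pt "-16 0 0" --yaw '[0,0,0,0,0,0,0,0,0,0]' --gripper '[60,60,60,60,60,60,60,60,60,60]'

```text
clock: 4.5
tool_pos: [0.3595, -0.2929, 0.1833]
eef_rot: [0.499, 0.498, -0.499, 0.504]
contact_force: [0.0, 0.2, 0.1]
opening: 0.602
```

```bash
python3 - <<'E'
from h import *
s=get_state(); print(s['clock'],s['tool_pos'],yaw_now(),s['opening']*88,s['contact_force'])
save('wrist','w2.png')
E
```

```text
4.5 [ 0.35953986 -0.29290206  0.18334632] 0.005008381669744237 52.99824078890975 [0.03201684 0.18007419 0.08319995]
```

View pics/w2.png

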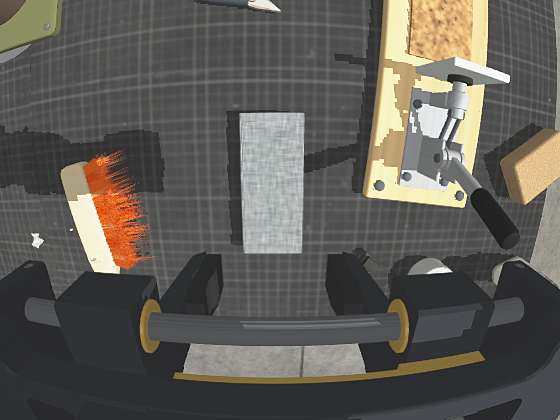

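```bash
python3 - <<'E'
from h import *
b=grayrect('wrist',(225,100,95,170),.02); print(b)
a=np.radians(b[2]); a=a if b[1][0]<b[1][1] else a-np.pi/2
plan([*b[0],0.017],a)
E
```

```text
((0.35718420147895813, -0.2902662456035614), (0.0641130656003952, 0.14955392479896545), 0.6922614574432373)
plan [16.36 -0.11 -0.23] yaw -0.007 q7 0.04 dist cm 16.4
```

Emit:
apply_moves --pt "3.6 0 0" --pt "7.2 0 -0.1" --pt "10.8 0 -0.2" --pt "14 -0.1 -0.2" --pt "15.5 -0.1 -0.2" --pt "16.4 -0.1 -0.2" --pt "16.4 -0.1 -0.2" --pt "16.4 -0.1 -0.2" --pt "16.4 -0.1 -0.2" --pt "16.4 -0.1 -0.2" --yaw '[0,0,0,0,0,0,0,0,0,0]' --gripper '[100,100,100,100,100,100,100,100,40,40]' --force 30

```text
clock: 5.43
tool_pos: [0.3574, -0.2907, 0.0171]
eef_rot: [0.499, 0.5, -0.499, 0.503]
contact_force: [-0.3, -1.0, 0.4]
opening: 0.875
```

Emit:
apply_moves --pt "0 0 0" --pt "0 0 0" --pt "0 0 0" --pt "0 0 0" --pt "0 0 0" --pt "0 0 0" --pt "0 0 0" --yaw '[0,0,0,0,0,0,0]' --gripper '[40,40,40,40,40,40,40]'

```text
clock: 6.02
tool_pos: [0.3574, -0.2907, 0.0171]
eef_rot: [0.499, 0.5, -0.499, 0.503]
contact_force: [-0.1, 0.2, -0.3]
opening: 0.403
```

```bash
python3 - <<'E'
from h import *
save('wrist','w3.png')
E
```

```text
(no output)
```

View pics/w3.png

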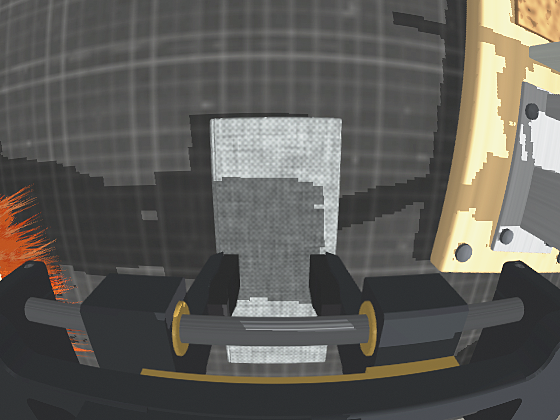

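```bash
python3 - <<'E'
from h import *
save('wrist','w3c.png',(150,230,260,150),3)
save('scene','s3c.png',(300,150,140,120),5)
s=get_state(); print(proj('wrist',s['tool_pos']), [proj('wrist',np.array(s['tool_pos'])+R.from_quat(s['eef_rot']).apply([0.014,y,z])).round() for y in (-.0177,.0177) for z in (-.009,.009)])
E
```

```text
[275.28553497 258.9305674 ] [array([244., 234.]), array([245., 262.]), array([306., 234.]), array([305., 262.])]
```

View pics/w3c.png

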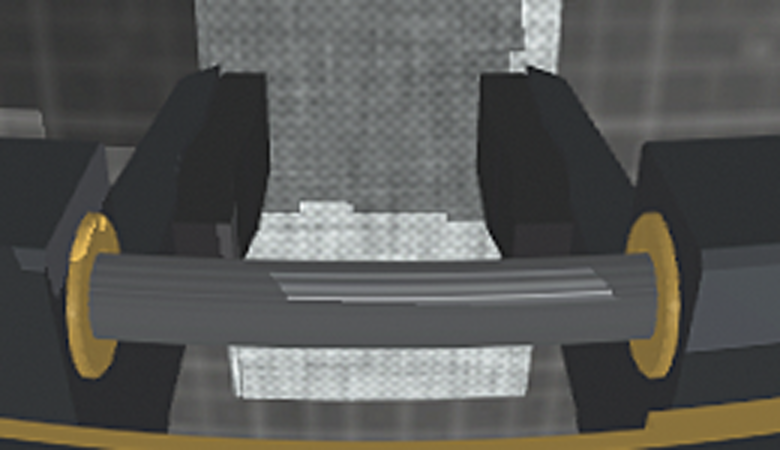

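View pics/s3c.png

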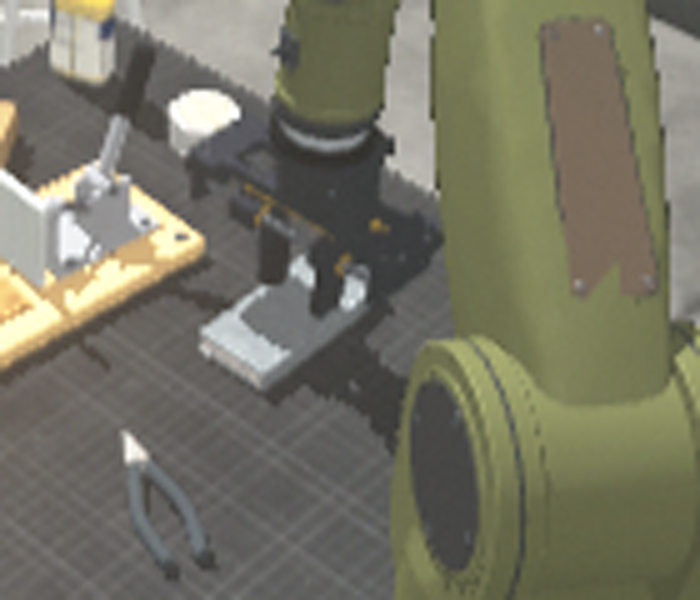

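```bash
python3 - <<'E'
from h import *
s=get_state(); print(s['tool_pos'],camera_params('wrist')['position'],s['q'])
for x in (.014,0,-.01,-.02,-.03):
  print(x,[proj('wrist',np.array(s['tool_pos'])+R.from_quat(s['eef_rot']).apply([x,y,z])).round() for y in (-.0177,.0177) for z in (-.009,.009)])
E
```

```text
[ 0.35740619 -0.29066242  0.01706962] [ 0.35562463 -0.21384832  0.17585459] [ 0.6297314   0.88932455 -0.0775994   2.19410635  0.83430535  0.08275364
 -0.24643077]
0.014 [array([244., 234.]), array([245., 262.]), array([306., 234.]), array([305., 262.])]
0 [array([242., 244.]), array([243., 273.]), array([309., 244.]), array([307., 273.])]
-0.01 [array([240., 251.]), array([242., 282.]), array([311., 251.]), array([309., 282.])]
-0.02 [array([238., 260.]), array([240., 292.]), array([313., 260.]), array([311., 292.])]
-0.03 [array([236., 270.]), array([238., 303.]), array([315., 269.]), array([313., 303.])]
```

```bash
python3 - <<'E'
from h import *
s=get_state(); T=np.array(s['tool_pos']); Rm=R.from_quat(s['eef_rot'])
im=snapshot('scene'); x0,y0=330,180
big=cv2.resize(im[y0:y0+80,x0:x0+90],None,fx=8,fy=8,interpolation=cv2.INTER_CUBIC)
for x,c in ((.014,(255,0,0)),(-.011,(0,255,0))):
  for y in (-.0177,.0177):
    p=(proj('scene',T+Rm.apply([x,y,0]))-[x0,y0]+.5)*8; cv2.circle(big,tuple(int(v) for v in p),4,c,-1)
for q in [(.3256,-.2158,.02),(.389,-.2158,.02),(.389,-.3655,.02)]:
    p=(proj('scene',q)-[x0,y0]+.5)*8; cv2.circle(big,tuple(int(v) for v in p),4,(255,0,255),-1)
cv2.imwrite('pics/s4.png',big[:,:,::-1])
E
```

```text
(no output)
```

View pics/s4.png

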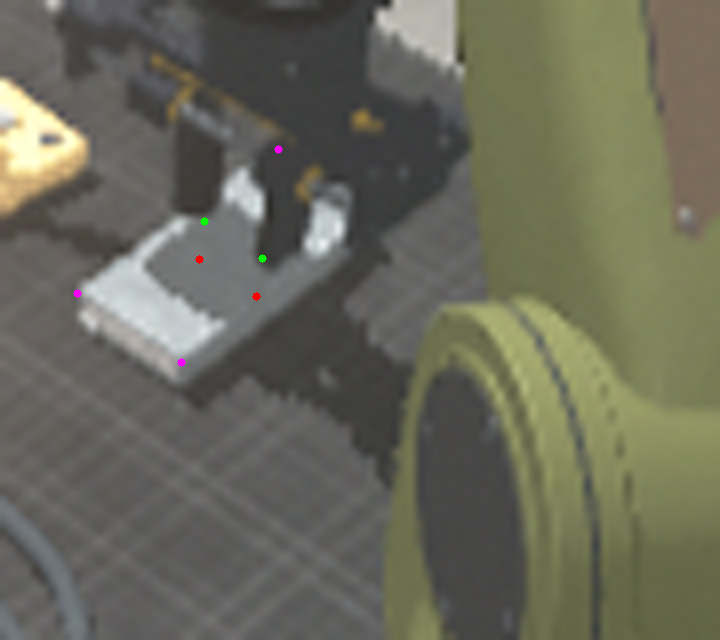

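Both cameras show the fingertips about 25 mm higher than the stated nose length implies, so they are above the book. I'll open the gripper and go lower, watching the force.

Emit:
apply_moves --pt "0 0 0" --pt "0 0 0" --pt "0 0 0" --pt "0 0 0" --pt "0 0 0" --pt "0.4 0 0" --pt "0.8 0 0" --pt "1.2 0 0" --pt "1.6 0 0" --pt "1.8 0 0" --yaw '[0,0,0,0,0,0,0,0,0,0]' --gripper '[100,100,100,100,100,100,100,100,100,100]'

```text
clock: 7.05
tool_pos: [0.3573, -0.2904, -0.0016]
eef_rot: [0.499, 0.5, -0.499, 0.502]
contact_force: [-0.4, 0.4, 0.3]
opening: 0.999
```

```bash
python3 - <<'E'
from h import *
s=get_state(); print(s['tool_pos'],s['contact_force'],s['opening'])
im=save('wrist','w4.png')
E
```

```text
[ 0.35726965 -0.29043139 -0.0016421 ] [-0.36643809  0.37716124  0.29327801] 0.9993810788575004
```

View pics/w4.png

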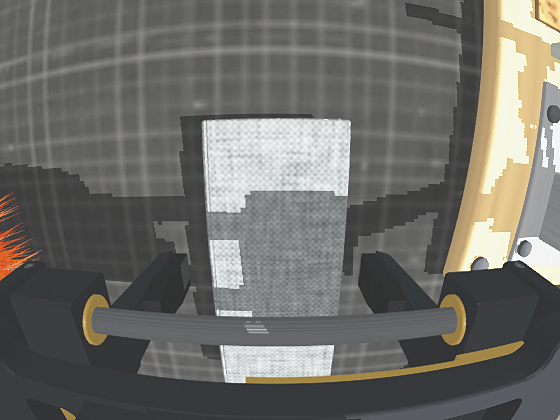

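Emit:
apply_moves --pt "0.3 0 0" --pt "0.5 0 0" --pt "0.5 0 0" --pt "0.5 0 0" --pt "0.5 0 0" --pt "0.5 0 0" --pt "0.5 0 0" --pt "0.5 0 0" --pt "0.5 0 0" --pt "0.5 0 0" --yaw '[0,0,0,0,0,0,0,0,0,0]' --gripper '[100,40,40,40,40,40,40,40,40,40]' --force 30

```text
clock: 7.93
tool_pos: [0.3572, -0.2904, -0.0069]
eef_rot: [0.499, 0.5, -0.499, 0.502]
contact_force: [1.3, 0.4, -2.0]
opening: 0.723
```

Emit:
apply_moves --pt "-0.5 0 0" --pt "-2 0 0" --pt "-4 0 0" --pt "-6 0 0" --pt "-8 0 0" --pt "-10 0 0" --pt "-12 0 0" --pt "-14 0 0" --pt "-16 0 0" --pt "-17 0 0" --yaw '[0,0,0,0,0,0,0,0,0,0]' --gripper '[40,40,40,40,40,40,40,40,40,40]'

```text
clock: 8.77
tool_pos: [0.357, -0.2903, 0.165]
eef_rot: [0.499, 0.5, -0.499, 0.503]
contact_force: [0.7, -0.1, -2.1]
opening: 0.722
```

```bash
python3 - <<'E'
from h import *
s=get_state(); print(s['tool_pos'],s['contact_force'],s['opening'],yaw_now())
im=save('wrist','w5.png')
plan([0.50,-0.10,0.17],-0.087)
E
```

```text
[ 0.3569631  -0.29025756  0.16496103] [ 0.72588994 -0.0621679  -2.14556828] 0.7218989756138549 0.005054913601386705
plan [ -0.45  14.34 -18.99] yaw 0.092 q7 -0.18 dist cm 23.8
```

View pics/w5.png

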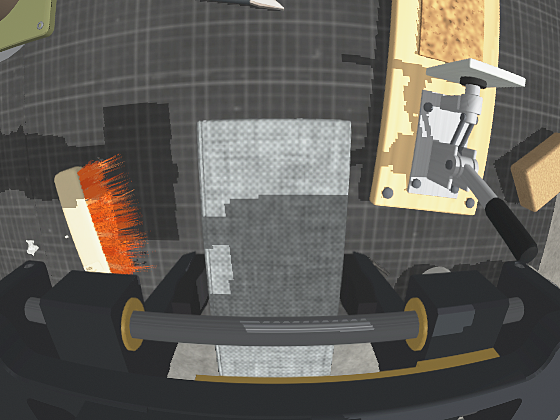

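```bash
python3 - <<'E'
from h import *
plan([0.43,-0.19,0.22],-0.087)
E
```

```text
plan [ -5.44   7.32 -10.  ] yaw 0.092 q7 -0.18 dist cm 13.5
```

Emit:
apply_moves --pt "-1.4 1.8 -2.5" --pt "-2.7 3.6 -5" --pt "-4 5.5 -7.5" --pt "-5.4 7.3 -10" --pt "-5.4 7.3 -10" --pt "-5.4 7.3 -10" --pt "-5.4 7.3 -10" --yaw '[0.03,0.06,0.09,0.09,0.09,0.09,0.09]' --gripper '[40,40,40,40,40,40,40]'

```text
clock: 9.4
tool_pos: [0.4285, -0.1906, 0.2187]
eef_rot: [-0.52, -0.476, 0.522, -0.48]
contact_force: [0.0, 0.1, -1.2]
opening: 0.721
```

```bash
python3 - <<'E'
from h import *
s=get_state(); print(s['tool_pos'],s['contact_force'],s['opening'],yaw_now())
im=save('wrist','w6.png')
im=cv2.imread('pics/w6.png'); cv2.imwrite('pics/w6c.png',cv2.resize(im[20:240,240:500],None,fx=3,fy=3,interpolation=cv2.INTER_CUBIC)[:600,:780])
for t in ['bed','gauge','pressure_plate']:
    for d in spot_point(t,'wrist')[:3]: print(t,round(d['score'],2),d['pixel'],onz('wrist',d['pixel'],{'bed':.022,'gauge':.022,'pressure_plate':.064,'book_a_mid':.01}[t]))
E
```

```text
[ 0.42853302 -0.19058003  0.21874842] [ 0.00444556  0.06617181 -1.24096831] 0.7214156685593971 -0.08509718753822393
bed 0.71 [370.9, 70.5] [ 0.54534262 -0.07377683  0.022     ]
gauge 0.78 [370.6, 10.5] [ 0.55254301 -0.00267608  0.022     ]
pressure_plate 0.94 [375.9, 156.2] [ 0.53339149 -0.1641907   0.064     ]
```

View pics/w6.png

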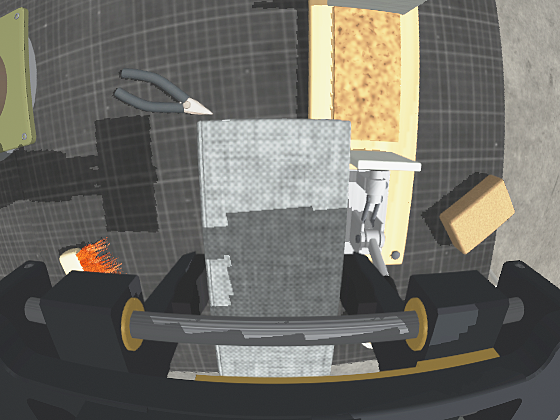

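View pics/w6c.png

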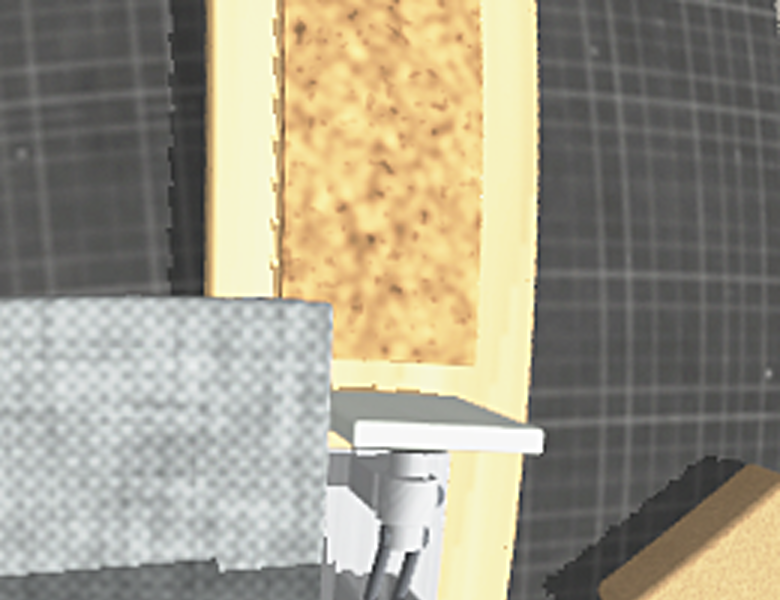

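```bash
python3 - <<'E'
from h import *
for p,z in [((334.3,30),.022),((334.3,110),.022),((400.3,30),.022),((399.5,80),.022),((398,135),.022),((398,141),.022),((355,140),.022),((309.5,30),.018),((309.5,118),.018),((419.5,30),.018),((417,120),.018),((419.5,18),.018)]:
    print(p,onz('wrist',p,z)[:2].round(4))
# plate top edge corners, face line at z=.104 ; crop (355,422)->(545,430) white top
for p in [(358.5,161),(421,163),(421,171)]: print(onz('wrist',p,.104)[:2].round(4))
E
```

```text
(334.3, 30) [ 0.5088 -0.0264]
(334.3, 110) [ 0.5011 -0.1167]
(400.3, 30) [ 0.5864 -0.0248]
(399.5, 80) [ 0.5798 -0.0842]
(398, 135) [ 0.5746 -0.1476]
(398, 141) [ 0.5744 -0.1545]
(355, 140) [ 0.5227 -0.1512]
(309.5, 30) [ 0.4821 -0.0246]
(309.5, 118) [ 0.4737 -0.124 ]
(419.5, 30) [ 0.6133 -0.0221]
(417, 120) [ 0.6014 -0.1308]
(419.5, 18) [ 0.6153 -0.0067]
[ 0.5046 -0.1612]
[ 0.565  -0.1661]
[ 0.5651 -0.1736]
```

```bash
cat >> h.py <<'E'
BED=np.array([0.5422,-0.0758,0.022]); BA=-0.088
def bedp(x,y,z=0): 
    return BED+R.from_euler('z',BA).apply([x,y,z])
E
python3 - <<'E'
from h import *
t=bedp(0,-.006); t[2]=.16; plan(t,BA)
E
```

```text
plan [  5.86  10.3  -11.9 ] yaw 0.001 q7 -0.38 dist cm 16.8
```

Emit:
apply_moves --pt "0 2 -3" --pt "0 4 -5.5" --pt "1 6 -8" --pt "2.5 8.5 -10.5" --pt "4 10.3 -11.9" --pt "5.8 10.3 -11.9" --pt "5.8 10.3 -11.9" --pt "5.8 10.3 -11.9" --yaw '[0,0,0,0,0,0,0,0]' --gripper '[40,40,40,40,40,40,40,40]'

```text
clock: 10.27
tool_pos: [0.5401, -0.0828, 0.1595]
eef_rot: [-0.52, -0.477, 0.523, -0.479]
contact_force: [-0.9, -0.4, -2.1]
opening: 0.724
```

```bash
python3 - <<'E'
from h import *
s=get_state(); print(s['tool_pos'],s['contact_force'],s['opening'],yaw_now())
t=bedp(0,-.006); t[2]=.0165; plan(t,BA)
save('top','t7.png',(220,90,180,150),4); save('scene','s7.png',(200,120,180,150),4); save('wrist','w7.png')
E
```

```text
[ 0.54007665 -0.08282795  0.15950832] [-0.92743022 -0.41407248 -2.09721319] 0.7240145199305839 -0.08793306723035689
plan [14.3   0.16 -0.2 ] yaw 0.0 q7 -0.65 dist cm 14.3
```

View pics/s7.png

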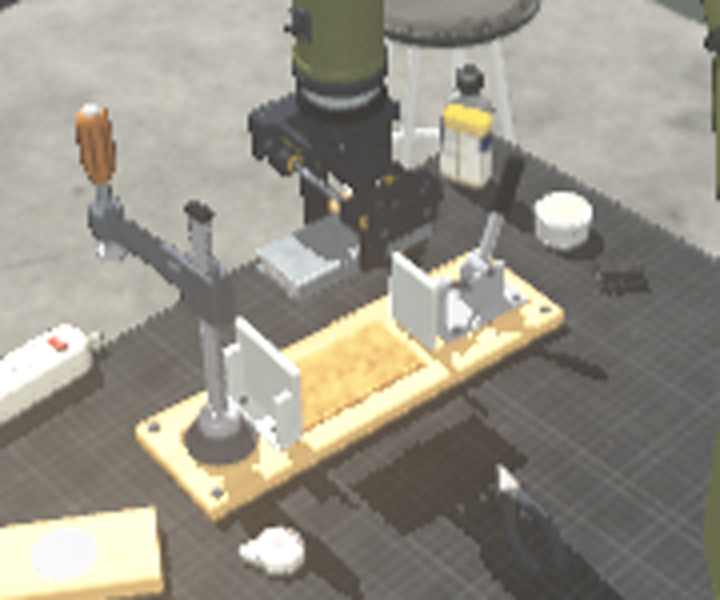

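View pics/w7.png

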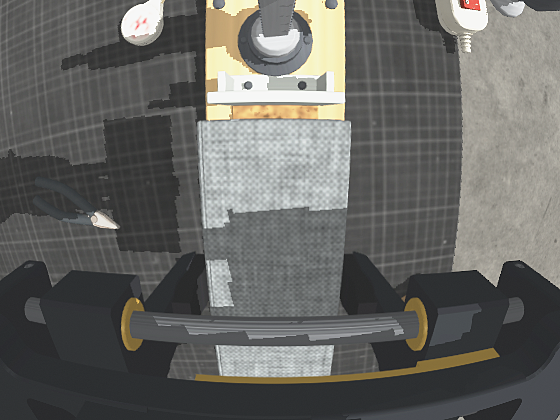

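```bash
python3 - <<'E'
from h import *
a=onz('wrist',(207.5,104),.104); b=onz('wrist',(344.5,102),.104); print(a,b,(a+b)/2,np.hypot(*(b-a)[:2]),np.arctan2(*(b-a)[[1,0]]))
print(bedp(0,.075))
for p in [(203,123),(350.5,122)]: print(onz('wrist',p,.166+.02))
E
```

```text
[0.50469971 0.00385716 0.104     ] [ 0.59516466 -0.00267474  0.104     ] [0.54993218 0.00059121 0.104     ] 0.09070045405356637 -0.07207853140081089
[ 0.54879148 -0.00109021  0.022     ]
[ 0.51792444 -0.00756384  0.186     ]
[ 0.57884037 -0.01245983  0.186     ]
```

Emit:
apply_moves --pt "2 0.2 -0.2" --pt "5 0.2 -0.2" --pt "8 0.2 -0.2" --pt "10.5 0.2 -0.2" --pt "12 0.2 -0.2" --pt "13 0.2 -0.2" --pt "13.5 0.2 -0.2" --pt "13.5 0.2 -0.2" --yaw '[0,0,0,0,0,0,0,0]' --gripper '[40,40,40,40,40,40,40,40]'

```text
clock: 11.08
tool_pos: [0.5442, -0.0822, 0.0265]
eef_rot: [-0.521, -0.475, 0.522, -0.479]
contact_force: [0.2, 0.1, -0.8]
opening: 0.719
```

```bash
python3 - <<'E'
from h import *
s=get_state(); print(s['tool_pos'],s['contact_force'],s['opening'],yaw_now(),s['q'].round(2))
t=bedp(0.0004,-.006); t[2]=.0165; plan(t,BA)
save('scene','s8.png',(200,120,180,150),4)
E
```

```text
[ 0.54416596 -0.08224197  0.02650942] [ 0.20284259  0.10321587 -0.80911034] 0.7187769256204974 -0.08954467320631196 [ 0.33  0.94 -0.45  1.92  0.86  0.49 -0.84]
plan [ 1.   -0.22 -0.03] yaw -0.002 q7 -0.84 dist cm 1.0
```

View pics/s8.png

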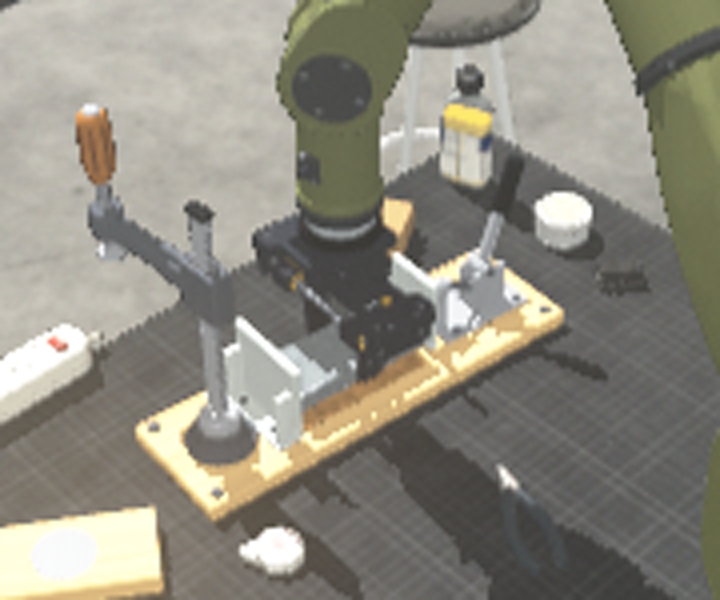

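Emit:
apply_moves --pt "0.4 -0.15 0" --pt "0.8 -0.15 0" --pt "1.0 -0.15 0" --pt "1.05 -0.15 0" --pt "1.05 -0.15 0" --yaw '[0,0,0,0,0]' --gripper '[40,40,40,40,40]'

```text
clock: 11.55
tool_pos: [0.5431, -0.082, 0.0166]
eef_rot: [-0.522, -0.475, 0.522, -0.48]
contact_force: [0.3, -0.5, -1.4]
opening: 0.722
```

```bash
python3 - <<'E'
from h import *
s=get_state(); print(s['tool_pos'],s['contact_force'],s['opening'],yaw_now())
E
```

```text
[ 0.54312601 -0.08202048  0.01664915] [ 0.31649041 -0.54412467 -1.43022357] 0.7218470651349383 -0.08934252763289226
```

Emit:
apply_moves --pt "0.1 0 0" --pt "0.18 0 0" --pt "0.18 0 0" --pt "0.18 0 0" --pt "0.18 0 0" --pt "0.18 0 0" --pt "0.18 0 0" --pt "0.18 0 0" --yaw '[0,0,0,0,0,0,0,0]' --gripper '[40,40,40,80,85,95,100,100]'

```text
clock: 12.22
tool_pos: [0.5432, -0.082, 0.0148]
eef_rot: [-0.522, -0.475, 0.522, -0.48]
contact_force: [-0.4, -0.0, 0.4]
opening: 0.997
```

Emit:
apply_moves --pt "-0.5 0 0" --pt "-2 0 0" --pt "-4.5 0 0" --pt "-8 0 0" --pt "-11.5 0 0" --pt "-15 0 0" --pt "-18 0 0" --pt "-20 0 0" --pt "-20 0 0" --yaw '[0,0,0,0,0,0,0,0,0]' --gripper '[100,100,100,100,100,100,100,100,100]'

```text
clock: 12.97
tool_pos: [0.5448, -0.0804, 0.2195]
eef_rot: [0.524, 0.473, -0.52, 0.482]
contact_force: [1.0, 0.2, -0.2]
opening: 1.001
```

```bash
python3 - <<'E'
from h import *
s=get_state(); print(s['tool_pos'],s['contact_force'],s['opening'],yaw_now(),s['q'].round(2))
save('wrist','w9.png'); save('top','t9.png')
E
```

```text
[ 0.5448427  -0.08037913  0.21952991] [ 1.01822563  0.15781897 -0.22256651] 1.0005945872405824 -0.08949924242354496 [ 0.48  0.67 -0.71  1.8   0.56  0.87 -0.58]
```

View pics/w9.png

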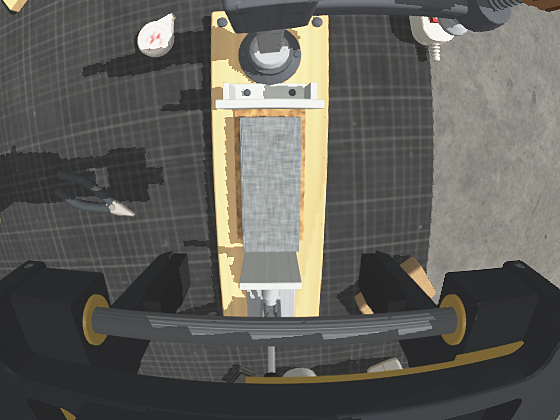

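View pics/t9.png

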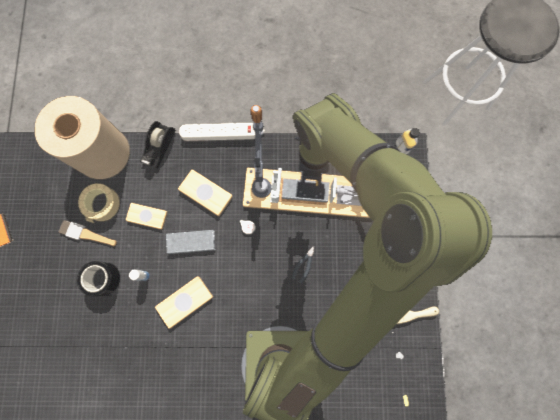

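```bash
python3 - <<'E'
from h import *
for p in [(240.5,118),(299.5,117.5),(299.5,250),(242,249)]: print(onz('wrist',p,.042).round(4))
for p in [(235,112),(304.5,110.5),(304,180),(236,180),(235.5,240)]: print('cork',onz('wrist',p,.022).round(4))
a=onz('wrist',(216.5,107.5),.104); b=onz('wrist',(324,106.5),.104); print(a,b,(a+b)/2,np.hypot(*(b-a)[:2]))
E
```

```text
[ 0.5157 -0.0075  0.042 ]
[ 0.5751 -0.0125  0.042 ]
[ 0.565 -0.157  0.042]
[ 0.5009 -0.1499  0.042 ]
cork [ 0.5085 -0.0006  0.022 ]
cork [ 0.5827 -0.0058  0.022 ]
cork [ 0.5765 -0.0821  0.022 ]
cork [ 0.5014 -0.0752  0.022 ]
cork [ 0.4919 -0.1465  0.022 ]
[0.50265348 0.00416472 0.104     ] [ 0.59090236 -0.00309751  0.104     ] [5.46777919e-01 5.33602389e-04 1.04000000e-01] 0.08854718374443633
```

```bash
python3 - <<'E'
from h import *
plan([0.37,-.06,.25],0.084); plan([0.378,.2655,.21],0.084)
E
```

```text
plan [ -3.56 -17.33  -0.55] yaw -0.174 q7 -0.58 dist cm 17.7
plan [  0.25 -19.48 -33.06] yaw -0.174 q7 -0.58 dist cm 38.4
```

Emit:
apply_moves --pt "-1 -3.5 0" --pt "-2 -7 0" --pt "-3 -10.5 0" --pt "-3.5 -14 0" --pt "-3.5 -17 -1" --pt "-3.5 -18 -4" --pt "-3.5 -18 -8" --pt "-3.5 -18 -12" --pt "-3 -18 -16" --pt "-3 -18.5 -20" --yaw '[0,0,0,0,0,-0.04,-0.08,-0.12,-0.17,-0.17]' --gripper '[100,100,100,100,100,100,100,100,100,100]'

```text
clock: 13.9
tool_pos: [0.3753, 0.1356, 0.2417]
eef_rot: [0.478, 0.517, -0.48, 0.522]
contact_force: [1.0, 0.8, -0.4]
opening: 1.005
```

```bash
python3 - <<'E'
from h import *
s=get_state(); print(s['tool_pos'],s['contact_force'],s['opening'],yaw_now(),s['q'].round(2))
plan([0.378,.2655,.20],0.084)
E
```

```text
[0.37525233 0.13559643 0.24172928] [ 0.99861088  0.7781481  -0.44550424] 1.0046653076310503 0.08113547092850454 [ 0.09  0.47 -0.81  2.16  0.53  0.72 -1.  ]
plan [  4.08   1.32 -12.95] yaw -0.003 q7 -1.0 dist cm 13.6
```

Emit:
apply_moves --pt "1 0.3 -3" --pt "2 0.6 -6" --pt "3 0.9 -9" --pt "4 1.2 -12" --pt "4.1 1.3 -13" --pt "4.1 1.3 -13" --yaw '[0,0,0,0,0,0]' --gripper '[100,100,100,100,100,100]'

```text
clock: 14.4
tool_pos: [0.3765, 0.2682, 0.1986]
eef_rot: [0.477, 0.519, -0.48, 0.523]
contact_force: [1.1, -0.1, -0.6]
opening: 1.001
```

```bash
python3 - <<'E'
from h import *
s=get_state(); print(s['tool_pos'],s['contact_force'],s['opening'],yaw_now(),s['q'].round(2))
save('wrist','w10.png')
b=grayrect('wrist',(200,60,160,200),.02); print(b)
E
```

```text
[0.37650743 0.26820943 0.19856013] [ 1.0581309  -0.06604373 -0.58900075] 1.0008036746186482 0.0856354570517673 [-0.27  0.6  -0.71  2.05  0.61  0.71 -1.29]
((0.3782515525817871, 0.2850584387779236), (0.06372019648551941, 0.14890684187412262), 4.9205522537231445)
```

View pics/w10.png

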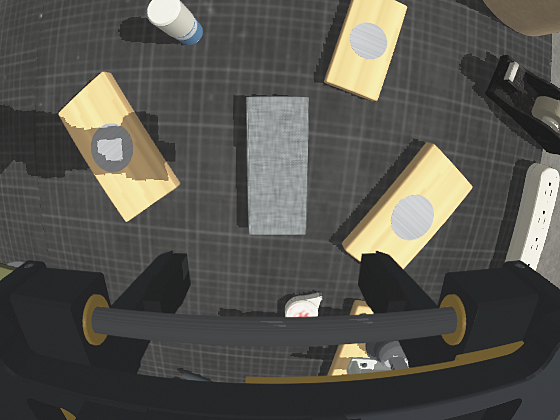

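```bash
python3 - <<'E'
from h import *
T=np.array([.3783,.2851,0]); e=np.array([np.cos(.086),np.sin(.086),0]); u=np.array([-np.sin(.086),np.cos(.086),0])
for p in [(343,245),(365,260),(432,143),(180,183),(320,297),(284,312)]:
    X=onz('wrist',p,.016); print(p,X.round(3),((X-T)@e).round(3),((X-T)@u).round(3))
plan([.3783,.2851,-.007],.086)
E
```

```text
(343, 245) [0.463 0.198 0.016] 0.077 -0.094
(365, 260) [0.494 0.18  0.016] 0.106 -0.115
(432, 143) [0.552 0.328 0.016] 0.176 0.028
(180, 183) [0.273 0.257 0.016] -0.107 -0.019
(320, 297) [0.446 0.125 0.016] 0.054 -0.165
(284, 312) [0.403 0.1   0.016] 0.009 -0.187
plan [20.59  0.26 -2.29] yaw -0.005 q7 -1.29 dist cm 20.7
```

Emit:
apply_moves --pt "3 0.2 -1" --pt "6.5 0.2 -2" --pt "10 0.2 -2.2" --pt "13.5 0.2 -2.2" --pt "16.5 0.2 -2.2" --pt "18.5 0.2 -2.2" --pt "19.5 0.2 -2.2" --pt "20.2 0.2 -2.2" --pt "20.5 0.2 -2.2" --pt "20.5 0.2 -2.2" --yaw '[0,0,0,0,0,0,0,0,0,0]' --gripper '[100,100,100,100,100,100,100,100,100,100]'

```text
clock: 15.33
tool_pos: [0.3781, 0.2823, -0.0061]
eef_rot: [0.477, 0.516, -0.483, 0.522]
contact_force: [0.2, -0.4, 0.4]
opening: 0.999
```

Emit:
apply_moves --pt "0 0 0" --pt "0 0 0" --pt "0 0 0" --pt "0 0 0" --pt "0 0 0" --pt "0 0 0" --pt "0 0 0" --pt "0 0 0" --yaw '[0,0,0,0,0,0,0,0]' --gripper '[40,40,40,40,40,40,40,40]' --force 30

```text
clock: 16.0
tool_pos: [0.3785, 0.2822, -0.0056]
eef_rot: [0.477, 0.516, -0.482, 0.523]
contact_force: [0.0, -0.8, 6.2]
opening: 0.726
```

```bash
python3 - <<'E'
from h import *
s=get_state(); print(s['tool_pos'],s['contact_force'],s['opening'],yaw_now(),s['q'].round(2))
save('wrist','w11.png')
E
```

```text
[ 0.37846076  0.28222243 -0.00558339] [ 0.04878089 -0.75127595  6.16340261] 0.7260451748600922 0.07875955182730947 [-0.64  0.94 -0.17  2.15  1.16  0.16 -1.82]
```

View pics/w11.png

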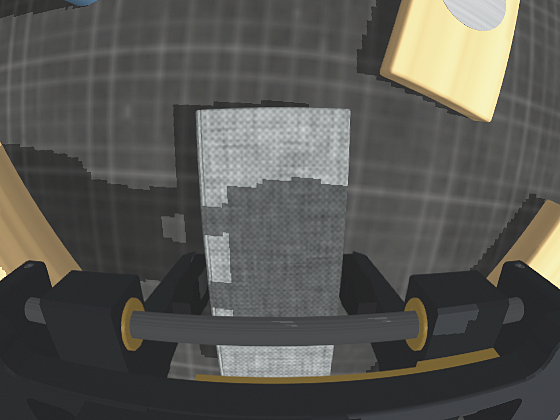

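Emit:
apply_moves --pt "-0.5 0 0" --pt "-2 0 0" --pt "-4 0 0" --pt "-6.5 0 0" --pt "-9 0 0" --pt "-11.5 0 0" --pt "-14 0 0" --pt "-16.5 0 0" --pt "-18 0 0" --pt "-18 0 0" --yaw '[0,0,0,0,0,0,0,0,0,0]' --gripper '[40,40,40,40,40,40,40,40,40,40]'

```text
clock: 16.88
tool_pos: [0.3791, 0.2855, 0.1769]
eef_rot: [0.479, 0.516, -0.481, 0.523]
contact_force: [-0.1, 0.9, -2.7]
opening: 0.723
```

```bash
python3 - <<'E'
from h import *
s=get_state(); print(s['tool_pos'],s['contact_force'],s['opening'],yaw_now(),s['q'].round(2)); print(R.from_quat(s['eef_rot']).apply([1,0,0]))
save('wrist','w12.png')
plan([0.36,-.08,.22],BA)
t=bedp(0.0004,-.006); t[2]=.22; plan(t,BA)
E
```

```text
[0.3791196  0.28552622 0.17685877] [-0.05182689  0.93644067 -2.6696566 ] 0.7232410263130107 0.07841057516700965 [-0.32  0.65 -0.68  2.04  0.67  0.68 -1.37]
[ 0.00561886 -0.00798599 -0.99995233]
plan [-4.12 -4.69 36.25] yaw 0.166 q7 -1.37 dist cm 36.8
plan [-4.05 13.44 37.85] yaw 0.166 q7 -1.37 dist cm 40.4
```

View pics/w12.png

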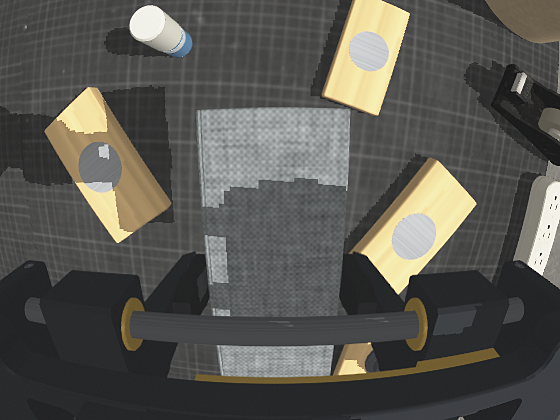

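Emit:
apply_moves --pt "-1 -0.5 4" --pt "-2 -1 8" --pt "-3 -2 12" --pt "-4 -3 16" --pt "-4 -4 20" --pt "-4 -4.5 24" --pt "-4 -4.5 28" --pt "-4 -4.5 31" --pt "-4 -4.5 34" --pt "-4 -4.5 36" --yaw '[0,0,0.03,0.06,0.09,0.12,0.15,0.165,0.165,0.165]' --gripper '[40,40,40,40,40,40,40,40,40,40]'

```text
clock: 17.77
tool_pos: [0.3601, -0.0806, 0.2174]
eef_rot: [-0.52, -0.474, 0.525, -0.48]
contact_force: [-0.1, -0.4, -2.1]
opening: 0.727
```

```bash
python3 - <<'E'
from h import *
s=get_state(); print(s['tool_pos'],s['contact_force'],s['opening'],yaw_now(),s['q'].round(2)); print(R.from_quat(s['eef_rot']).apply([1,0,0]))
t=bedp(0.0004,-.011); t[2]=.16; plan(t,BA)
E
```

```text
[ 0.36014908 -0.08061733  0.21739876] [-0.09740164 -0.41925134 -2.14962111] 0.7269398370107532 -0.09036357625415305 [ 0.61  0.47 -0.76  2.28  0.6   0.6  -0.7 ]
[ 2.52789798e-04 -1.05713168e-02 -9.99944090e-01]
plan [ 5.75 18.12 -1.08] yaw -0.002 q7 -0.7 dist cm 19.0
```

Emit:
apply_moves --pt "0 3 0" --pt "0 6.5 -0.5" --pt "1 10 -1" --pt "2 13.5 -1.1" --pt "3 16.5 -1.1" --pt "4.5 18.1 -1.1" --pt "5.7 18.1 -1.1" --pt "5.7 18.1 -1.1" --pt "5.7 18.1 -1.1" --yaw '[0,0,0,0,0,0,0,0,0]' --gripper '[40,40,40,40,40,40,40,40,40]'

```text
clock: 18.52
tool_pos: [0.5388, -0.0865, 0.1588]
eef_rot: [-0.518, -0.476, 0.526, -0.479]
contact_force: [0.6, 0.3, -1.2]
opening: 0.716
```

```bash
python3 - <<'E'
from h import *
s=get_state(); print(s['tool_pos'],s['contact_force'],s['opening'],yaw_now(),s['q'].round(2)); print(R.from_quat(s['eef_rot']).apply([1,0,0]))
save('wrist','w13.png')
t=bedp(0.0006,-.011); t[2]=.04; plan(t,BA)
E
```

```text
[ 0.5388119  -0.08648003  0.15877001] [ 0.55347977  0.33921263 -1.21254911] 0.7164680787120891 -0.08927902381592076 [ 0.46  0.75 -0.67  1.85  0.67  0.78 -0.67]
[-0.00505027 -0.01077772 -0.99992917]
plan [11.98  0.26 -0.11] yaw -0.001 q7 -0.67 dist cm 12.0
```

View pics/w13.png

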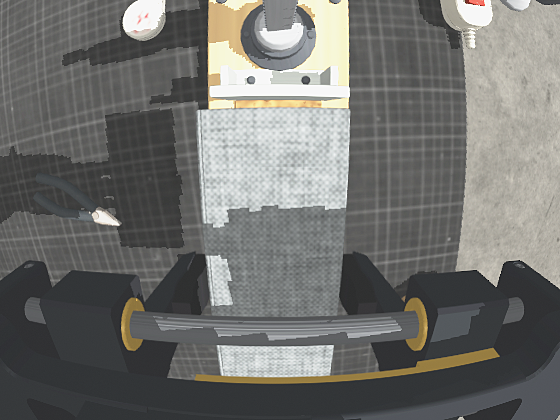

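Emit:
apply_moves --pt "2 0.3 0" --pt "5 0.4 0" --pt "8 0.4 0" --pt "10 0.4 0" --pt "11 0.4 0" --pt "11.7 0.4 0" --pt "11.7 0.4 0" --pt "11.7 0.4 0" --yaw '[0,0,0,0,0,0,0,0]' --gripper '[40,40,40,40,40,40,40,40]'

```text
clock: 19.23
tool_pos: [0.5437, -0.088, 0.0439]
eef_rot: [-0.519, -0.475, 0.525, -0.48]
contact_force: [0.3, -0.3, -0.9]
opening: 0.72
```

```bash
python3 - <<'E'
from h import *
s=get_state(); print(s['tool_pos'],s['contact_force'],s['opening'],yaw_now(),s['q'].round(2)); print(R.from_quat(s['eef_rot']).apply([1,0,0]))
plan([.5428,-.087,.0365],BA)
save('scene','s14.png',(200,120,180,150),4)
E
```

```text
[ 0.5437038  -0.08795768  0.04386084] [ 0.26439567 -0.28958908 -0.88592541] 0.7204081061308233 -0.08924001259921302 [ 0.37  0.92 -0.51  1.91  0.86  0.55 -0.83]
[-0.00133475 -0.01082802 -0.99994048]
plan [ 0.74 -0.1  -0.1 ] yaw -0.001 q7 -0.83 dist cm 0.7
```

View pics/s14.png

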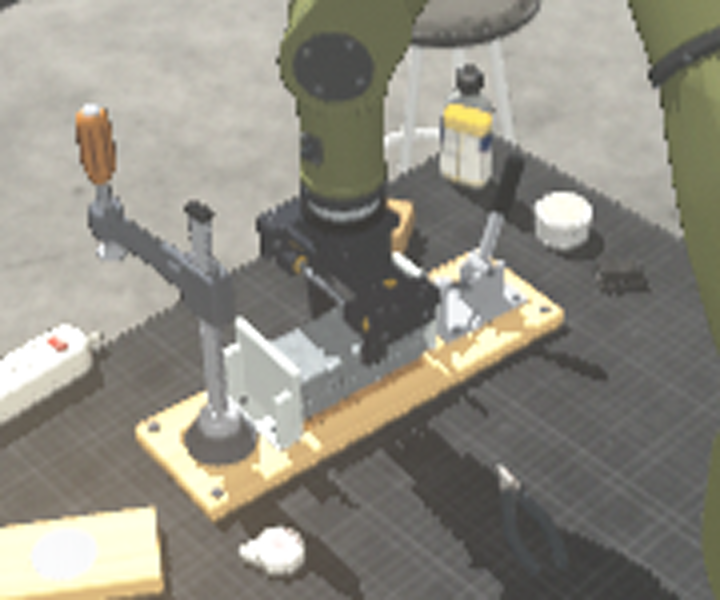

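Emit:
apply_moves --pt "0.3 -0.05 0" --pt "0.5 -0.05 0" --pt "0.65 -0.05 0" --pt "0.7 -0.05 0" --pt "0.7 -0.05 0" --yaw '[0,0,0,0,0]' --gripper '[40,40,40,40,40]'

```text
clock: 19.7
tool_pos: [0.5434, -0.088, 0.0371]
eef_rot: [-0.519, -0.474, 0.525, -0.48]
contact_force: [0.9, -0.2, -0.8]
opening: 0.724
```

Emit:
apply_moves --pt "0.1 0 0" --pt "0.15 0 0" --pt "0.15 0 0" --pt "0.15 0 0" --pt "0.15 0 0" --pt "0.15 0 0" --pt "0.15 0 0" --pt "0.15 0 0" --pt "0.15 0 0" --yaw '[0,0,0,0,0,0,0,0,0]' --gripper '[40,40,40,80,85,95,100,100,100]'

```text
clock: 20.45
tool_pos: [0.5434, -0.088, 0.0355]
eef_rot: [-0.519, -0.475, 0.525, -0.48]
contact_force: [0.0, 0.1, -0.3]
opening: 1.0
```

Emit:
apply_moves --pt "-0.5 0 0" --pt "-2 0 0" --pt "-4.5 0 0" --pt "-8 0 0" --pt "-11.5 0 0" --pt "-15 0 0" --pt "-17 0 0" --pt "-18 0 0" --pt "-18 0 0" --yaw '[0,0,0,0,0,0,0,0,0]' --gripper '[100,100,100,100,100,100,100,100,100]'

```text
clock: 21.2
tool_pos: [0.5448, -0.086, 0.2176]
eef_rot: [-0.52, -0.473, 0.524, -0.481]
contact_force: [0.4, 0.0, -0.5]
opening: 0.998
```

```bash
python3 - <<'E'
from h import *
s=get_state(); print(s['tool_pos'],s['contact_force'],s['opening'],yaw_now(),s['q'].round(2))
save('wrist','w15.png'); save('scene','s15.png',(200,120,180,150),4)
save('wrist','w15c.png',(190,80,160,220),2.7); save('top','t15.png')
E
```

```text
[ 0.54478444 -0.0859834   0.21763549] [ 0.39670415  0.03008331 -0.47904844] 0.9977128378767063 -0.08966588598097876 [ 0.49  0.68 -0.73  1.79  0.58  0.9  -0.59]
```

View pics/w15c.png

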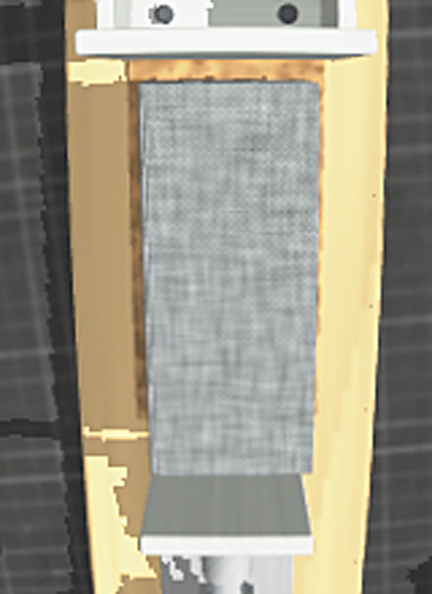

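View pics/t15.png

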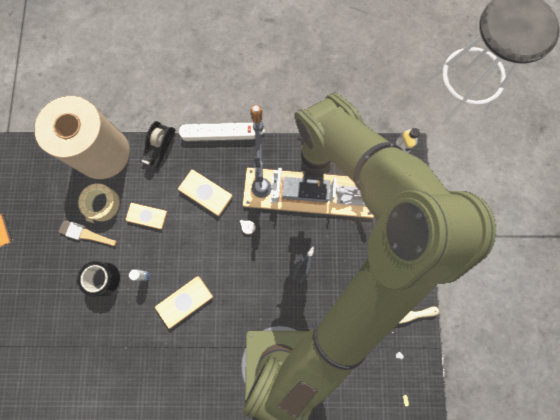

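```bash
python3 - <<'E'
from h import *
C=[onz('wrist',p,.062) for p in [(241.5,111.5),(308.9,110.4),(305.6,255.5),(246.3,255.9)]]
print(np.round(C,4),np.mean(C,0))
for p in [(238.5,160),(310,160),(241,210)]: print('cork',onz('wrist',p,.022).round(4))
a=onz('wrist',(218,99.5),.104); b=onz('wrist',(329.5,99),.104); print(a,b,(a+b)/2,np.hypot(*(b-a)[:2]))
E
```

```text
[[ 0.5178 -0.0072  0.062 ]
 [ 0.5811 -0.0117  0.062 ]
 [ 0.5685 -0.1601  0.062 ]
 [ 0.506  -0.155   0.062 ]] [ 0.54333662 -0.08348612  0.062     ]
cork [ 0.505  -0.0592  0.022 ]
cork [ 0.5826 -0.0661  0.022 ]
cork [ 0.5012 -0.1162  0.022 ]
[0.50380166 0.0048151  0.104     ] [ 0.59442872 -0.00286764  0.104     ] [0.54911519 0.00097373 0.104     ] 0.09095212051699586
```

```bash
python3 - <<'E'
from h import *
g=bedp(0,-.208,.132); print(g); plan([g[0],g[1],.24],BA)
E
```

```text
[ 0.52391962 -0.28299514  0.154     ]
plan [-2.4  -0.1  19.78] yaw -0.001 q7 -0.59 dist cm 19.9
```

Emit:
apply_moves --pt "-2 0 2" --pt "-2.5 0 6" --pt "-2.5 -0.1 10" --pt "-2.4 -0.1 14" --pt "-2.4 -0.1 17.5" --pt "-2.4 -0.1 19.8" --pt "-2.4 -0.1 19.8" --pt "-2.4 -0.1 19.8" --yaw '[0,0,0,0,0,0,0,0]' --gripper '[100,100,100,100,100,100,100,100]'

```text
clock: 22.07
tool_pos: [0.5225, -0.2845, 0.2379]
eef_rot: [-0.518, -0.476, 0.527, -0.477]
contact_force: [0.1, 1.1, 0.0]
opening: 0.999
```

```bash
python3 - <<'E'
from h import *
s=get_state(); print(s['tool_pos'],s['contact_force'],s['opening'],yaw_now(),s['q'].round(2))
save('wrist','w16.png'); save('scene','s16.png',(200,120,180,150),4)
snapshot('scene')
for d in spot_point('toggle_grip','scene')[:2]: print(d['score'],d['pixel'],proj('scene',bedp(0,-.208,.132)))
for d in spot_point('toggle_grip','wrist')[:2]: print(d['score'],d['pixel'],proj('wrist',bedp(0,-.208,.132)))
E
```

```text
[ 0.52254862 -0.28451135  0.23793856] [0.1283489  1.09661121 0.01756126] 0.9990002644066562 -0.0925601551804564 [ 0.83  0.72 -0.76  1.63  0.57  1.03 -0.2 ]
0.72 [329.6, 165.9] [327.02963637 164.82530206]
0.58 [279.7, 209.4] [274.8372474  212.60192309]
```

View pics/w16.png

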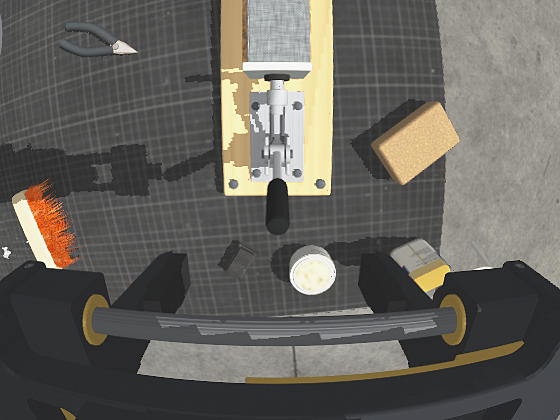

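View pics/s16.png

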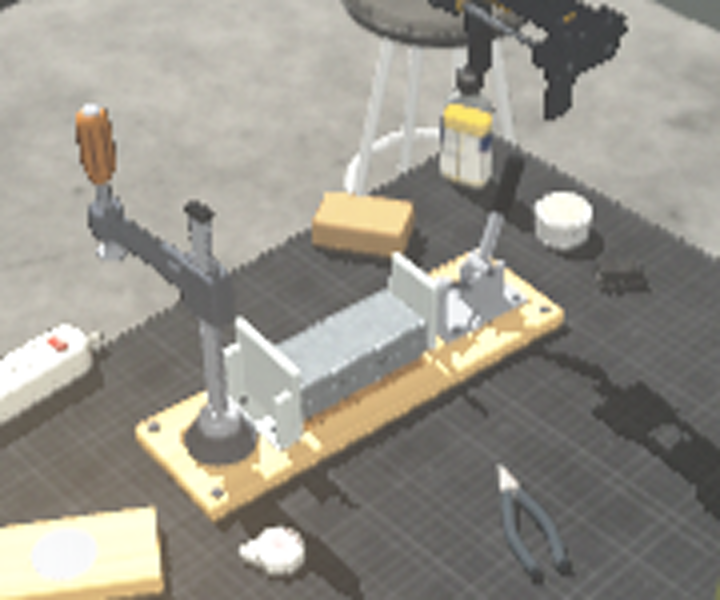

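```bash
python3 - <<'E'
from h import *
g=bedp(0.002,-.208,.132); plan([g[0],g[1],.131],BA)
# arc shifts in tool axes (x down, y=bed x, z=-bed y) relative to start
for a in np.arange(1.25,-0.01,-.1): print(round(a,2), 'dx',round(9.5*(np.sin(1.25)-np.sin(a)),2),'dz',round(9.5*(np.cos(a)-np.cos(1.25)),2))
E
```

```text
plan [10.88  0.22  0.06] yaw 0.002 q7 -0.2 dist cm 10.9
1.25 dx 0.0 dz 0.0
1.15 dx 0.34 dz 0.89
1.05 dx 0.77 dz 1.73
0.95 dx 1.29 dz 2.53
0.85 dx 1.88 dz 3.27
0.75 dx 2.54 dz 3.96
0.65 dx 3.27 dz 4.57
0.55 dx 4.05 dz 5.1
0.45 dx 4.88 dz 5.56
0.35 dx 5.76 dz 5.93
0.25 dx 6.67 dz 6.21
0.15 dx 7.6 dz 6.4
0.05 dx 8.54 dz 6.49
```

Emit:
apply_moves --pt "3 0.2 0" --pt "6 0.2 0" --pt "9 0.2 0" --pt "10.9 0.2 0" --pt "10.9 0.2 0" --pt "10.9 0.2 0" --yaw '[0,0,0,0,0,0]' --gripper '[100,100,100,100,100,100]'

```text
clock: 22.82
tool_pos: [0.5257, -0.2814, 0.1305]
eef_rot: [-0.517, -0.477, 0.524, -0.479]
contact_force: [-0.1, -0.2, 0.1]
opening: 0.997
```

```bash
python3 - <<'E'
from h import *
s=get_state(); print(s['tool_pos'],s['contact_force'],s['opening'],yaw_now(),s['q'].round(2))
save('wrist','w17.png'); save('scene','s17.png',(280,120,120,100),6)
E
```

```text
[ 0.52567777 -0.28142565  0.13051703] [-0.10724763 -0.19348643  0.12495045] 0.9971240238884985 -0.0844091386769586 [ 0.78  0.85 -0.67  1.72  0.7   0.83 -0.31]
```

View pics/w17.png

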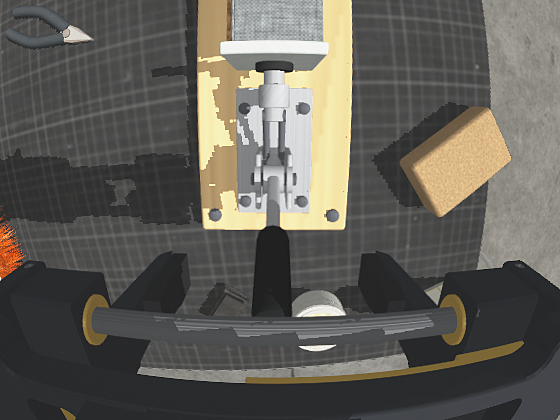

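View pics/s17.png

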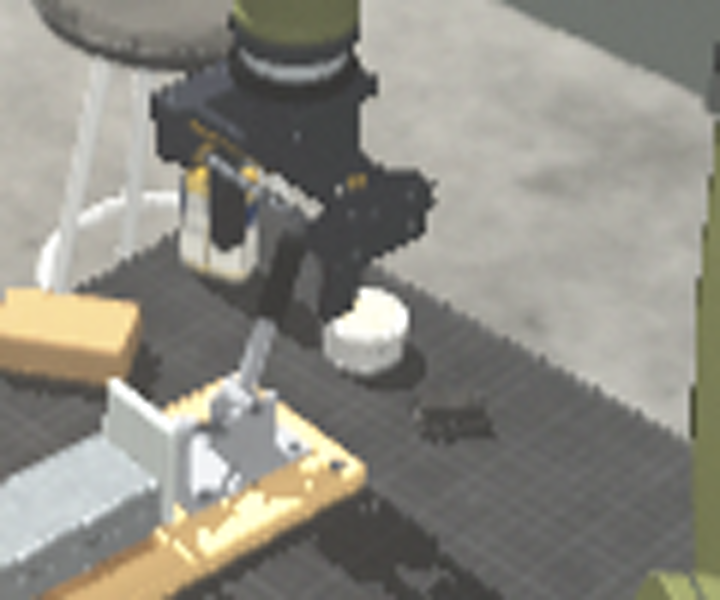

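Emit:
apply_moves --pt "0 0 0" --pt "0 0 0" --pt "0 0 0" --pt "0 0 0" --pt "0 0 0" --pt "0 0 0" --pt "0 0 0" --pt "0 0 0" --pt "0 0 0" --pt "0 0 0" --yaw '[0,0,0,0,0,0,0,0,0,0]' --gripper '[15,15,15,15,15,15,15,15,15,15]' --force 6

```text
clock: 23.75
tool_pos: [0.5271, -0.2821, 0.1323]
eef_rot: [-0.518, -0.476, 0.524, -0.48]
contact_force: [0.4, -0.4, 0.9]
opening: 0.268
```

Emit:
apply_moves --pt "0 0 0" --pt "0 0 0" --pt "0 0 0" --pt "0 0 0" --pt "0 0 0" --yaw '[0,0,0,0,0]' --gripper '[15,15,15,15,15]'

```text
clock: 24.17
tool_pos: [0.5248, -0.2825, 0.132]
eef_rot: [-0.517, -0.477, 0.525, -0.479]
contact_force: [-5.6, 0.5, 3.0]
opening: 0.194
```

Emit:
apply_moves --pt "0.15 -0.1 0.45" --pt "0.35 -0.1 0.9" --pt "0.77 -0.1 1.73" --pt "1.29 -0.1 2.53" --pt "1.88 -0.1 3.27" --pt "2.54 -0.1 3.96" --pt "3.27 -0.1 4.57" --pt "3.27 -0.1 4.57" --yaw '[0,0,0,0,0,0,0,0]' --gripper '[15,15,15,15,15,15,15,15]'

```text
clock: 24.83
tool_pos: [0.5204, -0.3303, 0.0982]
eef_rot: [-0.518, -0.476, 0.525, -0.479]
contact_force: [2.8, -0.4, -0.6]
opening: 0.199
```

```bash
python3 - <<'E'
from h import *
s=get_state(); print(s['tool_pos'],s['contact_force'],s['opening'],yaw_now(),s['q'].round(2))
save('wrist','w18.png'); save('scene','s18.png',(280,120,120,100),6)
E
```

```text
[ 0.5203574  -0.33031977  0.0982149 ] [ 2.78941516 -0.44677433 -0.61847888] 0.19902213557542398 -0.08781199710817894 [ 0.83  0.91 -0.65  1.68  0.74  0.81 -0.25]
```

View pics/w18.png

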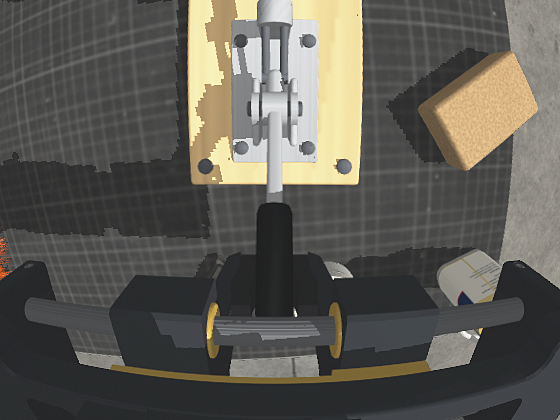

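View pics/s18.png

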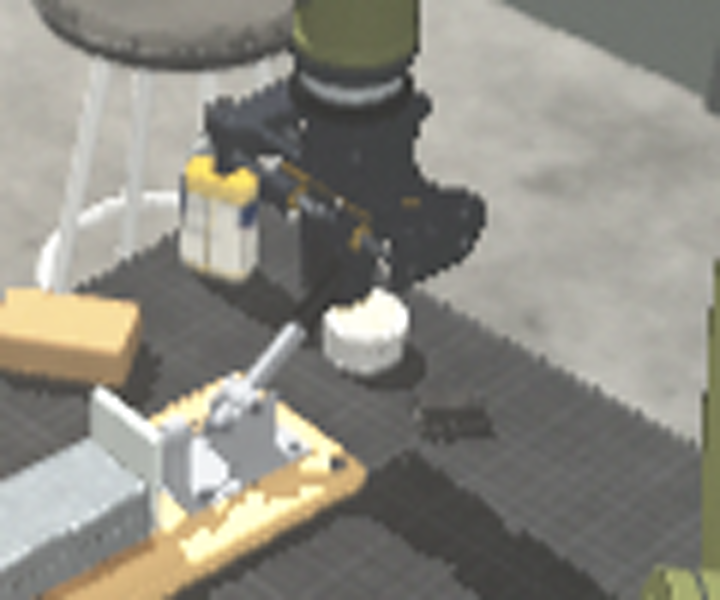

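Emit:
apply_moves --pt "0.78 0 0.53" --pt "1.61 0 0.99" --pt "2.49 0 1.36" --pt "3.4 0 1.64" --pt "4.33 0 1.83" --pt "5.27 0 1.92" --pt "5.5 0 1.92" --pt "5.5 0 1.92" --pt "5.5 0 1.92" --yaw '[0,0,0,0,0,0,0,0,0]' --gripper '[15,15,15,15,15,15,15,15,15]'

```text
clock: 25.68
tool_pos: [0.5186, -0.3501, 0.044]
eef_rot: [-0.517, -0.476, 0.526, -0.48]
contact_force: [2.7, -2.8, -2.4]
opening: 0.207
```

```bash
python3 - <<'E'
from h import *
s=get_state(); print(s['tool_pos'],s['contact_force'],s['opening'],yaw_now(),s['q'].round(2))
save('wrist','w19.png'); save('scene','s19.png',(280,120,120,100),6)
E
```

```text
[ 0.51860493 -0.3501293   0.04403805] [ 2.73594649 -2.84656548 -2.44262478] 0.2065086893118594 -0.08712318631882789 [ 0.83  1.   -0.6   1.67  0.81  0.74 -0.27]
```

View pics/s19.png

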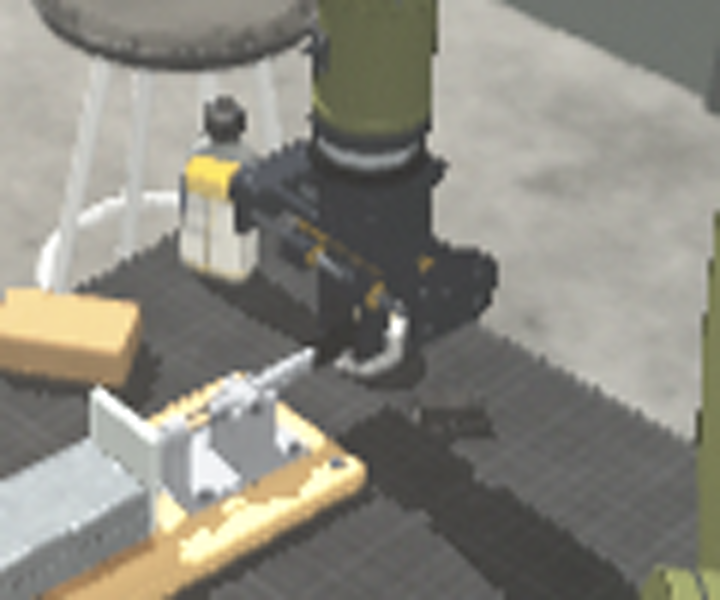

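Emit:
apply_moves --pt "0.2 0 0" --pt "0.4 0 0" --pt "0.5 0 0" --pt "0.5 0 0" --yaw '[0,0,0,0]' --gripper '[15,15,15,15]'

```text
clock: 26.12
tool_pos: [0.5187, -0.35, 0.0403]
eef_rot: [-0.517, -0.475, 0.526, -0.48]
contact_force: [1.6, -0.1, 6.3]
opening: 0.198
```

Emit:
apply_moves --pt "0 0 0" --pt "0 0 0" --pt "0 0 0" --pt "-0.2 0 0" --pt "-1 0 0" --pt "-3 0 0" --pt "-6 0 0" --pt "-10 0 0" --pt "-14 0 0" --pt "-16 0 0" --yaw '[0,0,0,0,0,0,0,0,0,0]' --gripper '[60,60,60,60,60,60,60,60,60,60]'

```text
clock: 26.95
tool_pos: [0.5214, -0.3476, 0.2056]
eef_rot: [-0.518, -0.474, 0.524, -0.482]
contact_force: [0.5, 0.1, 0.8]
opening: 0.601
```

```bash
python3 - <<'E'
from h import *
s=get_state(); print(s['tool_pos'],s['contact_force'],s['opening'],yaw_now(),s['q'].round(2))
save('wrist','w20.png'); save('scene','s20.png',(200,120,180,150),4); save('top','t20.png')
E
```

```text
[ 0.52138667 -0.34764374  0.20555118] [0.5457397  0.14526363 0.75308871] 0.6013942282446272 -0.08648395205847771 [ 0.9   0.8  -0.74  1.58  0.62  1.01 -0.12]
```

View pics/w20.png

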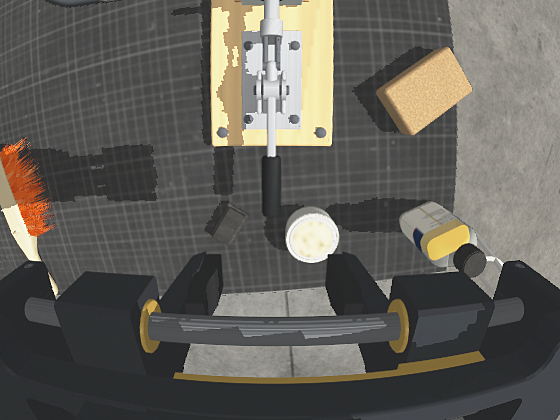

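View pics/s20.png

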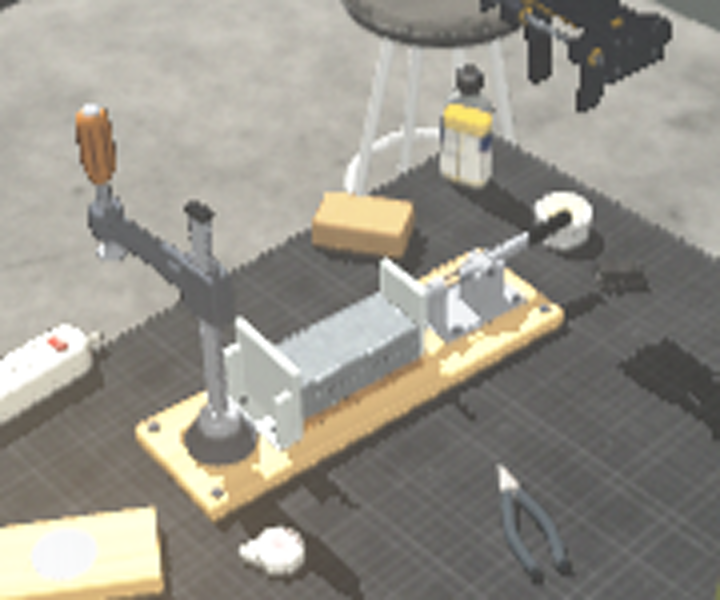

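View pics/t20.png

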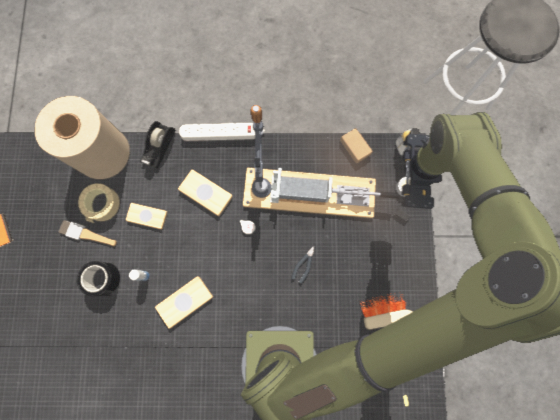

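```bash
python3 - <<'E'
from h import *
plan([0.37,-.10,.25],-.226);plan([0.38,.10,.25],-.226);
P=camera_params('top')
for p in [(115,165),(70,130),(98,203),(139,276)]: print(p,onz('top',p,0,P).round(3))
E
```

```text
plan [ -5.11 -17.13 -23.33] yaw 0.139 q7 -0.12 dist cm 29.4
plan [ -5.41 -17.87 -43.34] yaw 0.139 q7 -0.12 dist cm 47.2
(115, 165) [0.636 0.555 0.   ]
(70, 130) [0.761 0.719 0.   ]
(98, 203) [0.505 0.601 0.   ]
(139, 276) [0.267 0.449 0.   ]
```

Emit:
apply_moves --pt "-1 -2.5 -3" --pt "-2 -5 -6" --pt "-3 -8 -9" --pt "-4 -11 -12" --pt "-5 -14 -15" --pt "-5 -16 -18" --pt "-5 -17 -21" --pt "-5 -17.5 -25" --pt "-5 -17.8 -29" --pt "-5 -17.8 -33" --yaw '[0,0,0,0,0,0,0,0.03,0.06,0.1]' --gripper '[100,100,100,100,100,100,100,100,100,100]'

```text
clock: 27.93
tool_pos: [0.3693, -0.0026, 0.2465]
eef_rot: [-0.54, -0.447, 0.55, -0.454]
contact_force: [0.3, 0.4, -0.5]
opening: 1.001
```

```bash
python3 - <<'E'
from h import *
s=get_state(); print(s['tool_pos'],s['contact_force'],yaw_now(),s['q'].round(2))
plan([0.38,.12,.25],-.226);plan([0.45,.40,.20],-.226);
E
```

```text
[ 0.36932773 -0.00256492  0.24646342] [ 0.29436999  0.41108098 -0.50475477] -0.19002787430899892 [ 0.43  0.41 -0.8   2.22  0.49  0.69 -0.91]
plan [ -0.56  -1.27 -12.23] yaw 0.036 q7 -0.91 dist cm 12.3
plan [  3.95   0.33 -41.13] yaw 0.036 q7 -0.91 dist cm 41.3
```

Emit:
apply_moves --pt "0 -0.5 -4" --pt "0 -1 -8" --pt "0 -1 -12" --pt "0 -1 -16" --pt "0 -1 -20" --pt "0 -1 -24" --pt "1 -0.5 -28" --pt "2 0 -32" --pt "3 0.3 -36" --pt "4 0.3 -40" --yaw '[0.03,0.03,0.03,0.03,0.03,0.03,0.03,0.03,0.03,0.03]' --gripper '[100,100,100,100,100,100,100,100,100,100]'

```text
clock: 28.77
tool_pos: [0.4478, 0.3892, 0.1971]
eef_rot: [-0.546, -0.438, 0.558, -0.446]
contact_force: [1.1, 0.8, 0.1]
opening: 1.003
```

```bash
python3 - <<'E'
from h import *
s=get_state(); print(s['tool_pos'],s['contact_force'],yaw_now(),s['q'].round(2))
im=save('wrist','w21.png')
P=camera_params('wrist')
for d in silhouettes('press_board_mid','wrist'):
    c,_=cv2.findContours(d['mask'].astype(np.uint8),0,2); c=max(c,key=cv2.contourArea)
    pts=np.array([onz('wrist',p[0],.016,P)[:2] for p in c],np.float32); print(d['score'],d['bbox'],cv2.minAreaRect(pts))
E
```

```text
[0.44778908 0.3892067  0.19707121] [1.11267584 0.83355297 0.07109894] -0.2209150008297557 [-0.43  0.76 -0.66  1.66  0.56  0.94 -1.53]
0.96 [56.9, 234.1, 78.2, 68.8] ((0.18481454253196716, 0.34038880467414856), (0.07967925071716309, 0.11719147115945816), 44.364315032958984)
0.91 [247.2, 77.5, 61.3, 114.9] ((0.4586823582649231, 0.4462411403656006), (0.12137024104595184, 0.061373062431812286), 77.319091796875)
0.81 [320.9, 208.3, 108.2, 108.8] ((0.5388009548187256, 0.26496422290802), (0.15436603128910065, 0.08766809850931168), 56.93141174316406)
0.63 [349.8, 343.1, 56.5, 30.9] ((0.5393105745315552, 0.1175738200545311), (0.05899348482489586, 0.10046067088842392), 79.15584564208984)
```

View pics/w21.png

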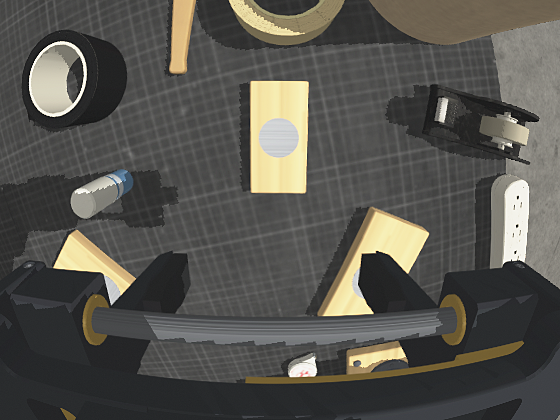

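```bash
python3 - <<'E'
from h import *
for k in range(2):
    P=camera_params('wrist'); im=snapshot('wrist'); P2=camera_params('wrist')
    print(P['position'],P2['position'])
    d=max([d for d in silhouettes('press_board_mid','wrist') if d['bbox'][1]<150 and 200<d['bbox'][0]<330],key=lambda d:d['score'])
    c,_=cv2.findContours(d['mask'].astype(np.uint8),0,2); c=max(c,key=cv2.contourArea)
    pts=np.array([onz('wrist',p[0],.016,P)[:2] for p in c],np.float32); print(d['score'],d['bbox'],cv2.minAreaRect(pts))
cv2.imwrite('pics/w22.png',cv2.resize(im[60:230,200:440],None,fx=3,fy=3,interpolation=cv2.INTER_CUBIC)[:,:,::-1])
P=camera_params('top'); im=snapshot('top')
for d in silhouettes('press_board_mid','top'):
    c,_=cv2.findContours(d['mask'].astype(np.uint8),0,2); c=max(c,key=cv2.contourArea)
    pts=np.array([onz('top',p[0],.016,P)[:2] for p in c],np.float32); print('top',d['score'],d['bbox'],cv2.minAreaRect(pts))
s=get_state(); print(s['tool_pos'],yaw_now())
E
```

```text
[0.46198432 0.47154761 0.35409112] [0.46245343 0.46836712 0.35436086]
0.79 [252.8, 84.1, 62.6, 114.2] ((0.4615761935710907, 0.43469658493995667), (0.12063395231962204, 0.061892006546258926), 76.67698669433594)
[0.46315588 0.46621051 0.35486054] [0.46376813 0.46497135 0.35551204]
0.65 [252.6, 78.7, 59.1, 113.8] ((0.46190163493156433, 0.43418917059898376), (0.12068895995616913, 0.06129250302910805), 76.84232330322266)
top 0.81 [155.8, 284.0, 45.7, 45.8] ((0.1793081909418106, 0.3148513734340668), (0.08844758570194244, 0.1307624876499176), 35.947959899902344)
[0.44791466 0.38693558 0.19965768] -0.2216011295049832
```

View pics/w22.png

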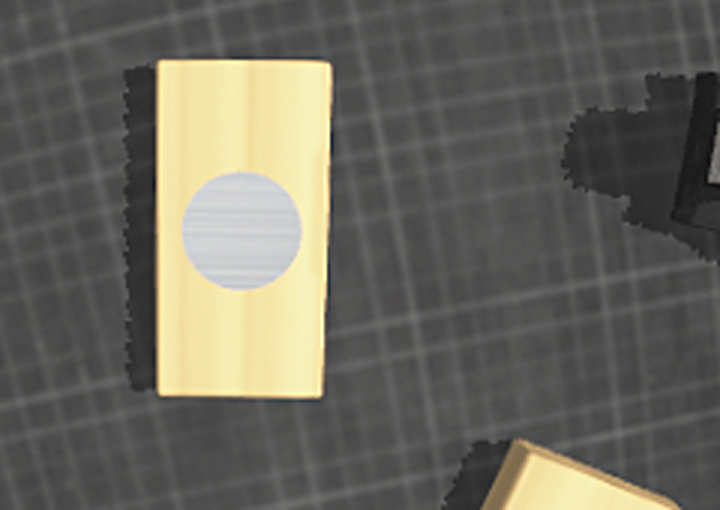

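```bash
sed -i 's/im=snapshot(cam); P=camera_params(cam); hsv/P=camera_params(cam); im=snapshot(cam); hsv/' h.py; python3 - <<'E'
from h import *
s=get_state(); print(s['tool_pos'],yaw_now())
plan([.4617,.4343,-.007],-.231)
E
```

```text
[0.44791466 0.38693558 0.19965768] -0.2216011295049832
plan [20.57  0.32 -5.31] yaw 0.009 q7 -1.53 dist cm 21.2
```

Emit:
apply_moves --pt "2 0.3 -2" --pt "5 0.3 -4" --pt "8.5 0.3 -5.3" --pt "12 0.3 -5.3" --pt "15 0.3 -5.3" --pt "17.5 0.3 -5.3" --pt "19 0.3 -5.3" --pt "19 0.3 -5.3" --yaw '[0.01,0.01,0.01,0.01,0.01,0.01,0.01,0.01]' --gripper '[100,100,100,100,100,100,100,100]'

```text
clock: 29.83
tool_pos: [0.4607, 0.4315, 0.006]
eef_rot: [-0.547, -0.434, 0.562, -0.443]
contact_force: [0.5, 0.1, -0.4]
opening: 0.994
```

```bash
python3 - <<'E'
from h import *
s=get_state(); print(s['tool_pos'],yaw_now(),s['contact_force'],s['q'].round(2)); print(R.from_quat(s['eef_rot']).apply([1,0,0]))
plan([.4617,.4343,-.007],-.231)
save('wrist','w23.png')
E
```

```text
[0.46073837 0.43145567 0.00597522] -0.23252497416335133 [ 0.48687114  0.1443597  -0.42250761] [-0.56  1.05 -0.5   1.63  0.74  0.69 -1.69]
[-0.00810382 -0.02303872 -0.99970173]
plan [ 1.29  0.03 -0.33] yaw -0.002 q7 -1.69 dist cm 1.3
```

View pics/w23.png

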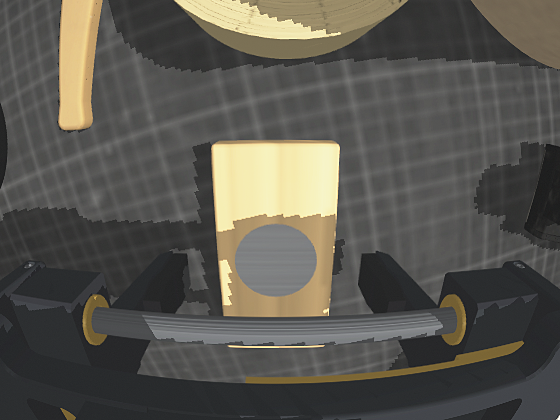

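Emit:
apply_moves --pt "0.6 0 -0.3" --pt "1.2 0 -0.3" --pt "1.2 0 -0.3" --pt "1.2 0 -0.3" --pt "1.2 0 -0.3" --pt "1.2 0 -0.3" --pt "1.2 0 -0.3" --pt "1.2 0 -0.3" --pt "1.2 0 -0.3" --pt "1.2 0 -0.3" --yaw '[0,0,0,0,0,0,0,0,0,0]' --gripper '[100,100,40,40,40,40,40,40,40,40]' --force 30

```text
clock: 30.72
tool_pos: [0.4623, 0.436, -0.0035]
eef_rot: [-0.549, -0.434, 0.56, -0.443]
contact_force: [0.7, -0.6, 4.1]
opening: 0.677
```

```bash
python3 - <<'E'
from h import *
s=get_state(); print(s['tool_pos'],s['opening']*88,yaw_now(),s['contact_force'],s['q'].round(2)); print(R.from_quat(s['eef_rot']).apply([1,0,0]))
E
```

```text
[ 0.46234536  0.43596106 -0.00348254] 59.57739993032295 -0.23255760969929187 [ 0.69566185 -0.57720026  4.10380609] [-0.57  1.06 -0.5   1.62  0.75  0.67 -1.7 ]
[-0.00563214 -0.019663   -0.9997908 ]
```

Emit:
apply_moves --pt "-0.5 0 0" --pt "-2 0 0" --pt "-4 0 0" --pt "-7 0 0" --pt "-10 0 0" --pt "-13 0 0" --pt "-16 0 0" --pt "-19 0 0" --pt "-21 0 0" --pt "-21 0 0" --yaw '[0,0,0,0,0,0,0,0,0,0]' --gripper '[40,40,40,40,40,40,40,40,40,40]'

```text
clock: 31.55
tool_pos: [0.4646, 0.4429, 0.2124]
eef_rot: [-0.552, -0.435, 0.557, -0.442]
contact_force: [0.3, 1.5, -0.5]
opening: 0.674
```

```bash
python3 - <<'E'
from h import *
s=get_state(); print(s['tool_pos'],s['opening']*88,yaw_now(),s['contact_force'],s['q'].round(2)); print(R.from_quat(s['eef_rot']).apply([1,0,0]))
save('wrist','w24.png')
plan([.37,.2,.24],BA); plan([.36,-.02,.24],BA)
E
```

```text
[0.46456757 0.44286852 0.21236244] 59.31804630401796 -0.23259452260926278 [ 0.32611866  1.52137726 -0.54235203] [-0.5   0.8  -0.66  1.5   0.54  1.04 -1.53]
[-3.24554148e-04 -1.19336162e-02 -9.99928739e-01]
plan [-2.65 -3.58 25.7 ] yaw -0.144 q7 -1.53 dist cm 26.1
plan [-2.31  0.51 47.34] yaw -0.144 q7 -1.53 dist cm 47.4
```

View pics/w24.png

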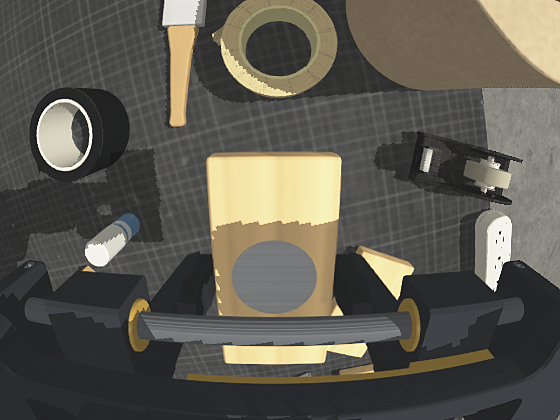

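Emit:
apply_moves --pt "-0.5 -1 4" --pt "-1 -2 8" --pt "-2 -3 12" --pt "-2.5 -3.5 16" --pt "-2.6 -3.6 20" --pt "-2.6 -3.6 24" --pt "-2.6 -3 28" --pt "-2.5 -2.5 32" --pt "-2.5 -1.5 36" --pt "-2.5 -1 40" --yaw '[0,-0.02,-0.04,-0.06,-0.08,-0.1,-0.12,-0.14,-0.14,-0.14]' --gripper '[40,40,40,40,40,40,40,40,40,40]'

```text
clock: 32.43
tool_pos: [0.3611, 0.0525, 0.24]
eef_rot: [-0.517, -0.473, 0.527, -0.48]
contact_force: [1.0, -1.0, -0.5]
opening: 0.675
```

```bash
python3 - <<'E'
from h import *
s=get_state(); print(s['tool_pos'],s['opening']*88,yaw_now(),s['contact_force'],s['q'].round(2)); print(R.from_quat(s['eef_rot']).apply([1,0,0]))
t=bedp(0.0006,0.0017); t[2]=.2; plan(t,BA); plan([.37,-.07,.23],BA)
P=camera_params('wrist'); im=save('wrist','w25.png')
c=onz('wrist',(273,277),s['tool_pos'][2]+.0195,P)
print('board ctr in tool',R.from_quat(s['eef_rot']).inv().apply(c-s['tool_pos']))
for p in [(207.5,155),(341.5,155)]:
    c=onz('wrist',p,s['tool_pos'][2]+.0195,P); print(R.from_quat(s['eef_rot']).inv().apply(c-s['tool_pos']))
E
```

```text
[0.36105113 0.05254138 0.24000883] 59.36103419505774 -0.09208615070875438 [ 1.0422124  -0.98836093 -0.45622946] [ 0.29  0.43 -0.82  2.24  0.53  0.68 -1.  ]
[-0.00452828 -0.01598835 -0.99986192]
plan [ 4.12 19.29 10.88] yaw -0.004 q7 -1.0 dist cm 22.5
plan [ 1.19  2.02 12.1 ] yaw -0.004 q7 -1.0 dist cm 12.3
board ctr in tool [-0.01949106 -0.00116123  0.00049566]
[-0.0203735  -0.0295219  -0.05878808]
[-0.02055073  0.02854827 -0.05883169]
```

View pics/w25.png

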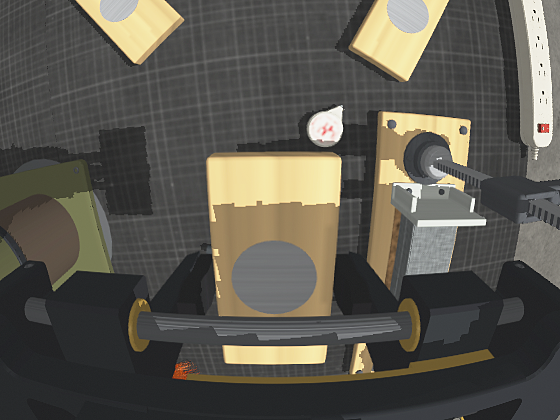

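Emit:
apply_moves --pt "0 0.5 4" --pt "0 1.2 8" --pt "0 2 11.2" --pt "0 5 11.2" --pt "0.5 8.5 11.2" --pt "1 12 11" --pt "2 15.5 11" --pt "3 18 11" --pt "4 19.3 11" --pt "4 19.3 11" --yaw '[0,0,0,0,0,0,0,0,0,0]' --gripper '[40,40,40,40,40,40,40,40,40,40]'

```text
clock: 33.32
tool_pos: [0.5384, -0.0891, 0.1969]
eef_rot: [-0.516, -0.47, 0.536, -0.475]
contact_force: [-0.5, -0.7, -2.1]
opening: 0.675
```

```bash
python3 - <<'E'
from h import *
s=get_state(); print(s['tool_pos'],s['opening']*88,yaw_now(),s['contact_force'],s['q'].round(2)); print(R.from_quat(s['eef_rot']).apply([1,0,0]))
t=bedp(0.0015,0.001); t[2]=.1; plan(t,BA)
P=camera_params('wrist'); im=save('wrist','w26.png')
E
```

```text
[ 0.53839255 -0.08912209  0.1968521 ] 59.42386819234781 -0.1067315810045994 [-0.49923136 -0.74397888 -2.1097444 ] [ 0.49  0.71 -0.72  1.81  0.63  0.88 -0.65]
[-0.01530805 -0.02469677 -0.99957778]
plan [ 9.64  0.51 -1.72] yaw -0.019 q7 -0.65 dist cm 9.8
```

View pics/w26.png

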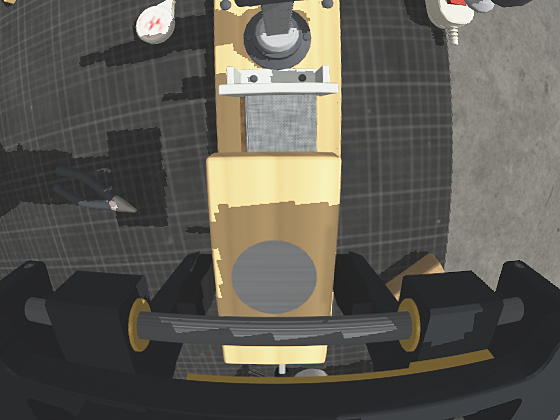

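```bash
python3 - <<'E'
from h import *
for i in range(4):
    snapshot('wrist'); s=get_state(); print(s['clock'],s['tool_pos'],R.from_quat(s['eef_rot']).apply([1,0,0]),yaw_now())
t=bedp(0.0015,0.001); t[2]=.1; plan(t,BA)
P=camera_params('wrist');snapshot('wrist')
E
```

```text
33.4167 [ 0.53605119 -0.08862942  0.19868531] [-0.01591974 -0.02559268 -0.99954568] -0.10513450671314668
33.4667 [ 0.53596486 -0.08865073  0.19942643] [-0.01490154 -0.02604582 -0.99954968] -0.10483526304936558
33.5167 [ 0.5361149  -0.08873112  0.19995485] [-0.0138837  -0.02633846 -0.99955667] -0.10475263321953629
33.5667 [ 0.53641518 -0.08886771  0.20033602] [-0.01292148 -0.02662026 -0.9995621 ] -0.10486401134389237
plan [ 9.98  0.69 -1.74] yaw -0.017 q7 -0.65 dist cm 10.2
```

Emit:
apply_moves --pt "1 0.5 -1.7" --pt "3 0.7 -1.7" --pt "5 0.7 -1.7" --pt "7 0.7 -1.7" --pt "9 0.7 -1.7" --pt "10 0.7 -1.7" --pt "10 0.7 -1.7" --pt "10 0.7 -1.7" --pt "10 0.7 -1.7" --pt "10 0.7 -1.7" --yaw '[-0.017,-0.017,-0.017,-0.017,-0.017,-0.017,-0.017,-0.017,-0.017,-0.017]' --gripper '[40,40,40,40,40,40,40,40,40,40]'

```text
clock: 34.45
tool_pos: [0.5451, -0.0753, 0.1014]
eef_rot: [-0.513, -0.473, 0.53, -0.482]
contact_force: [-0.6, -0.3, -0.8]
opening: 0.675
```

```bash
python3 - <<'E'
from h import *
s=get_state(); print(s['tool_pos'],s['opening']*88,yaw_now(),s['contact_force'],s['q'].round(2)); print(R.from_quat(s['eef_rot']).apply([1,0,0]))
t=bedp(0.0015,0.001); t[2]=.0585; plan(t,BA)
P=camera_params('wrist'); im=save('wrist','w27.png')
a=onz('wrist',(220,92),.104,P)
E
```

```text
[ 0.545077   -0.07528839  0.10136717] 59.391004634544004 -0.08814986146073953 [-0.58676325 -0.27939397 -0.79192294] [ 0.39  0.84 -0.61  1.88  0.78  0.7  -0.79]
[-0.00989418 -0.0265887  -0.99959749]
plan [ 4.29 -0.1  -0.14] yaw -0.0 q7 -0.79 dist cm 4.3
```

View pics/w27.png

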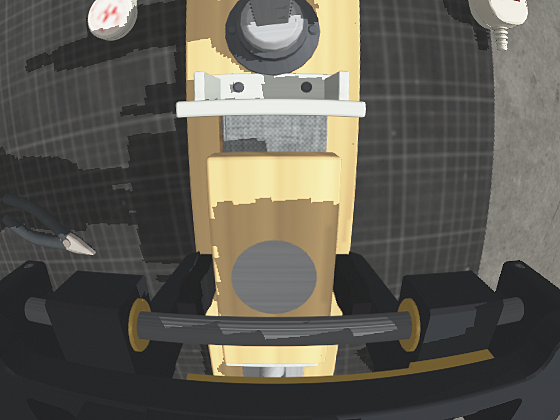

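```bash
python3 - <<'E'
from h import *
s=get_state(); P=camera_params('wrist'); im=snapshot('wrist')
cv2.imwrite('pics/w28.png',cv2.resize(im[80:180,170:380],None,fx=3.7,fy=3.7,interpolation=cv2.INTER_CUBIC)[:,:,::-1])
A=[onz('wrist',p,.062,P) for p in [(222,130),(326.5,130)]]; print(A,np.mean(A,0)); m=np.mean(A,0)-BED
print('bed x', m@R.from_euler('z',BA).apply([1,0,0]))
A=[onz('wrist',p,s['tool_pos'][2]+.0195,P) for p in [(208,156),(341,156)]]; m=np.mean(A,0)-BED
print('board bed x', m@R.from_euler('z',BA).apply([1,0,0]), 'y',m@R.from_euler('z',BA).apply([0,1,0])-.06)
A=[onz('wrist',p,.104,P) for p in [(177,109),(365,108)]]; m=np.mean(A,0)-BED
print('gauge bed x', m@R.from_euler('z',BA).apply([1,0,0]),m@R.from_euler('z',BA).apply([0,1,0]))
E
```

```text
[array([ 0.51855459, -0.00720368,  0.062     ]), array([ 0.58138075, -0.01269344,  0.062     ])] [ 0.54996767 -0.00994856  0.062     ]
bed x 0.0019501612756178334
board bed x 0.002383735909596809 y -0.00033291366159726027
gauge bed x 0.00048490667314637323 0.08074326900472972
```

View pics/w28.png

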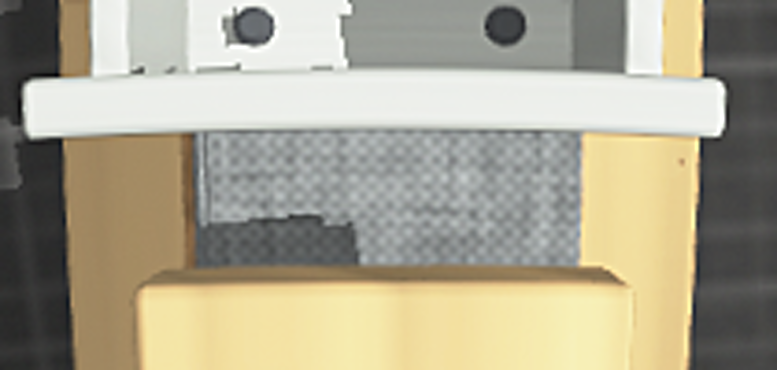

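Emit:
apply_moves --pt "1 -0.03 -0.05" --pt "2 -0.05 -0.1" --pt "3 -0.05 -0.12" --pt "3.7 -0.05 -0.12" --pt "3.9 -0.05 -0.12" --pt "3.9 -0.05 -0.12" --pt "3.9 -0.05 -0.12" --yaw '[0,0,0,0,0,0,0]' --gripper '[40,40,40,40,40,40,40]'

```text
clock: 35.13
tool_pos: [0.544, -0.0751, 0.0618]
eef_rot: [-0.512, -0.473, 0.531, -0.482]
contact_force: [-0.4, 0.0, -2.5]
opening: 0.676
```

```bash
python3 - <<'E'
from h import *
s=get_state(); print(s['tool_pos'],s['opening']*88,yaw_now(),s['contact_force'],s['q'].round(2)); print(R.from_quat(s['eef_rot']).apply([1,0,0]))
t=bedp(0.0015,0.001); t[2]=.0585; plan(t,BA)
E
```

```text
[ 0.54399805 -0.07509201  0.06178556] 59.5111462500098 -0.08804966405924336 [-0.41794118  0.00416911 -2.47581121] [ 0.36  0.9  -0.56  1.9   0.85  0.62 -0.85]
[-0.01083704 -0.02662189 -0.99958683]
plan [ 0.33 -0.02 -0.02] yaw -0.0 q7 -0.85 dist cm 0.3
```

Emit:
apply_moves --pt "0.2 0 0" --pt "0.35 0 0" --pt "0.35 0 0" --pt "0.35 0 0" --yaw '[0,0,0,0]' --gripper '[40,40,40,40]'

```text
clock: 35.47
tool_pos: [0.5443, -0.0751, 0.0587]
eef_rot: [-0.513, -0.473, 0.53, -0.482]
contact_force: [-0.0, 0.3, 1.7]
opening: 0.672
```

Emit:
apply_moves --pt "0 0 0" --pt "0 0 0" --pt "0 0 0" --pt "0 0 0" --pt "0 0 0" --pt "0 0 0" --pt "0 0 0" --yaw '[0,0,0,0,0,0,0]' --gripper '[75,80,85,90,100,100,100]'

```text
clock: 36.05
tool_pos: [0.5443, -0.0751, 0.0586]
eef_rot: [-0.513, -0.473, 0.53, -0.482]
contact_force: [-1.0, -0.6, -0.4]
opening: 1.001
```

Emit:
apply_moves --pt "-0.5 0 0" --pt "-2 0 0" --pt "-4 0 0" --pt "-7 0 0" --pt "-10 0 0" --pt "-13 0 0" --pt "-15 0 0" --pt "-15 0 0" --pt "-15 0 0" --yaw '[0,0,0,0,0,0,0,0,0]' --gripper '[100,100,100,100,100,100,100,100,100]'

```text
clock: 36.8
tool_pos: [0.5463, -0.0711, 0.2097]
eef_rot: [-0.513, -0.472, 0.53, -0.483]
contact_force: [0.0, -0.8, -0.7]
opening: 1.001
```

```bash
python3 - <<'E'
from h import *
s=get_state(); print(s['tool_pos'],s['opening']*88,yaw_now(),s['contact_force'],s['q'].round(2)); print(R.from_quat(s['eef_rot']).apply([1,0,0]))
P=camera_params('wrist'); im=save('wrist','w29.png'); cv2.imwrite('pics/w29c.png',cv2.resize(im[60:300,160:390],None,fx=2.5,fy=2.5,interpolation=cv2.INTER_CUBIC)[:,:,::-1])
save('scene','s29.png',(200,120,180,150),4)
E
```

```text
[ 0.54634437 -0.07112612  0.20972823] 88.08784014419838 -0.08820304282382177 [ 0.00393193 -0.80631621 -0.65052095] [ 0.46  0.7  -0.74  1.79  0.62  0.91 -0.65]
[-0.00749019 -0.02684587 -0.99961152]
```

View pics/w29c.png

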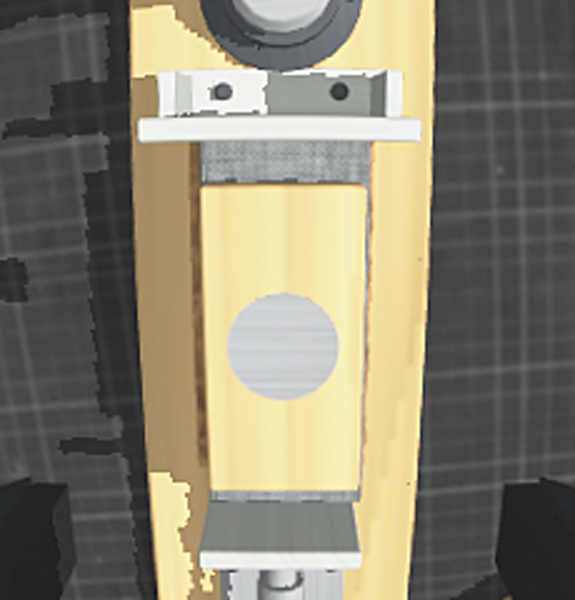

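View pics/s29.png

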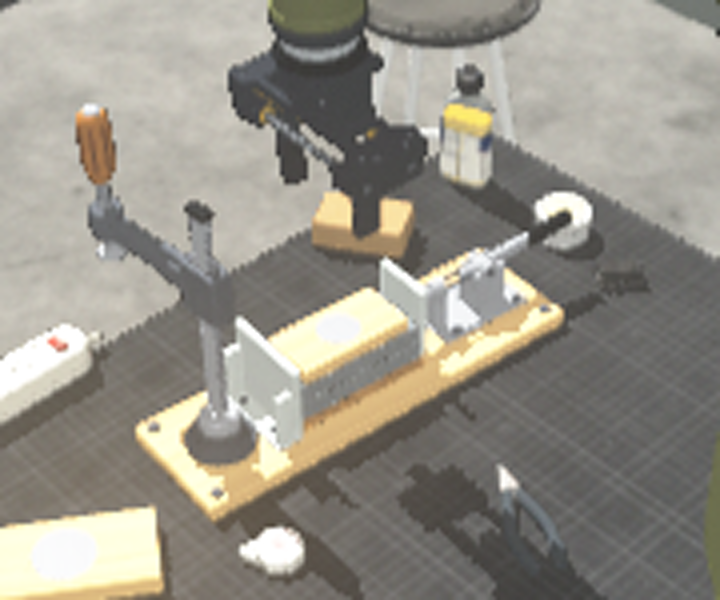

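```bash
python3 - <<'E'
from h import *
P=camera_params('wrist'); snapshot('wrist')
Ri=R.from_euler('z',BA).inv()
f=lambda p,z: Ri.apply(onz('wrist',p,z,P)-BED).round(4)
C=[f(p,.078) for p in [(240.4,134.4),(306.4,134),(303.6,256.4),(244.8,256.4)]]; print(C,np.mean(C,0),'disc',f((273.6,198.4),.078))
print('stack R',f((307.4,180),.062),f((304,258),.062),'L', f((240.5,130),.062),'R',f((308,130),.062))
print('gauge',f((215.5,116),.104),f((328,115),.104)); print('plate top face',f((240.5,280),.104),f((304,281),.104))
print(get_state()['tool_pos'])
E
```

```text
[array([-0.0289,  0.0588,  0.056 ]), array([0.0292, 0.0592, 0.056 ]), array([ 0.0299, -0.0596,  0.056 ]), array([-0.0281, -0.0598,  0.056 ])] [ 0.000525 -0.00035   0.056   ] disc [ 0.0004 -0.0001  0.056 ]
stack R [0.0326 0.0136 0.04  ] [ 0.0319 -0.0695  0.04  ] L [-0.0305  0.0615  0.04  ] R [0.0321 0.0615 0.04  ]
gauge [-0.0459  0.0766  0.082 ] [0.0439 0.0773 0.082 ]
plate top face [-0.0303 -0.0715  0.082 ] [ 0.0289 -0.0723  0.082 ]
[ 0.54481645 -0.07150236  0.20739423]
```

```bash
python3 - <<'E'
from h import *
def tri(p1,p2):
    o1,v1=ray('scene',p1); o2,v2=ray('top',p2)
    v1=v1/np.linalg.norm(v1); v2=v2/np.linalg.norm(v2)
    A=np.stack([v1,-v2],1); t=np.linalg.lstsq(A,o2-o1,rcond=None)[0]
    a=o1+v1*t[0]; b=o2+v2*t[1]; return (a+b)/2,np.linalg.norm(a-b)
snapshot('scene'); snapshot('top')
for n in ['clamp_grip','clamp_pad','clamp_spindle']:
    a=spot_point(n,'scene'); b=spot_point(n,'top')
    print(n,[(round(d['score'],2),d['pixel']) for d in a[:3]],[(round(d['score'],2),d['pixel']) for d in b[:3]])
    for d in a[:1]:
        for e in b[:2]: print(tri(d['pixel'],e['pixel']))
        o,v=ray('scene',d['pixel'])
        # closest approach to vertical line at (0.6886,0.0468)
        L=np.array([.6886,.0468]); t=((L-o[:2])@v[:2])/(v[:2]@v[:2]); print('at line',o+v*t)
for n in ['clamp_grip']:
    for c in ['scene','top']:
        for d in boxes_of(n,c)[:2]: print(c,d)
im=snapshot('scene'); cv2.imwrite('pics/s30.png',cv2.resize(im[130:250,190:310],None,fx=5,fy=5,interpolation=cv2.INTER_CUBIC)[:,:,::-1])
im=snapshot('top'); cv2.imwrite('pics/t30.png',cv2.resize(im[90:220,220:340],None,fx=4.5,fy=4.5,interpolation=cv2.INTER_CUBIC)[:,:,::-1])
E
```

```text
clamp_grip [(0.7, [225.4, 153.1])] [(0.66, [253.3, 115.7]), (0.3, [261.4, 135.3])]
(array([0.67205426, 0.06825221, 0.30294698]), np.float64(0.005213324128383903))
(array([0.63398903, 0.06393546, 0.31213587]), np.float64(0.045242020038799555))
at line [0.69242653 0.05308143 0.2846984 ]
clamp_pad [(0.49, [226.4, 181.4])] [(0.63, [258.7, 132.4])]
(array([0.68589916, 0.06541037, 0.17074923]), np.float64(0.008421398597617187))
at line [0.69804919 0.06266689 0.16366998]
clamp_spindle [(0.46, [226.4, 175.1]), (0.44, [269.5, 258.8]), (0.18, [338.1, 177.2])] [(0.48, [256.7, 127.1]), (0.45, [303.6, 190.3])]
(array([0.68566346, 0.0665634 , 0.20145632]), np.float64(0.0007458230034901246))
(array([0.54783594, 0.02487755, 0.25955866]), np.float64(0.21384775659053307))
at line [0.69636541 0.05974992 0.19172023]
scene {'bbox': [218.0, 145.5, 10.0, 20.5], 'score': 0.51}
top {'bbox': [246.0, 107.0, 14.2, 14.0], 'score': 0.44}
```

View pics/s30.png

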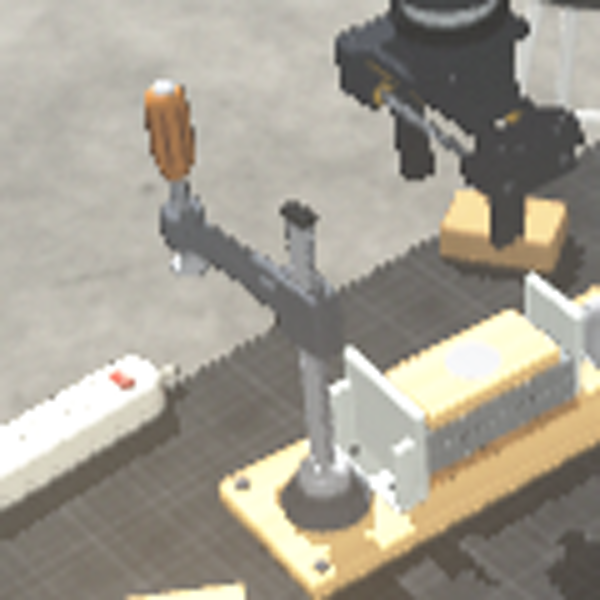

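View pics/t30.png

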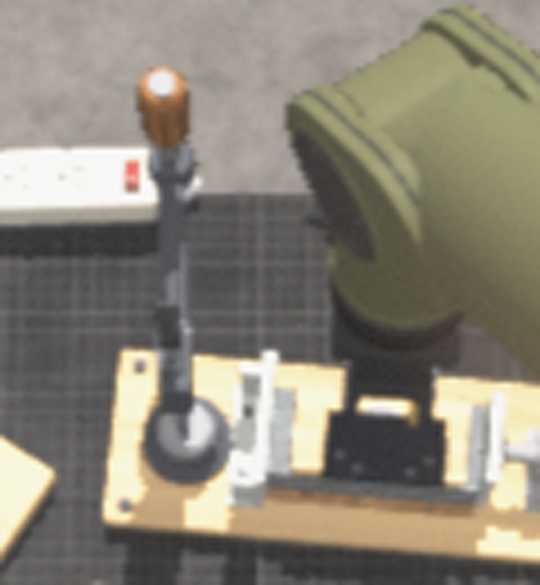

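```bash
python3 - <<'E'
from h import *
plan([.545,-.09,.38],BA); plan([.66,-.04,.40],BA)
E
```

```text
plan [-17.09  -0.05   2.36] yaw 0.0 q7 -0.65 dist cm 17.2
plan [-19.33  10.96  -3.57] yaw 0.0 q7 -0.65 dist cm 22.5
```

Emit:
apply_moves --pt "-3.5 0 0.5" --pt "-7 0 1" --pt "-10.5 0 1.5" --pt "-14 0 1.5" --pt "-17 1 1" --pt "-19 3 0" --pt "-19.3 6 -1" --pt "-19.3 9 -2.5" --pt "-19.3 11 -3.5" --pt "-19.3 11 -3.5" --yaw '[0,0,0,0,0,0,0,0,0,0]' --gripper '[100,100,100,100,100,100,100,100,100,100]'

```text
clock: 38.38
tool_pos: [0.6628, -0.0379, 0.398]
eef_rot: [-0.513, -0.474, 0.529, -0.482]
contact_force: [-0.3, -0.3, -1.4]
opening: 0.999
```

```bash
python3 - <<'E'
from h import *
for i in range(8): snapshot('wrist')
s=get_state(); print(s['tool_pos'],yaw_now(),s['contact_force'],s['q'].round(2)); print(R.from_quat(s['eef_rot']).apply([1,0,0]))
P=camera_params('wrist'); im=save('wrist','w31.png')
for n,z in [('clamp_grip',.30),('clamp_pad',.165)]:
    for d in spot_point(n,'wrist')[:2]: print(n,d,onz('wrist',d['pixel'],z,P))
E
```

```text
[ 0.65978933 -0.04168599  0.40023331] -0.08893908810506054 [-0.0430053   0.34974122  0.10312396] [ 0.33  0.69 -0.78  1.13  0.49  1.51 -0.46]
[-0.00958082 -0.02727683 -0.999582  ]
clamp_grip {'pixel': [299.4, 74.1], 'score': 0.57} [0.68740272 0.06114505 0.3       ]
```

View pics/w31.png

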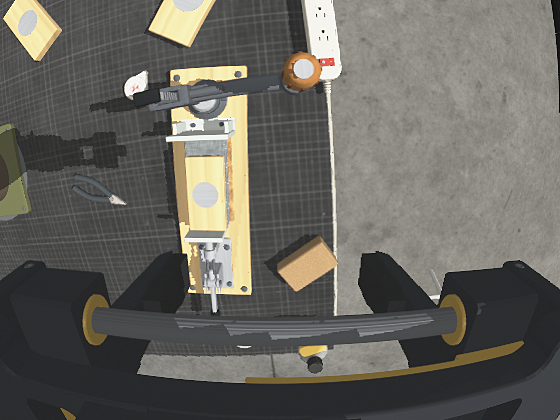

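```bash
python3 - <<'E'
from h import *
P=camera_params('wrist'); im=snapshot('wrist')
for z in (.32,.335,.345): print(z,onz('wrist',(305,69),z,P))
for z in (.25,.26,.30): print(z,onz('wrist',(299.4,74),z,P))
cv2.imwrite('pics/w32.png',cv2.resize(im[30:140,80:350],None,fx=2.9,fy=2.9,interpolation=cv2.INTER_CUBIC)[:,:,::-1])
for X in [(.5541,.0600,.258),(.5541,.06,.022)]: print(proj('wrist',X,P))
im=snapshot('top'); cv2.imwrite('pics/t32.png',cv2.resize(im[90:220,220:340],None,fx=4.5,fy=4.5,interpolation=cv2.INTER_CUBIC)[:,:,::-1])
E
```

```text
0.32 [0.69038055 0.06331271 0.32      ]
0.335 [0.68892944 0.06177463 0.335     ]
0.345 [0.68796204 0.06074925 0.345     ]
0.25 [0.69157551 0.06606214 0.25      ]
0.26 [0.69078984 0.06518106 0.26      ]
0.3 [0.68764714 0.06165672 0.3       ]
[154.17246335  97.86898288]
[205.7952621  99.440178 ]
```

View pics/w32.png

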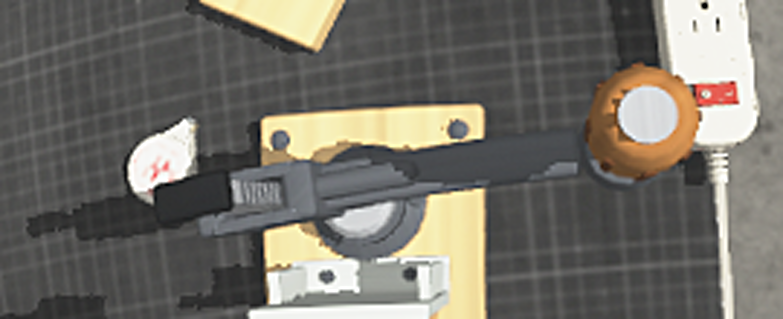

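```bash
python3 - <<'E'
from h import *
L=np.array([.688,.062])
for n,p in [('top',(223,147.5)),('bottom wood',(225.6,166)),('arm',(226.3,175)),('pad',(227,183.5))]:
    o,v=ray('scene',p); t=((L-o[:2])@v[:2])/(v[:2]@v[:2]); X=o+v*t; print(n,X.round(4))
plan([.688,.062,.40],BA); plan([.688,.062,.275],BA)
E
```

```text
top [0.6879 0.0619 0.3135]
bottom wood [0.6882 0.0624 0.2374]
arm [0.6894 0.0643 0.1985]
pad [0.6904 0.0661 0.1603]
plan [ -0.31   1.86 -10.51] yaw -0.0 q7 -0.46 dist cm 10.7
plan [ 12.18   1.95 -10.85] yaw -0.0 q7 -0.46 dist cm 16.4
```

Emit:
apply_moves --pt "0 0.5 -2.5" --pt "0 1 -5.5" --pt "0 1.8 -8.5" --pt "0 2.1 -10.7" --pt "2 2.1 -10.8" --pt "4 2.1 -10.9" --pt "4 2.1 -10.9" --pt "4 2.1 -10.9" --yaw '[0,0,0,0,0,0,0,0]' --gripper '[100,100,100,100,100,100,100,100]'

```text
clock: 39.7
tool_pos: [0.69, 0.064, 0.356]
eef_rot: [-0.512, -0.473, 0.531, -0.482]
contact_force: [-0.0, -0.8, 0.1]
opening: 1.002
```

```bash
python3 - <<'E'
from h import *
for i in range(3): snapshot('scene')
s=get_state(); print(s['tool_pos'],yaw_now(),s['contact_force'],s['q'].round(2)); print(R.from_quat(s['eef_rot']).apply([1,0,0]))
plan([.690,.064,.254],BA)
P=camera_params('wrist'); im=save('wrist','w33.png'); save('scene','s33.png',(180,80,160,130),4.5)
for X in [(.69,.064,.313),(.69,.064,.24)]: print(proj('wrist',X,P))
E
```

```text
[0.69094926 0.06442664 0.35829353] -0.0892578354084202 [0.30674806 0.16529979 1.3942708 ] [ 0.14  0.77 -0.76  1.09  0.52  1.47 -0.61]
[-0.00752378 -0.02583747 -0.99963784]
plan [10.43 -0.04 -0.22] yaw -0.001 q7 -0.61 dist cm 10.4
[273.83016408 228.61696838]
[274.17880491 197.832462  ]
```

View pics/w33.png

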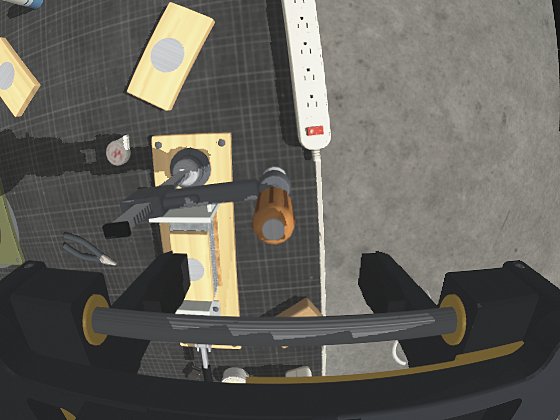

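View pics/s33.png

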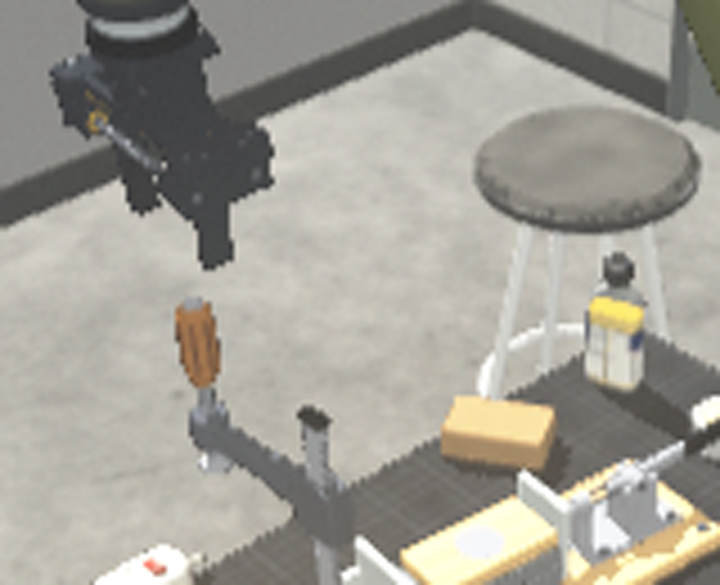

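Emit:
apply_moves --pt "2 0 0" --pt "4.5 0 -0.1" --pt "7 0 -0.2" --pt "9 0 -0.2" --pt "10.3 0 -0.2" --pt "10.3 0 -0.2" --pt "10.3 0 -0.2" --yaw '[0,0,0,0,0,0,0]' --gripper '[100,100,100,100,100,100,100]'

```text
clock: 40.53
tool_pos: [0.6904, 0.0636, 0.2555]
eef_rot: [-0.514, -0.472, 0.53, -0.482]
contact_force: [0.0, -0.6, 0.8]
opening: 0.999
```

```bash
python3 - <<'E'
from h import *
s=get_state(); print(s['tool_pos'],yaw_now(),s['contact_force'],s['q'].round(2)); print(R.from_quat(s['eef_rot']).apply([1,0,0]))
P=camera_params('wrist'); im=save('wrist','w34.png'); save('scene','s34.png',(180,80,160,130),4.5)
E
```

```text
[0.69039714 0.06359166 0.25551359] -0.08953960780461326 [ 0.02916868 -0.60334919  0.83277351] [ 0.16  0.84 -0.74  1.27  0.58  1.26 -0.68]
[-0.00759295 -0.0258256  -0.99963763]
```

View pics/w34.png

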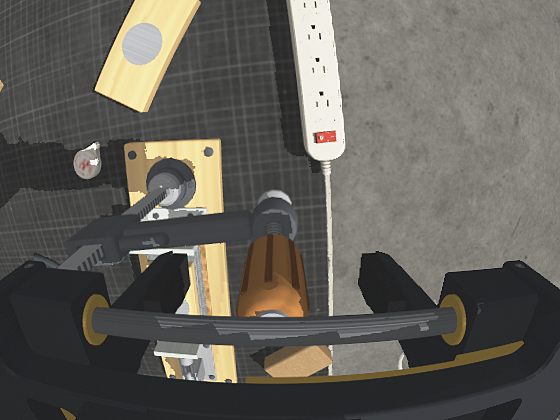

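View pics/s34.png

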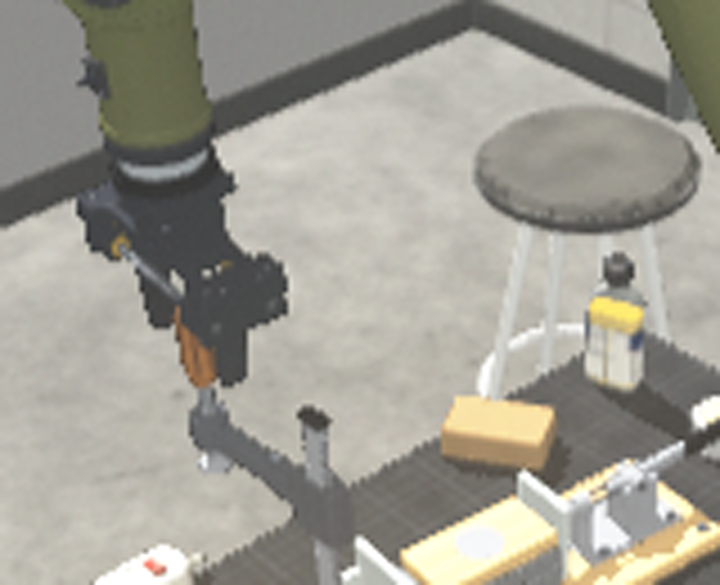

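Emit:
apply_moves --pt "0 0 0" --pt "0 0 0" --pt "0 0 0" --pt "0 0 0" --pt "0 0 0" --pt "0 0 0" --pt "0 0 0" --pt "0 0 0" --pt "0 0 0" --pt "0 0 0" --yaw '[0,0,0,0,0,0,0,0,0,0]' --gripper '[20,20,20,20,20,20,20,20,20,20]' --force 12

```text
clock: 41.47
tool_pos: [0.6904, 0.0644, 0.2569]
eef_rot: [-0.514, -0.472, 0.529, -0.482]
contact_force: [-2.4, 0.2, 0.7]
opening: 0.33
```

```bash
python3 - <<'E'
from h import *
s=get_state(); print(s['tool_pos'],yaw_now(),s['contact_force'],s['opening']*88)
Ri=R.from_euler('z',BA).inv(); print(Ri.apply(s['tool_pos']-BED))
# arc waypoints in tool axes from here: bar at bed (0,.135+dy)
T=Ri.apply(s['tool_pos']-BED)[:2]
for dy in (0,.0015):
  B=np.array([0,.135+dy]); v=T-B; r=np.hypot(*v); q0=np.arctan2(v[0],-v[1]); print('r',r,'q0',q0)
Rt=R.from_quat(s['eef_rot']); B=np.array([0,.136])
for f in np.linspace(0,1,14)[1:]:
    q=q0*(1-f); p=B+.135*np.array([np.sin(q),-np.cos(q)]); W=BED+R.from_euler('z',BA).apply([p[0],p[1],0]); W[2]=s['tool_pos'][2]
    print(round(q,2),(Rt.inv().apply(W-s['tool_pos'])*100).round(1),'yaw',round(q0-q,2))
E
```

```text
[0.69038604 0.06436416 0.25688263] -0.08907068020521762 [-2.4101433   0.21450901  0.68447483] 29.020468197747146
[0.1352941  0.15264534 0.23488263]
r 0.13643992036733935 q0 1.700486403826536
r 0.13625404890593884 q0 1.6895697918851382
1.56 [ 0.  -0.   1.8] yaw 0.13
1.43 [ 0.1 -0.2  3.6] yaw 0.26
1.3 [ 0.1 -0.5  5.3] yaw 0.39
1.17 [ 0.2 -1.1  6.9] yaw 0.52
1.04 [ 0.2 -1.9  8.5] yaw 0.65
0.91 [ 0.3 -2.9 10. ] yaw 0.78
0.78 [ 0.3 -4.  11.3] yaw 0.91
0.65 [ 0.3 -5.3 12.4] yaw 1.04
0.52 [ 0.4 -6.8 13.4] yaw 1.17
0.39 [ 0.4 -8.4 14.2] yaw 1.3
0.26 [  0.4 -10.   14.7] yaw 1.43
0.13 [  0.4 -11.8  15.1] yaw 1.56
0.0 [  0.4 -13.5  15.2] yaw 1.69
```

Emit:
apply_moves --pt "0 0 0.9" --pt "0 0 1.8" --pt "0 -0.1 2.7" --pt "0.1 -0.2 3.6" --pt "0.1 -0.3 4.5" --pt "0.1 -0.5 5.3" --pt "0.1 -0.8 6.1" --pt "0.2 -1.1 6.9" --pt "0.2 -1.5 7.7" --pt "0.2 -1.9 8.5" --yaw '[0.08,0.16,0.23,0.29,0.35,0.42,0.48,0.55,0.61,0.68]' --gripper '[20,20,20,20,20,20,20,20,20,20]'

```text
clock: 42.3
tool_pos: [0.6648, -0.0182, 0.2574]
eef_rot: [-0.647, -0.268, 0.656, -0.282]
contact_force: [2.5, 0.8, 0.1]
opening: 0.328
```

```bash
cat >> h.py <<'E'
def arc(q1,n,extra=0.0,B=(0,.136),r=.136):
    s=get_state(); Ri=R.from_euler('z',BA).inv(); T=Ri.apply(s['tool_pos']-BED)[:2]
    B=np.array(B); v=T-B; q0=np.arctan2(v[0],-v[1]); print('r',np.hypot(*v),'q0',q0)
    Rt=R.from_quat(s['eef_rot'])
    for f in np.linspace(0,1,n+1)[1:]:
        q=q0+(q1-q0)*f; p=B+r*np.array([np.sin(q),-np.cos(q)]); W=BED+R.from_euler('z',BA).apply([p[0],p[1],0]); W[2]=s['tool_pos'][2]
        print(round(q,2),(Rt.inv().apply(W-s['tool_pos'])*100).round(1),'yaw',round(q0-q,2))
E
python3 - <<'E'
from h import *
s=get_state(); print(s['tool_pos'],yaw_now(),s['contact_force'],s['moment'],s['opening']*88,s['q'].round(2))
P=camera_params('wrist'); im=save('wrist','w35.png'); save('scene','s35.png',(180,80,160,130),4.5)
arc(.4,10)
E
```

```text
[ 0.66476659 -0.01821395  0.25740995] -0.7718809137741706 [2.4560633  0.84290815 0.12206451] [ 0.41581562 -0.19611041  0.00845121] 28.906260332860104 [ 0.24  0.76 -0.59  1.38  0.46  1.14 -1.19]
r 0.1354938729511949 q0 1.024271443567863
0.96 [0.  0.1 0.8] yaw 0.06
0.9 [0.  0.2 1.7] yaw 0.12
0.84 [0.1 0.2 2.5] yaw 0.19
0.77 [0.1 0.1 3.4] yaw 0.25
0.71 [ 0.1 -0.   4.2] yaw 0.31
0.65 [ 0.1 -0.2  5. ] yaw 0.37
0.59 [ 0.1 -0.4  5.9] yaw 0.44
0.52 [ 0.2 -0.7  6.7] yaw 0.5
0.46 [ 0.2 -1.   7.5] yaw 0.56
0.4 [ 0.2 -1.4  8.2] yaw 0.62
```

View pics/s35.png

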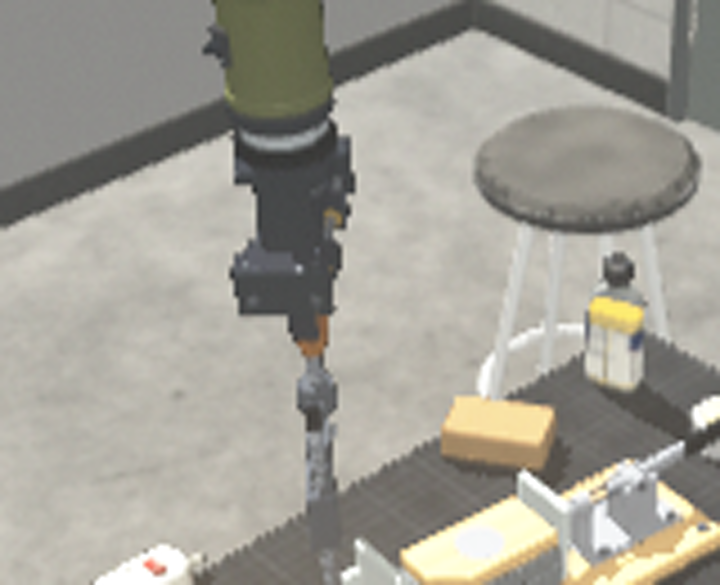

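Emit:
apply_moves --pt "0 0.1 0.8" --pt "0 0.2 1.7" --pt "0.1 0.2 2.5" --pt "0.1 0.1 3.4" --pt "0.1 0 4.2" --pt "0.1 -0.2 5" --pt "0.1 -0.4 5.9" --pt "0.2 -0.7 6.7" --pt "0.2 -1 7.5" --pt "0.2 -1.4 8.2" --yaw '[0.06,0.12,0.19,0.25,0.31,0.37,0.44,0.5,0.56,0.63]' --gripper '[20,20,20,20,20,20,20,20,20,20]'

```text
clock: 43.23
tool_pos: [0.5968, -0.0683, 0.2571]
eef_rot: [-0.702, -0.051, 0.707, -0.069]
contact_force: [2.2, -0.5, 0.2]
opening: 0.333
```

```bash
python3 - <<'E'
from h import *
s=get_state(); print(s['tool_pos'],yaw_now(),s['contact_force'],s['moment'],s['opening']*88,s['q'].round(2))
arc(0,8)
E
```

```text
[ 0.59677776 -0.06830025  0.25707411] -1.4009979661690464 [ 2.15496969 -0.54271284  0.24374465] [ 0.44867215 -0.02539587  0.09604809] 29.31070398766475 [ 0.27  0.64 -0.44  1.59  0.34  0.99 -1.68]
r 0.13488607072280157 q0 0.40951984777966205
0.36 [0.  0.2 0.7] yaw 0.05
0.31 [0.  0.2 1.4] yaw 0.1
0.26 [0.  0.3 2.1] yaw 0.15
0.2 [0.  0.2 2.8] yaw 0.2
0.15 [0.  0.2 3.5] yaw 0.26
0.1 [0.  0.1 4.1] yaw 0.31
0.05 [ 0.  -0.   4.8] yaw 0.36
0.0 [ 0.  -0.2  5.5] yaw 0.41
```

Emit:
apply_moves --pt "0 0.1 0.7" --pt "0 0.1 1.4" --pt "0 0.1 2.1" --pt "0 0.1 2.8" --pt "0 0.1 3.5" --pt "0 0 4.1" --pt "0 -0.1 4.8" --pt "0 -0.2 5.5" --pt "0 -0.2 5.8" --pt "0 -0.2 5.8" --yaw '[0.05,0.1,0.15,0.2,0.26,0.31,0.36,0.41,0.42,0.42]' --gripper '[20,20,20,20,20,20,20,20,20,20]'

```text
clock: 44.07
tool_pos: [0.5432, -0.074, 0.2586]
eef_rot: [0.704, -0.095, -0.7, -0.079]
contact_force: [6.7, 1.3, -4.5]
opening: 0.334
```

```bash
python3 - <<'E'
from h import *
s=get_state(); print(s['tool_pos'],yaw_now(),s['contact_force'],s['moment'],s['opening']*88,s['q'].round(2))
arc(0,1)
P=camera_params('wrist'); im=save('wrist','w36.png'); save('scene','s36.png',(180,80,160,130),4.5); save('top','t36.png',(200,100,200,150),4)
E
```

```text
[ 0.54316139 -0.07399691  0.258568  ] -1.8167042005990186 [ 6.72339077  1.31363454 -4.46935985] [ 0.56705    -1.3413854   0.07603373] 29.414470977446292 [ 0.24  0.55 -0.33  1.76  0.26  0.87 -2.03]
r 0.13412177573036427 q0 0.0059588497024247586
0.0 [0.  0.2 0. ] yaw 0.01
```

View pics/w36.png

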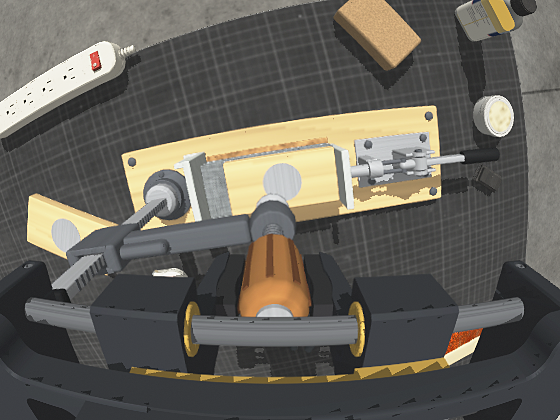

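View pics/s36.png

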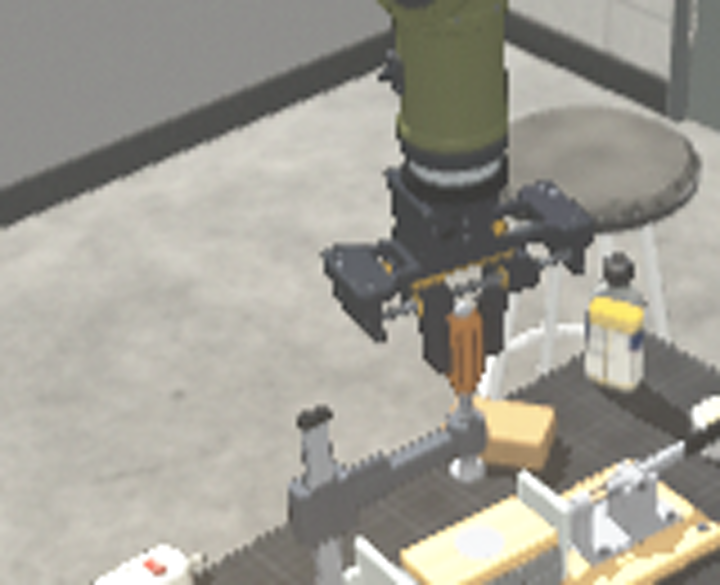

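```bash
python3 - <<'E'
from h import *
s=get_state(); print(R.from_quat(s['eef_rot']).apply([1,0,0]))
p=s['tool_pos'].copy(); p[0]-=.0005; plan(p-[0,0,.065])
E
```

```text
[ 0.00220919 -0.02292332 -0.99973479]
plan [ 6.5  -0.13  0.1 ] yaw 0 q7 -2.03 dist cm 6.5
```

Emit:
apply_moves --pt "0 0 0.05" --pt "0 0 0.05" --pt "0.6 0 0.05" --pt "1.4 0 0.05" --pt "2.2 0 0.1" --pt "3 0 0.1" --pt "3.8 -0.1 0.1" --pt "4.6 -0.1 0.1" --pt "5.4 -0.1 0.1" --pt "6 -0.1 0.1" --yaw '[0,0,0,0,0,0,0,0,0,0]' --gripper '[20,20,20,20,20,20,20,20,20,20]' --force 30

```text
clock: 45.05
tool_pos: [0.5437, -0.0744, 0.1987]
eef_rot: [0.704, -0.094, -0.699, -0.078]
contact_force: [1.2, -0.7, 7.5]
opening: 0.331
```

```bash
python3 - <<'E'
from h import *
s=get_state(); print(s['tool_pos'],yaw_now(),s['contact_force'],s['moment'],s['opening']*88,s['q'].round(2))
im=save('wrist','w37.png'); save('scene','s37.png',(180,100,160,130),4.5)
E
```

```text
[ 0.54367146 -0.07443169  0.19870953] -1.815845671883936 [ 1.15134578 -0.72176584  7.45667567] [ 0.15101057 -0.00874578  0.07243383] 29.12745017694707 [ 0.22  0.63 -0.3   1.83  0.3   0.72 -2.07]
```

View pics/s37.png

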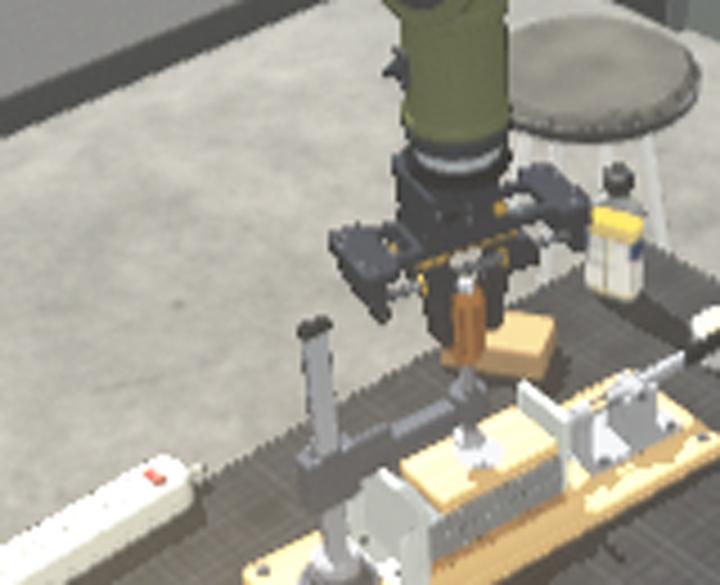

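Emit:
apply_moves --pt "0.2 0 0" --pt "0.4 0 0" --pt "0.6 0 0" --pt "0.8 0 0" --pt "1 0 0" --pt "1.2 0 0" --pt "1.3 0 0" --pt "1.3 0 0" --yaw '[0,0,0,0,0,0,0,0]' --gripper '[20,20,20,20,20,20,20,20]'

```text
clock: 45.82
tool_pos: [0.5437, -0.0744, 0.1857]
eef_rot: [0.704, -0.094, -0.699, -0.078]
contact_force: [1.2, -0.7, 5.6]
opening: 0.325
```

```bash
python3 - <<'E'
from h import *
s=get_state(); print(s['tool_pos'],yaw_now(),s['contact_force'],s['moment'],s['opening']*88,s['q'].round(2))
im=save('wrist','w38.png'); save('scene','s38.png',(250,150,80,80),7.5)
E
```

```text
[ 0.54370915 -0.07442107  0.18572795] -1.8152214596702418 [ 1.19773908 -0.72170712  5.59400177] [0.21196445 0.04356346 0.0339672 ] 28.639886528236314 [ 0.21  0.65 -0.29  1.84  0.31  0.69 -2.08]
```

View pics/s38.png

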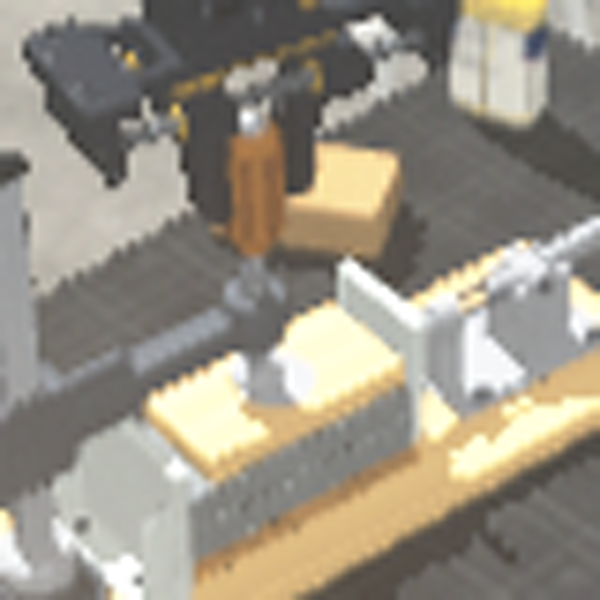

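Emit:
apply_moves --pt "0.15 0 0" --pt "0.3 0 0" --pt "0.45 0 0" --pt "0.5 0 0" --pt "0.5 0 0" --yaw '[0,0,0,0,0]' --gripper '[20,20,20,20,20]'

```text
clock: 46.33
tool_pos: [0.5438, -0.0744, 0.1813]
eef_rot: [0.705, -0.094, -0.699, -0.078]
contact_force: [0.9, -0.8, 6.4]
opening: 0.325
```

Emit:
apply_moves --pt "0.1 0 0" --pt "0.2 0 0" --pt "0.2 0 0" --pt "0.2 0 0" --yaw '[0,0,0,0]' --gripper '[20,20,20,20]'

```text
clock: 46.67
tool_pos: [0.5438, -0.0744, 0.18]
eef_rot: [0.705, -0.094, -0.699, -0.078]
contact_force: [0.1, -1.7, 5.9]
opening: 0.329
```

```bash
python3 - <<'E'
from h import *
s=get_state(); print(s['tool_pos'],yaw_now(),s['contact_force'],s['moment'],s['opening']*88,s['q'].round(2))
im=save('wrist','w39.png'); save('scene','s39.png',(250,150,80,80),7.5)
E
```

```text
[ 0.54376254 -0.07444648  0.1799684 ] -1.8146042825175934 [ 0.05224875 -1.68304479  5.93774602] [0.19444799 0.15643156 0.08866982] 28.92822872306784 [ 0.21  0.66 -0.29  1.85  0.32  0.68 -2.08]
```

View pics/s39.png

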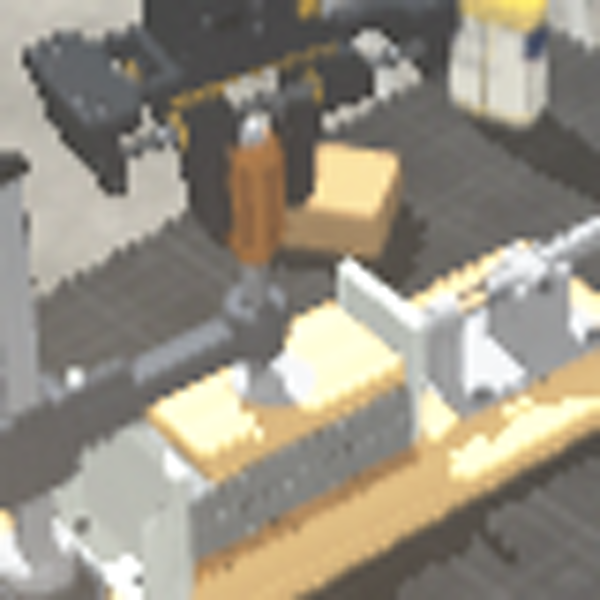

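Emit:
apply_moves --pt "0.1 0 0" --pt "0.2 0 0" --pt "0.25 0 0" --pt "0.25 0 0" --yaw '[0,0,0,0]' --gripper '[20,20,20,20]'

```text
clock: 47.1
tool_pos: [0.5437, -0.0744, 0.1781]
eef_rot: [0.705, -0.094, -0.699, -0.078]
contact_force: [-0.4, -0.9, 7.2]
opening: 0.327
```

Emit:
apply_moves --pt "0.1 0 0" --pt "0.2 0 0" --pt "0.25 0 0" --pt "0.25 0 0" --yaw '[0,0,0,0]' --gripper '[20,20,20,20]'

```text
clock: 47.43
tool_pos: [0.5439, -0.0744, 0.1765]
eef_rot: [0.705, -0.094, -0.699, -0.078]
contact_force: [-0.9, -1.5, 7.5]
opening: 0.323
```

Emit:
apply_moves --pt "0.1 0 0" --pt "0.2 0 0" --pt "0.25 0 0" --pt "0.25 0 0" --yaw '[0,0,0,0]' --gripper '[20,20,20,20]'

```text
clock: 47.77
tool_pos: [0.5441, -0.0745, 0.1762]
eef_rot: [0.706, -0.094, -0.698, -0.078]
contact_force: [-3.4, -1.7, 18.2]
opening: 0.324
```

```bash
python3 - <<'E'
from h import *
s=get_state(); print(s['tool_pos'],yaw_now(),s['contact_force'],s['moment'],s['opening']*88,s['q'].round(2))
im=save('wrist','w40.png'); save('scene','s40.png',(250,150,80,80),7.5)
E
```

```text
[ 0.5441225  -0.07447039  0.17618396] -1.8138308247989121 [-3.42784249 -1.65554495 18.16950081] [0.14911731 0.78506072 0.08102676] 28.471676689250216 [ 0.21  0.66 -0.28  1.86  0.32  0.66 -2.09]
```

View pics/s40.png

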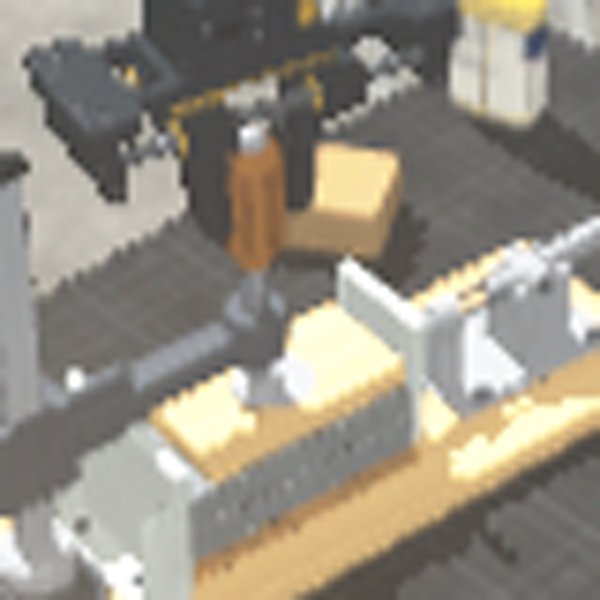

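View pics/w40.png

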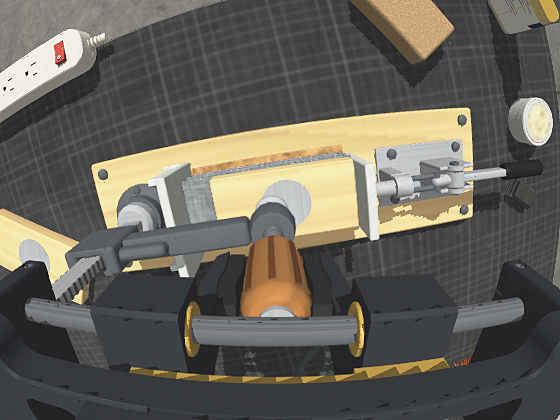

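Emit:
apply_moves --pt "0 0 0" --pt "0 0 0" --pt "0 0 0" --pt "0 0 0" --pt "0 0 0" --pt "0 0 0" --pt "0 0 0" --pt "0 0 0" --yaw '[0,0,0,0,0,0,0,0]' --gripper '[100,100,100,100,100,100,100,100]'

```text
clock: 48.53
tool_pos: [0.544, -0.0745, 0.176]
eef_rot: [0.706, -0.094, -0.698, -0.078]
contact_force: [-0.3, -0.4, -0.9]
opening: 0.908
```

```bash
python3 - <<'E'
from h import *
s=get_state(); print(s['tool_pos'],yaw_now(),s['contact_force'],s['moment'],s['opening']*88,s['q'].round(2))
print(R.from_quat(s['eef_rot']).apply([1,0,0]))
im=save('wrist','w41.png'); save('scene','s41.png',(230,130,110,110),5.4)
E
```

```text
[ 0.54402715 -0.0744629   0.17601714] -1.8138072279495527 [-0.31196952 -0.42928161 -0.87128443] [0.07987855 0.01205706 0.02511119] 79.89074857456453 [ 0.21  0.66 -0.28  1.86  0.32  0.66 -2.09]
[ 0.00753876 -0.02403941 -0.99968259]
```

View pics/s41.png

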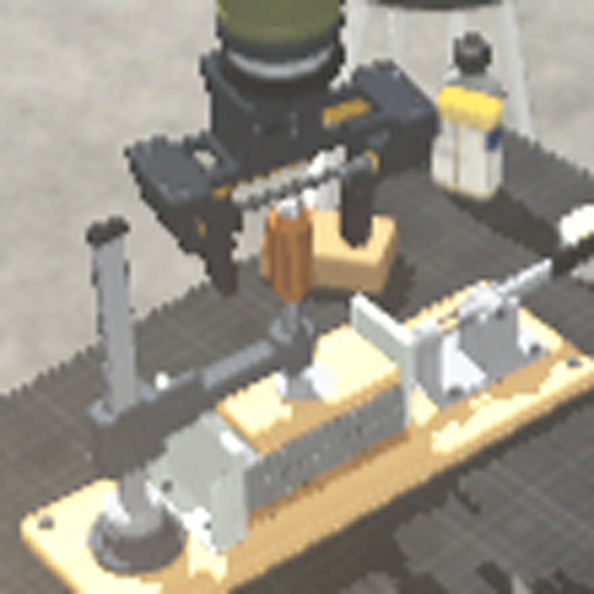

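View pics/w41.png

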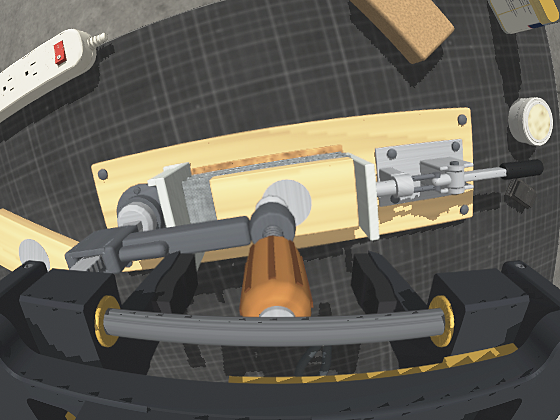

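Emit:
apply_moves --pt "-0.5 0 0" --pt "-1 0 0" --pt "-1.2 0 0" --pt "-1.2 0 0" --pt "-1.2 0 0" --pt "-1.2 0 0" --pt "-1.2 0 0" --pt "-1.2 0 0" --pt "-1.2 0 0" --pt "-1.2 0 0" --yaw '[0,0,-0.12,-0.24,-0.36,-0.48,-0.6,-0.72,-0.84,-0.96]' --gripper '[100,100,100,100,100,100,100,100,100,100]'

```text
clock: 49.47
tool_pos: [0.5443, -0.0744, 0.1888]
eef_rot: [-0.661, -0.241, 0.662, -0.259]
contact_force: [-0.1, 0.2, -0.2]
opening: 0.998
```

Emit:
apply_moves --pt "0 0 0" --pt "0 0 0" --pt "0 0 0" --pt "0 0 0" --pt "0 0 0" --pt "0 0 0" --pt "0 0 0" --pt "0 0 0" --pt "0 0 0" --pt "0 0 0" --yaw '[-0.12,-0.24,-0.36,-0.48,-0.6,-0.72,-0.84,-0.96,-1.08,-1.2]' --gripper '[100,100,100,100,100,100,100,100,100,100]'

```text
clock: 50.3
tool_pos: [0.5445, -0.0748, 0.1894]
eef_rot: [0.398, 0.573, -0.409, 0.589]
contact_force: [-0.5, 0.7, -0.5]
opening: 1.004
```

```bash
python3 - <<'E'
from h import *
s=get_state(); print(s['tool_pos'],yaw_now(),s['contact_force'],s['moment'],s['opening']*88,s['q'].round(2))
print(R.from_quat(s['eef_rot']).apply([1,0,0])); plan([.5435,-.0745,.186])
E
```

```text
[ 0.54452404 -0.07479484  0.18937846] 0.3571882562136465 [-0.54852675  0.71865943 -0.48187357] [ 0.01242441 -0.1302773  -0.00654392] 88.36073514382748 [ 0.55  0.77 -0.9   1.83  0.78  0.93 -0.36]
[ 0.00935381 -0.02529418 -0.99963629]
plan [ 0.34 -0.09 -0.07] yaw 0 q7 -0.36 dist cm 0.4
```

Emit:
apply_moves --pt "0 0 0" --pt "0 0 0" --pt "0 0 0" --pt "0 0 0" --pt "0 0 0" --pt "0 0 0" --pt "0 0 0" --pt "0 0 0" --pt "0 0 0" --pt "0 0 0" --yaw '[-0.12,-0.24,-0.36,-0.48,-0.6,-0.72,-0.84,-0.96,-1.08,-1.2]' --gripper '[100,100,100,100,100,100,100,100,100,100]'

```text
clock: 51.13
tool_pos: [0.5447, -0.0754, 0.1899]
eef_rot: [-0.006, 0.704, -0.012, 0.711]
contact_force: [-0.3, 0.0, -0.5]
opening: 1.0
```

```bash
python3 - <<'E'
from h import *
s=get_state(); print(s['tool_pos'],yaw_now(),s['contact_force'],s['moment'],s['opening']*88,s['q'].round(2))
print(R.from_quat(s['eef_rot']).apply([1,0,0])); plan([.5435,-.0745,.186])
save('scene','s42.png'); save('wrist','w42.png')
E
```

```text
[ 0.5447093  -0.07537587  0.189865  ] 1.5620079342295874 [-0.31845309  0.04761359 -0.54608763] [ 0.06376719 -0.16095537  0.02166346] 87.97376099810056 [ 0.66  0.89 -1.17  1.82  0.95  1.12  0.69]
[ 0.00975822 -0.0263893  -0.99960411]
plan [ 0.38  0.1  -0.13] yaw 0 q7 0.69 dist cm 0.4
```

View pics/s42.png

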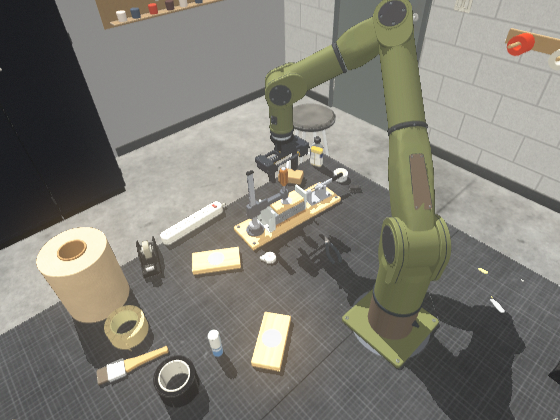

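View pics/w42.png

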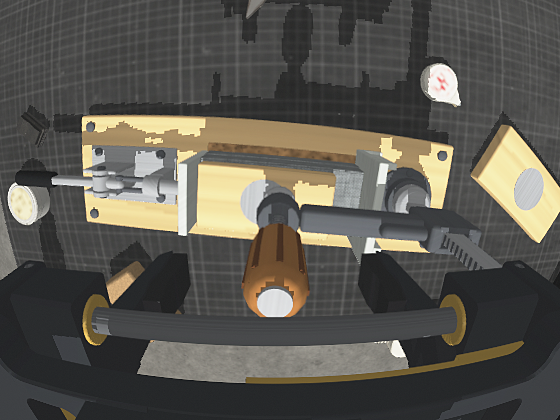

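```bash
python3 - <<'E'
from h import *
P=camera_params('wrist'); s=get_state()
for z in (.22,.231,.24): print(z,onz('wrist',(275,303),z,P), proj('wrist',[s['tool_pos'][0],s['tool_pos'][1],z],P))
# same for w41 image: handle top (275,312)
E
```

```text
0.22 [ 0.55181269 -0.07427398  0.22      ] [272.73855421 290.07580867]
0.231 [ 0.54438809 -0.07393955  0.231     ] [272.01357461 303.42026112]
0.24 [ 0.53831343 -0.07366593  0.24      ] [271.34369146 315.69213785]
```

Emit:
apply_moves --pt "0.4 0.1 0" --pt "0.8 0.1 0" --pt "0.8 0.1 0" --pt "0.8 0.1 0" --pt "0.8 0.1 0" --pt "0.8 0.1 0" --pt "0.8 0.1 0" --pt "0.8 0.1 0" --pt "0.8 0.1 0" --pt "0.8 0.1 0" --yaw '[0,0,0,0,0,0,0,0,0,0]' --gripper '[100,100,20,20,20,20,20,20,20,20]' --force 35

```text
clock: 52.07
tool_pos: [0.5447, -0.0745, 0.1815]
eef_rot: [-0.004, 0.704, -0.014, 0.71]
contact_force: [-0.5, 0.6, -0.1]
opening: 0.42
```

Emit:
apply_moves --pt "0 0 0" --pt "0 0 0" --pt "0 0 0" --yaw '[0,0,0]' --gripper '[20,20,20]'

```text
clock: 52.32
tool_pos: [0.5448, -0.0745, 0.1816]
eef_rot: [-0.004, 0.704, -0.014, 0.71]
contact_force: [-0.8, 0.4, 1.0]
opening: 0.332
```

```bash
python3 - <<'E'
from h import *
s=get_state(); print(s['tool_pos'],yaw_now(),s['contact_force'],s['moment'],s['opening']*88,s['q'].round(2))
E
```

```text
[ 0.54476182 -0.07446249  0.18158318] 1.556369064633052 [-0.76023213  0.37266511  0.99584258] [ 0.09502494 -0.09682148 -0.02465325] 29.227725828689202 [ 0.65  0.9  -1.16  1.83  0.97  1.11  0.67]
```

Now I'll turn the handle clockwise (positive yaw) in steps.

Emit:
apply_moves --pt "0 0 0" --pt "0 0 0" --pt "0 0 0" --pt "0 0 0" --pt "0 0 0" --pt "0 0 0" --pt "0 0 0" --pt "0 0 0" --pt "0 0 0" --pt "0 0 0" --yaw '[0.1,0.2,0.3,0.4,0.5,0.6,0.7,0.8,0.9,1.0]' --gripper '[20,20,20,20,20,20,20,20,20,20]'

```text
clock: 53.15
tool_pos: [0.5438, -0.0751, 0.1815]
eef_rot: [0.338, 0.61, -0.352, 0.624]
contact_force: [-0.6, -0.5, 0.9]
opening: 0.325
```

```bash
python3 - <<'E'
from h import *
s=get_state(); print(s['tool_pos'],yaw_now(),s['contact_force'],s['moment'],s['opening']*88,s['q'].round(2))
save('scene','s43.png',(230,130,110,110),5.4)
E
```

```text
[ 0.54378276 -0.07512349  0.18145279] 0.5517092676646334 [-0.60677422 -0.50836828  0.88449701] [-0.39685969  0.66299745  0.12257923] 28.629610071435046 [ 0.57  0.8  -0.94  1.83  0.83  0.96 -0.21]
```

View pics/s43.png

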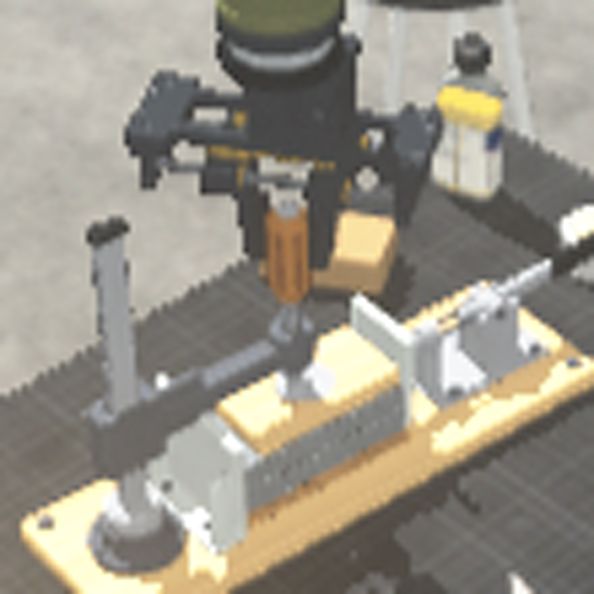

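Emit:
apply_moves --pt "0 0 0" --pt "0 0 0" --pt "0 0 0" --pt "0 0 0" --pt "0 0 0" --pt "0 0 0" --pt "0 0 0" --pt "0 0 0" --pt "0 0 0" --pt "0 0 0" --yaw '[0.1,0.2,0.3,0.4,0.5,0.6,0.7,0.8,0.9,1.0]' --gripper '[20,20,20,20,20,20,20,20,20,20]'

```text
clock: 54.03
tool_pos: [0.5426, -0.074, 0.1814]
eef_rot: [-0.596, -0.366, 0.603, -0.383]
contact_force: [-1.3, 0.1, 1.9]
opening: 0.327
```

```bash
python3 - <<'E'
from h import *
s=get_state(); print(s['tool_pos'],yaw_now(),s['contact_force'],s['moment'],s['opening']*88,s['q'].round(2))
E
```

```text
[ 0.54255112 -0.0740273   0.18136378] -0.4540824379676263 [-1.30851041  0.13077041  1.87076712] [0.57342868 1.07925225 0.07021643] 28.776591008611437 [ 0.44  0.72 -0.69  1.84  0.65  0.82 -1.05]
```

Emit:
apply_moves --pt "0 0 0" --pt "0 0 0" --pt "0 0 0" --pt "0 0 0" --pt "0 0 0" --pt "0 0 0" --pt "0 0 0" --pt "0 0 0" --pt "0 0 0" --pt "0 0 0" --yaw '[0.1,0.2,0.3,0.4,0.5,0.6,0.7,0.8,0.9,1.0]' --gripper '[20,20,20,20,20,20,20,20,20,20]'

```text
clock: 54.87
tool_pos: [0.5424, -0.0723, 0.1814]
eef_rot: [0.707, 0.032, -0.705, 0.049]
contact_force: [-1.1, 1.6, 0.6]
opening: 0.325
```

```bash
python3 - <<'E'
from h import *
s=get_state(); print(s['tool_pos'],yaw_now(),s['contact_force'],s['moment'],s['opening']*88,s['q'].round(2))
save('scene','s44.png',(230,130,110,110),5.4)
E
```

```text
[ 0.54237738 -0.07227644  0.18138512] -1.4553148780177663 [-1.12348277  1.56276896  0.61975913] [0.8552796  0.33686923 0.1224654 ] 28.63285411425759 [ 0.28  0.67 -0.41  1.85  0.43  0.71 -1.83]
```

View pics/s44.png

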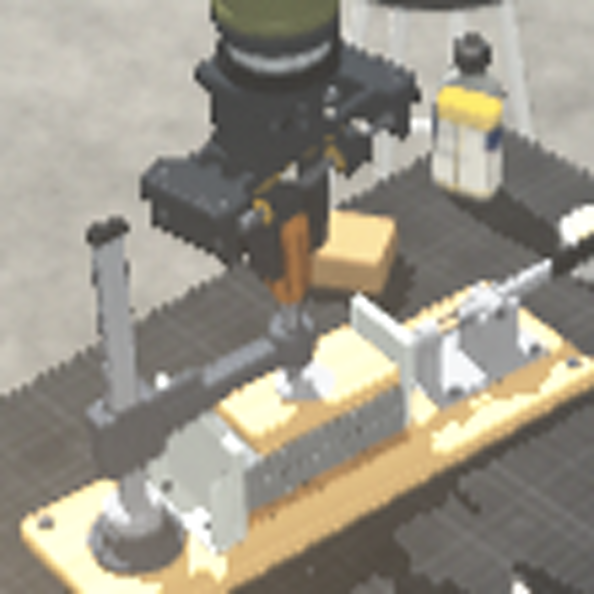

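Emit:
apply_moves --pt "0 0 0" --pt "0 0 0" --pt "0 0 0" --pt "0 0 0" --pt "0 0 0" --pt "0 0 0" --pt "0 0 0" --pt "0 0 0" --yaw '[0.1,0.2,0.3,0.4,0.5,0.6,0.7,0.7]' --gripper '[20,20,20,20,20,20,20,20]'

```text
clock: 55.58
tool_pos: [0.5426, -0.0713, 0.1811]
eef_rot: [0.681, -0.212, -0.673, -0.197]
contact_force: [1.4, 1.6, -3.1]
opening: 0.323
```

```bash
python3 - <<'E'
from h import *
s=get_state(); print(s['tool_pos'],yaw_now(),s['contact_force'],s['moment'],s['opening']*88,s['q'].round(2))
save('scene','s45.png',(230,130,110,110),5.4); save('wrist','w45.png')
E
```

```text
[ 0.5426132  -0.07131253  0.18110346] -2.1577147319306103 [ 1.39282889  1.63562802 -3.11213441] [ 0.58814818 -0.19416716 -0.04308568] 28.460397984091216 [ 0.16  0.65 -0.2   1.86  0.24  0.66 -2.36]
```

View pics/s45.png

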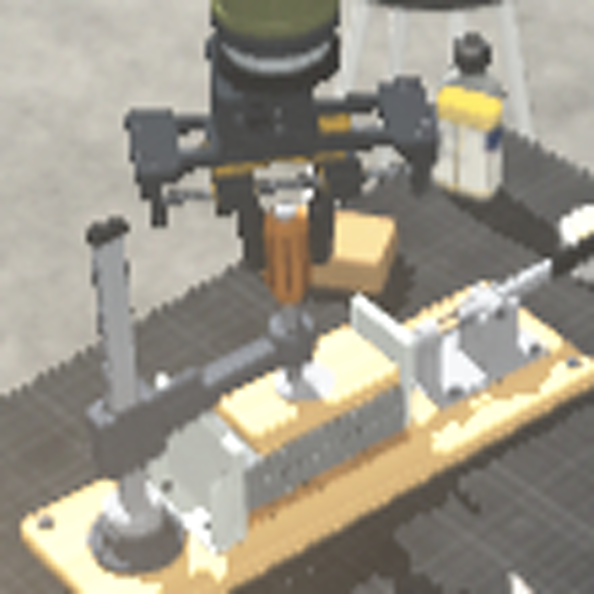

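View pics/w45.png

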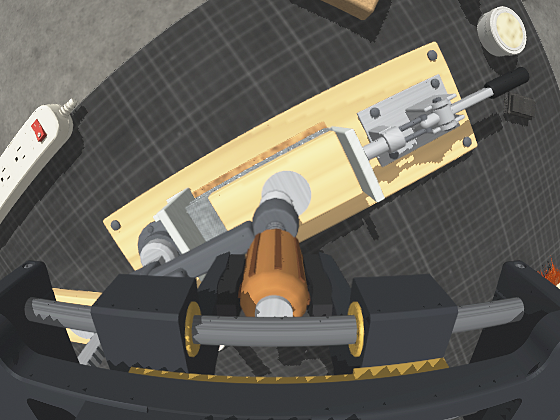

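```bash
python3 - <<'E'
from h import *
a=cv2.imread('pics/s41.png',0).astype(np.float32); 
for n in ['s43','s44','s45']:
    b=cv2.imread(f'pics/{n}.png',0).astype(np.float32)
    for nm,(x0,y0,x1,y1) in {'tip':(272,318,318,366),'arm':(205,345,275,390),'collar':(90,395,165,450),'pad':(280,365,330,400),'gauge':(170,430,240,540)}.items():
        t=a[y0:y1,x0:x1]; w=b[y0-25:y1+25,x0-25:x1+25]
        r=cv2.matchTemplate(w,t,cv2.TM_CCOEFF_NORMED); _,m,_,l=cv2.minMaxLoc(r); print(n,nm,'dx',l[0]-25,'dy',l[1]-25,round(m,2))
A=cv2.imread('pics/w42.png'); B=cv2.imread('pics/w45.png')
cv2.imwrite('pics/hh.png',cv2.resize(np.hstack([A[200:330,210:340],B[200:330,210:340]]),None,fx=2.8,fy=2.8,interpolation=cv2.INTER_CUBIC))
E
```

```text
s43 tip dx 0 dy -1 0.97
s43 arm dx 0 dy 0 1.0
s43 collar dx 0 dy 0 0.99
s43 pad dx 0 dy 0 1.0
s43 gauge dx 0 dy 0 0.99
s44 tip dx 0 dy -3 0.97
s44 arm dx 5 dy -5 0.98
s44 collar dx -1 dy 0 0.98
s44 pad dx 1 dy -2 0.96
s44 gauge dx 0 dy 0 0.99
s45 tip dx 0 dy -3 0.95
s45 arm dx 5 dy -5 0.98
s45 collar dx -1 dy 0 0.98
s45 pad dx 0 dy -2 0.95
s45 gauge dx 0 dy 0 0.99
```

View pics/hh.png

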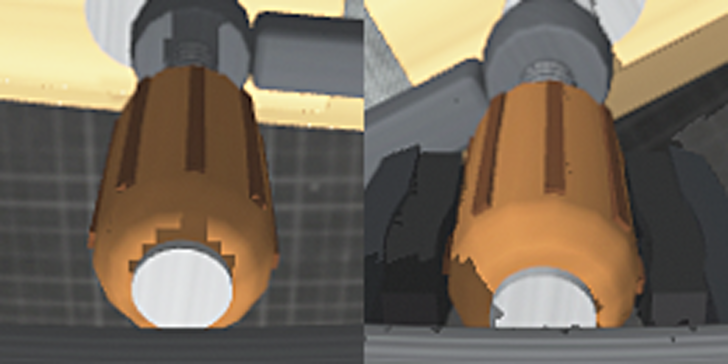

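Emit:
apply_moves --pt "0 0 0" --pt "0 0 0" --pt "0 0 0" --pt "0 0 0" --pt "0 0 0" --pt "0 0 0" --pt "0 0 0" --pt "-0.5 0 0" --pt "-1 0 0" --pt "-1 0 0" --yaw '[0,0,0,0,0,0,0,0,0,0]' --gripper '[100,100,100,100,100,100,100,100,100,100]'

```text
clock: 56.52
tool_pos: [0.5433, -0.071, 0.1923]
eef_rot: [0.682, -0.21, -0.672, -0.196]
contact_force: [0.6, 1.0, -1.4]
opening: 0.996
```

Emit:
apply_moves --pt "0 0 0" --pt "0 0 0" --pt "0 0 0" --pt "0 0 0" --pt "0 0 0" --pt "0 0 0" --pt "0 0 0" --pt "0 0 0" --pt "0 0 0" --pt "0 0 0" --yaw '[-0.12,-0.24,-0.36,-0.48,-0.6,-0.72,-0.84,-0.96,-1.08,-1.2]' --gripper '[100,100,100,100,100,100,100,100,100,100]'

```text
clock: 57.35
tool_pos: [0.5435, -0.0712, 0.1926]
eef_rot: [-0.673, -0.208, 0.673, -0.225]
contact_force: [-0.1, 0.7, -0.3]
opening: 1.0
```

Emit:
apply_moves --pt "0 0 0" --pt "0 0 0" --pt "0 0 0" --pt "0 0 0" --pt "0 0 0" --pt "0 0 0" --pt "0 0 0" --pt "0 0 0" --pt "0 0 0" --yaw '[-0.12,-0.24,-0.36,-0.48,-0.6,-0.72,-0.84,-0.84,-0.84]' --gripper '[100,100,100,100,100,100,100,100,100]'

```text
clock: 58.1
tool_pos: [0.5435, -0.0714, 0.1926]
eef_rot: [-0.524, -0.463, 0.531, -0.479]
contact_force: [-0.1, 0.1, -0.9]
opening: 0.999
```

```bash
python3 - <<'E'
from h import *
s=get_state(); print(s['tool_pos'],yaw_now(),s['contact_force'],s['moment'],s['opening']*88,s['q'].round(2))
P=camera_params('wrist'); save('scene','s46.png',(230,130,110,110),5.4); save('wrist','w46.png')
print(R.from_quat(s['eef_rot']).apply([1,0,0]))
for z in (.225,.231): print(proj('wrist',[s['tool_pos'][0],s['tool_pos'][1],z],P))
E
```

```text
[ 0.54349594 -0.07144129  0.1926114 ] -0.11182452124223609 [-0.08072251  0.0909402  -0.89653585] [ 0.0161136   0.00596669 -0.00637897] 87.9451115640391 [ 0.49  0.73 -0.79  1.83  0.7   0.88 -0.76]
[ 0.00754794 -0.02333465 -0.99969922]
[276.2076754  291.04813061]
[276.44853907 298.38460601]
```

View pics/w46.png

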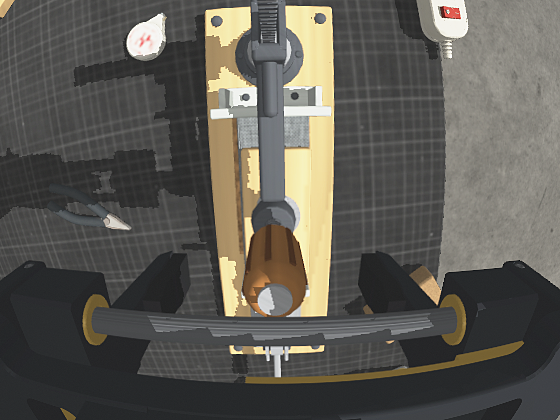

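View pics/s46.png

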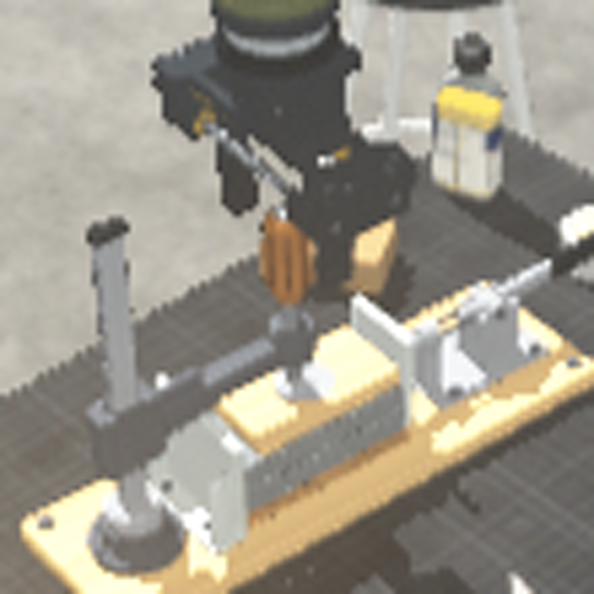

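Emit:
apply_moves --pt "0.5 0 0.2" --pt "1 0 0.2" --pt "1 0 0.2" --pt "1 0 0.2" --pt "1 0 0.2" --pt "1 0 0.2" --pt "1 0 0.2" --pt "1 0 0.2" --pt "1 0 0.2" --pt "1 0 0.2" --yaw '[0,0,0,0,0,0,0,0,0,0]' --gripper '[100,100,20,20,20,20,20,20,20,20]' --force 35

```text
clock: 59.03
tool_pos: [0.5434, -0.0736, 0.1828]
eef_rot: [-0.523, -0.463, 0.531, -0.479]
contact_force: [0.4, -0.1, -0.9]
opening: 0.42
```

Emit:
apply_moves --pt "0 0 0" --pt "0 0 0" --pt "0 0 0" --pt "0 0 0" --yaw '[0,0,0,0]' --gripper '[20,20,20,20]'

```text
clock: 59.37
tool_pos: [0.5434, -0.0736, 0.1828]
eef_rot: [-0.523, -0.463, 0.531, -0.479]
contact_force: [0.6, -0.3, 0.6]
opening: 0.326
```

```bash
python3 - <<'E'
from h import *
s=get_state(); print(s['tool_pos'],yaw_now(),s['contact_force'],s['moment'],s['opening']*88,s['q'].round(2))
E
```

```text
[ 0.54344912 -0.07361788  0.182828  ] -0.1111980166789342 [ 0.57580565 -0.29607714  0.57260511] [ 0.02482339 -0.0292603   0.02571313] 28.714450645687947 [ 0.49  0.74 -0.78  1.84  0.72  0.86 -0.77]
```

Emit:
apply_moves --pt "0 0 0" --pt "0 0 0" --pt "0 0 0" --yaw '[0.08,0.16,0.24]' --gripper '[20,20,20]'

```text
clock: 59.62
tool_pos: [0.5432, -0.0735, 0.1827]
eef_rot: [-0.578, -0.396, 0.583, -0.412]
contact_force: [-1.1, 0.3, -0.4]
opening: 0.322
```

```bash
python3 - <<'E'
from h import *
s=get_state(); print(s['tool_pos'],yaw_now(),s['contact_force'],s['moment'],s['opening']*88,s['q'].round(2))
E
```

```text
[ 0.5432085  -0.07354201  0.18274487] -0.3545132009781306 [-1.11092684  0.29204626 -0.4061851 ] [-0.017982    0.04138256  0.1042508 ] 28.29847608498116 [ 0.46  0.73 -0.72  1.84  0.67  0.83 -0.97]
```

Emit:
apply_moves --pt "0 0 0" --pt "0 0 0" --pt "0 0 0" --yaw '[0.08,0.16,0.24]' --gripper '[20,20,20]'

```text
clock: 59.87
tool_pos: [0.5429, -0.0733, 0.1827]
eef_rot: [-0.623, -0.322, 0.627, -0.339]
contact_force: [-1.7, 0.0, -0.9]
opening: 0.327
```

```bash
python3 - <<'E'
from h import *
s=get_state(); print(s['tool_pos'],yaw_now(),s['contact_force'],s['moment'],s['opening']*88,s['q'].round(2))
save('scene','s47.png',(230,130,110,110),5.4)
E
```

```text
[ 0.54292284 -0.0733172   0.18266305] -0.5975655231306013 [-1.68332547  0.027331   -0.8560443 ] [-0.05182549 -0.05269839  0.15560717] 28.761515610037314 [ 0.42  0.71 -0.65  1.84  0.62  0.8  -1.16]
```

Emit:
apply_moves --pt "0 0 0" --pt "0 0 0" --yaw '[0.08,0.16]' --gripper '[20,20]'

```text
clock: 60.08
tool_pos: [0.5427, -0.0733, 0.1826]
eef_rot: [-0.649, -0.269, 0.651, -0.287]
contact_force: [-1.1, 0.2, -0.0]
opening: 0.327
```

```bash
python3 - <<'E'
from h import *
s=get_state(); print(s['tool_pos'],yaw_now(),s['contact_force'],s['moment'])
E
```

```text
[ 0.54271397 -0.07326227  0.18261923] -0.7624090583574274 [-1.0782902   0.20308041 -0.01143629] [-0.07356254 -0.01198917  0.15632338]
```

Emit:
apply_moves --pt "0 0 0" --pt "0 0 0" --yaw '[0.08,0.16]' --gripper '[20,20]'

```text
clock: 60.25
tool_pos: [0.5426, -0.0731, 0.1826]
eef_rot: [-0.67, -0.216, 0.671, -0.234]
contact_force: [-1.3, 0.3, 1.0]
opening: 0.326
```

```bash
python3 - <<'E'
from h import *
s=get_state(); print(s['tool_pos'],yaw_now(),s['contact_force'],s['moment'])
save('scene','s48.png',(230,130,110,110),5.4)
a=cv2.imread('pics/s41.png',0).astype(np.float32)
for n in ['s45','s46','s47','s48']:
    b=cv2.imread(f'pics/{n}.png',0).astype(np.float32)
    for nm,(x0,y0,x1,y1) in {'arm':(205,345,275,390),'collar':(90,395,165,450)}.items():
        t=a[y0:y1,x0:x1]; w=b[y0-25:y1+25,x0-25:x1+25]
        r=cv2.matchTemplate(w,t,cv2.TM_CCOEFF_NORMED); _,m,_,l=cv2.minMaxLoc(r); print(n,nm,'dx',l[0]-25,'dy',l[1]-25,round(m,2))
E
```

```text
[ 0.54255729 -0.07312208  0.18259593] -0.9236002062802812 [-1.25096001  0.2809633   0.99436556] [-0.1474093   0.02684163  0.14015244]
s45 arm dx 5 dy -5 0.98
s45 collar dx -1 dy 0 0.98
s46 arm dx 5 dy -5 0.98
s46 collar dx -1 dy 0 0.98
s47 arm dx -4 dy -1 0.98
s47 collar dx 0 dy 0 0.98
s48 arm dx -4 dy -1 0.98
s48 collar dx -1 dy 0 0.98
```

Emit:
apply_moves --pt "0 0 0" --pt "0 0 0" --yaw '[0.05,0.1]' --gripper '[20,20]'

```text
clock: 60.47
tool_pos: [0.5424, -0.073, 0.1826]
eef_rot: [-0.681, -0.181, 0.681, -0.199]
contact_force: [-0.7, 0.2, 0.2]
opening: 0.326
```

```bash
python3 - <<'E'
from h import *
M=[]
for i in range(6):
    s=get_state(); M.append(s['moment'][2]); print(s['tool_pos'],round(yaw_now(),3),s['contact_force'].round(2),s['moment'].round(3))
    snapshot('scene')
E
```

```text
[ 0.54243358 -0.07299827  0.18261913] -1.025 [-0.67  0.18  0.18] [-0.175 -0.041  0.117]
[ 0.5424141  -0.07299207  0.18262809] -1.028 [-0.9   0.08 -0.06] [-0.157 -0.069  0.049]
[ 0.54242346 -0.07302102  0.18259793] -1.024 [-0.37  0.5  -0.74] [-0.197 -0.067 -0.076]
[ 0.5424454  -0.07302213  0.18262019] -1.024 [-0.26  0.52 -0.24] [-0.194 -0.108 -0.069]
[ 0.54243024 -0.07300753  0.18259996] -1.024 [-0.41  0.68 -0.5 ] [-0.196 -0.035  0.019]
[ 0.54246755 -0.07300106  0.18259627] -1.025 [ 0.22  0.65 -0.17] [-0.165 -0.01   0.065]
```

Emit:
apply_moves --pt "0 0 0" --pt "0 0 0" --pt "0 0 0" --pt "0 0 0" --pt "0 0 0" --pt "0 0 0" --pt "0 0 0" --pt "0 0 0" --yaw '[0,0,0,0,0,0,0,0]' --gripper '[100,100,100,100,100,100,100,100]'

```text
clock: 61.43
tool_pos: [0.5425, -0.0731, 0.1826]
eef_rot: [-0.681, -0.182, 0.681, -0.199]
contact_force: [0.1, -0.1, 0.3]
opening: 0.904
```

Emit:
apply_moves --pt "-1 0 0" --pt "-3 0 0" --pt "-6 0 0" --pt "-9 0 0" --pt "-12 0 0" --pt "-14 0 0" --pt "-15 0 0" --pt "-15 0 0" --pt "-15 0 0" --yaw '[0,0,0,0,0,0,0,0,0]' --gripper '[100,100,100,100,100,100,100,100,100]'

```text
clock: 62.18
tool_pos: [0.5412, -0.0696, 0.3323]
eef_rot: [-0.681, -0.182, 0.681, -0.199]
contact_force: [0.4, -0.8, 0.6]
opening: 0.998
```

```bash
python3 - <<'E'
from h import *
s=get_state(); print(s['tool_pos'],yaw_now(),s['contact_force'].round(2),s['q'].round(2))
im=save('scene','s49.png',(200,120,180,150),4); save('wrist','w49.png'); save('top','t49.png')
plan([.45,-.2,.34])
E
```

```text
[ 0.54116479 -0.06956745  0.33230132] -1.0251371391543302 [ 0.42 -0.76  0.63] [ 0.42  0.51 -0.64  1.65  0.36  1.09 -1.35]
plan [-0.62  6.45 14.51] yaw 0 q7 -1.35 dist cm 15.9
```

View pics/s49.png

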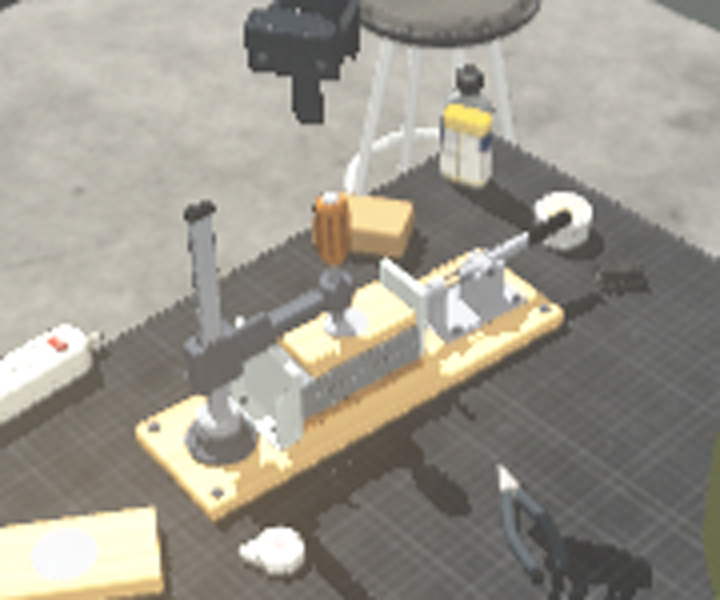

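View pics/w49.png

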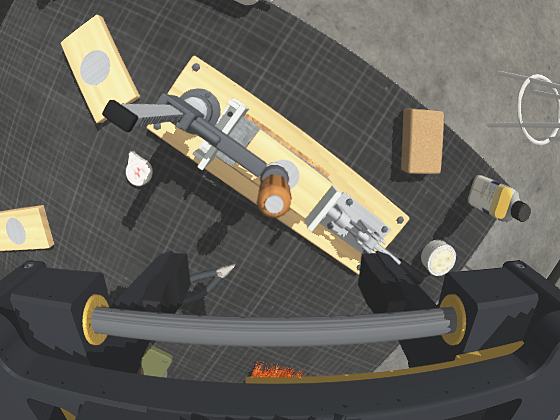

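```bash
python3 - <<'E'
from h import *
save('scene','s50.png',(230,130,110,110),5.4)
a=cv2.imread('pics/s41.png',0).astype(np.float32)
for nm,(x0,y0,x1,y1) in {'tip':(268,318,318,372),'armtip':(195,318,318,390),'collar':(88,395,165,460),'armmid':(195,340,270,395),'ref':(20,430,250,590),'ref2':(400,280,590,400)}.items():
  for n in ['s43','s44','s45','s46','s47','s48','s50']:
    b=cv2.imread(f'pics/{n}.png',0).astype(np.float32)
    W=np.eye(2,3,dtype=np.float32)
    try:
        cc,W=cv2.findTransformECC(a[y0:y1,x0:x1],b[y0:y1,x0:x1],W,cv2.MOTION_TRANSLATION,(3,200,1e-5),None,5)
        print(nm,n,(W[:,2]/5.4).round(2),round(cc,3))
    except Exception as e: print(nm,n,'fail')
E
```

```text
tip s43 [-0.02 -0.12] 0.979
tip s44 [ 0.   -0.53] 0.973
tip s45 [-0.01 -0.64] 0.94
tip s46 [ 0.02 -0.78] 0.933
tip s47 [-0.05 -0.75] 0.961
tip s48 [-0.06 -0.87] 0.954
tip s50 [-0.04 -0.88] 0.971
armtip s43 [-0.02 -0.05] 0.991
armtip s44 [ 0.01 -0.5 ] 0.98
armtip s45 [-0.04 -0.49] 0.974
armtip s46 [-0.03 -0.51] 0.969
armtip s47 [-0.07 -0.51] 0.97
armtip s48 [-0.06 -0.64] 0.96
armtip s50 [-0.05 -0.65] 0.972
collar s43 [-0.04  0.02] 0.978
collar s44 [-0.15  0.04] 0.972
collar s45 [-0.16  0.04] 0.971
collar s46 [-0.15  0.03] 0.972
collar s47 [-0.12  0.04] 0.969
collar s48 [-0.22  0.02] 0.97
collar s50 [-0.2  -0.03] 0.966
armmid s43 [ 0.01 -0.07] 0.985
armmid s44 [-0.82 -0.08] 0.964
armmid s45 [-0.79 -0.15] 0.983
armmid s46 [-0.78 -0.15] 0.984
armmid s47 [-0.79 -0.15] 0.984
armmid s48 [-0.76 -0.19] 0.985
armmid s50 [-0.74 -0.21] 0.984
ref s43 [ 0.   -0.01] 0.999
ref s44 [ 0. -0.] 0.999
ref s45 [ 0. -0.] 0.999
ref s46 [ 0.   -0.01] 0.999
ref s47 [ 0.01 -0.  ] 0.999
ref s48 [ 0. -0.] 0.999
ref s50 [ 0.   -0.01] 0.998
ref2 s43 [-0. -0.] 1.0
ref2 s44 [-0.  0.] 1.0
ref2 s45 [-0.  0.] 1.0
ref2 s46 [-0. -0.] 1.0
ref2 s47 [-0. -0.] 1.0
ref2 s48 [-0. -0.] 1.0
ref2 s50 [-0. -0.] 1.0
```

```bash
python3 - <<'E'
from h import *
for z in (.115,.125): print(proj('scene',[.543,-.075,z]))
E
```

```text
[283.6951164  194.69239732]
[283.64218663 192.60213346]
```

The arm's tip has lifted about 4 mm, which suggests it bound late, at roughly 3.9 rad of turn. I'll grip again and add a bit more.

```bash
python3 - <<'E'
from h import *
plan([.5425,-.0735,.1826]); P=camera_params('wrist'); im=snapshot('wrist'); s=get_state()
print(s['tool_pos'],onz('wrist',(274,206),.231,P))
E
```

```text
plan [14.85  0.1  -0.1 ] yaw 0 q7 -1.35 dist cm 14.9
[ 0.54081531 -0.06957135  0.33124209] [ 0.54106814 -0.07196342  0.231     ]
```

Emit:
apply_moves --pt "2.5 0.1 0" --pt "5.5 0.1 0" --pt "8.5 0.1 0" --pt "11 0.1 0" --pt "13 0.1 0" --pt "14.3 0.1 0" --pt "14.7 0.1 0" --pt "14.7 0.1 0" --pt "14.7 0.1 0" --pt "14.7 0.1 0" --yaw '[0,0,0,0,0,0,0,0,0,0]' --gripper '[100,100,100,100,100,100,100,100,100,100]'

```text
clock: 63.27
tool_pos: [0.5426, -0.0737, 0.1852]
eef_rot: [-0.68, -0.182, 0.681, -0.199]
contact_force: [-0.5, -0.1, 0.8]
opening: 1.003
```

```bash
python3 - <<'E'
from h import *
s=get_state(); print(s['tool_pos'],yaw_now(),s['contact_force'].round(2),s['q'].round(2)); save('wrist','w51.png')
E
```

```text
[ 0.54262637 -0.07373562  0.18521138] -1.0248742814161589 [-0.52 -0.12  0.82] [ 0.36  0.68 -0.54  1.84  0.53  0.76 -1.5 ]
```

View pics/w51.png

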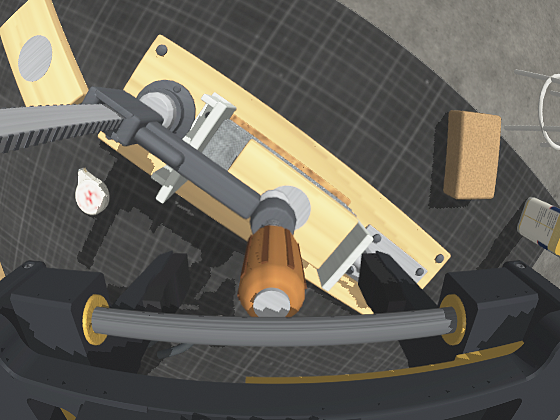

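Emit:
apply_moves --pt "0 0 0" --pt "0 0 0" --pt "0 0 0" --pt "0 0 0" --pt "0 0 0" --pt "0 0 0" --pt "0 0 0" --pt "0 0 0" --pt "0 0 0" --pt "0 0 0" --yaw '[0,0,0,0,0,0,0,0,0,0]' --gripper '[20,20,20,20,20,20,20,20,20,20]' --force 35

```text
clock: 64.15
tool_pos: [0.5423, -0.073, 0.1853]
eef_rot: [-0.68, -0.182, 0.681, -0.199]
contact_force: [-0.8, 1.8, 0.8]
opening: 0.324
```

Emit:
apply_moves --pt "0 0 0" --pt "0 0 0" --pt "0 0 0" --yaw '[0,0,0]' --gripper '[20,20,20]'

```text
clock: 64.4
tool_pos: [0.5423, -0.073, 0.1853]
eef_rot: [-0.68, -0.182, 0.681, -0.199]
contact_force: [-0.6, 0.6, 0.8]
opening: 0.333
```

```bash
python3 - <<'E'
from h import *
s=get_state(); print(s['tool_pos'],yaw_now(),s['contact_force'].round(2),s['moment'].round(3),s['opening']*88,s['q'].round(2))
E
```

```text
[ 0.54226417 -0.07295999  0.18529838] -1.0242544703158174 [-0.62  0.63  0.78] [ 0.118  0.047 -0.02 ] 29.329110619960584 [ 0.36  0.68 -0.54  1.84  0.53  0.76 -1.5 ]
```

Emit:
apply_moves --pt "0 0 0" --pt "0 0 0" --pt "0 0 0" --yaw '[0.07,0.14,0.21]' --gripper '[20,20,20]'

```text
clock: 64.65
tool_pos: [0.5421, -0.0727, 0.1853]
eef_rot: [0.698, 0.109, -0.697, 0.126]
contact_force: [-1.2, 2.0, 0.9]
opening: 0.326
```

```bash
python3 - <<'E'
from h import *
s=get_state(); print(s['tool_pos'],yaw_now(),s['contact_force'].round(2),s['moment'].round(3))
E
```

```text
[ 0.54211923 -0.07270427  0.18525681] -1.2368545972890548 [-1.24  1.96  0.93] [0.149 0.151 0.11 ]
```

Emit:
apply_moves --pt "0 0 0" --pt "0 0 0" --yaw '[0.07,0.14]' --gripper '[20,20]'

```text
clock: 64.82
tool_pos: [0.542, -0.0725, 0.1853]
eef_rot: [0.705, 0.059, -0.703, 0.076]
contact_force: [-0.4, 1.5, -0.0]
opening: 0.327
```

```bash
python3 - <<'E'
from h import *
s=get_state(); print(s['tool_pos'],yaw_now(),s['contact_force'].round(2),s['moment'].round(3))
E
```

```text
[ 0.54199461 -0.07251651  0.18526379] -1.3795008794433559 [-0.4   1.53 -0.03] [0.053 0.145 0.127]
```

Emit:
apply_moves --pt "0 0 0" --pt "0 0 0" --yaw '[0.07,0.14]' --gripper '[20,20]'

```text
clock: 64.98
tool_pos: [0.5419, -0.0722, 0.1853]
eef_rot: [0.708, 0.009, -0.705, 0.025]
contact_force: [-0.3, 2.9, 0.1]
opening: 0.325
```

```bash
python3 - <<'E'
from h import *
s=get_state(); print(s['tool_pos'],yaw_now(),s['contact_force'].round(2),s['moment'].round(3))
E
```

```text
[ 0.54192898 -0.07222937  0.18527347] -1.5219237796531992 [-0.34  2.89  0.09] [0.051 0.13  0.152]
```

```bash
python3 - <<'E'
from h import *
save('scene','s52.png',(230,130,110,110),5.4)
a=cv2.imread('pics/s41.png',0).astype(np.float32)
for nm,(x0,y0,x1,y1) in {'tip':(268,318,318,372),'armtip':(195,318,318,390),'collar':(88,395,165,460)}.items():
  for n in ['s48','s50','s52']:
    b=cv2.imread(f'pics/{n}.png',0).astype(np.float32); W=np.eye(2,3,dtype=np.float32)
    cc,W=cv2.findTransformECC(a[y0:y1,x0:x1],b[y0:y1,x0:x1],W,cv2.MOTION_TRANSLATION,(3,200,1e-5),None,5); print(nm,n,(W[:,2]/5.4).round(2),round(cc,3))
s=get_state(); print(yaw_now(),s['moment'].round(3))
E
```

```text
tip s48 [-0.06 -0.87] 0.954
tip s50 [-0.04 -0.88] 0.971
tip s52 [-0.03 -1.08] 0.961
armtip s48 [-0.06 -0.64] 0.96
armtip s50 [-0.05 -0.65] 0.972
armtip s52 [-0.07 -0.89] 0.974
collar s48 [-0.22  0.02] 0.97
collar s50 [-0.2  -0.03] 0.966
collar s52 [-0.26 -0.08] 0.864
-1.524790874566747 [0.158 0.056 0.051]
```

Emit:
apply_moves --pt "0 0 0" --pt "0 0 0" --pt "0 0 0" --pt "0 0 0" --yaw '[0.07,0.14,0.21,0.28]' --gripper '[20,20,20,20]'

```text
clock: 65.37
tool_pos: [0.5419, -0.0718, 0.1852]
eef_rot: [0.705, -0.091, -0.7, -0.075]
contact_force: [-0.6, 1.7, -0.4]
opening: 0.329
```

```bash
python3 - <<'E'
from h import *
s=get_state(); print(s['tool_pos'],yaw_now(),s['contact_force'].round(2),s['moment'].round(3))
E
```

```text
[ 0.54186587 -0.07181016  0.18524552] -1.8055781028647238 [-0.61  1.74 -0.35] [0.092 0.168 0.086]
```

Emit:
apply_moves --pt "0 0 0" --pt "0 0 0" --pt "0 0 0" --yaw '[0.07,0.14,0.21]' --gripper '[20,20,20]'

```text
clock: 65.62
tool_pos: [0.5419, -0.0714, 0.1853]
eef_rot: [0.693, -0.164, -0.686, -0.149]
contact_force: [-1.0, 1.7, 0.8]
opening: 0.325
```

```bash
python3 - <<'E'
from h import *
s=get_state(); print(s['tool_pos'],yaw_now(),s['contact_force'].round(2),s['moment'].round(3),s['q'].round(2))
save('scene','s53.png',(230,130,110,110),5.4)
a=cv2.imread('pics/s41.png',0).astype(np.float32)
for nm,(x0,y0,x1,y1) in {'tip':(268,318,318,372),'armtip':(195,318,318,390),'collar':(88,395,165,460),'bar':(95,260,140,400)}.items():
  for n in ['s45','s48','s50','s52','s53']:
    b=cv2.imread(f'pics/{n}.png',0).astype(np.float32); W=np.eye(2,3,dtype=np.float32)
    cc,W=cv2.findTransformECC(a[y0:y1,x0:x1],b[y0:y1,x0:x1],W,cv2.MOTION_TRANSLATION,(3,200,1e-5),None,5); print(nm,n,(W[:,2]/5.4).round(2),round(cc,3))
E
```

```text
[ 0.54186044 -0.07139111  0.18526021] -2.0162459772409687 [-1.04  1.67  0.8 ] [0.128 0.142 0.118] [ 0.19  0.64 -0.25  1.85  0.28  0.68 -2.25]
tip s45 [-0.01 -0.64] 0.94
tip s48 [-0.06 -0.87] 0.954
tip s50 [-0.04 -0.88] 0.971
tip s52 [-0.03 -1.08] 0.961
tip s53 [-0.04 -1.11] 0.954
armtip s45 [-0.04 -0.49] 0.974
armtip s48 [-0.06 -0.64] 0.96
armtip s50 [-0.05 -0.65] 0.972
armtip s52 [-0.07 -0.89] 0.974
armtip s53 [-0.08 -0.95] 0.974
collar s45 [-0.16  0.04] 0.971
collar s48 [-0.22  0.02] 0.97
collar s50 [-0.2  -0.03] 0.966
collar s52 [-0.26 -0.08] 0.864
collar s53 [-0.34 -0.24] 0.929
bar s45 [-0.   -0.01] 0.998
bar s48 [ 0.   -0.01] 0.996
bar s50 [ 0.   -0.01] 0.997
bar s52 [-0.   -0.03] 0.991
bar s53 [-0.   -0.04] 0.984
```

Emit:
apply_moves --pt "0 0 0" --pt "0 0 0" --pt "0 0 0" --pt "0 0 0" --pt "0 0 0" --pt "0 0 0" --pt "0 0 0" --pt "0 0 0" --yaw '[0,0,0,0,0,0,0,0]' --gripper '[100,100,100,100,100,100,100,100]'

```text
clock: 66.33
tool_pos: [0.5418, -0.0714, 0.1853]
eef_rot: [0.693, -0.165, -0.686, -0.15]
contact_force: [0.6, 0.7, 0.8]
opening: 0.909
```

Emit:
apply_moves --pt "-1 0 0" --pt "-3 0 0" --pt "-6 0 0" --pt "-9 0 0" --pt "-12 0 0" --pt "-14 0 0" --pt "-15 0 0" --pt "-15 0 0" --pt "-15 0 0" --yaw '[0,0,0,0,0,0,0,0,0]' --gripper '[100,100,100,100,100,100,100,100,100]'

```text
clock: 67.08
tool_pos: [0.5412, -0.0681, 0.3359]
eef_rot: [0.693, -0.165, -0.686, -0.15]
contact_force: [-0.3, 0.5, -1.6]
opening: 0.998
```

```bash
python3 - <<'E'
from h import *
save('scene','s54.png',(230,130,110,110),5.4)
s=get_state(); print(s['tool_pos'],s['contact_force'].round(2))
for ref in ['s41','s50']:
  a=cv2.imread(f'pics/{ref}.png',0).astype(np.float32)
  for nm,(x0,y0,x1,y1) in {'tip':(268,318,318,372),'armtip':(195,318,318,390),'collar':(88,395,165,460),'pad':(270,360,330,400),'bar':(95,260,140,400),'handle':(260,215,315,305)}.items():
    b=cv2.imread('pics/s54.png',0).astype(np.float32); W=np.eye(2,3,dtype=np.float32)
    cc,W=cv2.findTransformECC(a[y0:y1,x0:x1],b[y0:y1,x0:x1],W,cv2.MOTION_TRANSLATION,(3,200,1e-5),None,5); print(ref,nm,(W[:,2]/5.4).round(2),round(cc,3))
A=cv2.imread('pics/s50.png'); B=cv2.imread('pics/s54.png'); cv2.imwrite('pics/cmp.png',np.hstack([A[200:500,60:360],B[200:500,60:360]]))
E
```

```text
[ 0.54064611 -0.06818605  0.33492032] [ 0.36 -0.36  0.02]
s41 tip [-0.04 -1.1 ] 0.95
s41 armtip [-0.08 -0.95] 0.973
s41 collar [-0.33 -0.25] 0.918
s41 pad [-0.11 -0.9 ] 0.949
s41 bar [-0.   -0.05] 0.984
s41 handle [-0.56  0.58] 0.847
s50 tip [ 0.03 -0.23] 0.971
s50 armtip [-0.04 -0.29] 0.985
s50 collar [-0.07 -0.22] 0.925
s50 pad [-0.02 -0.12] 0.991
s50 bar [-0.   -0.02] 0.99
s50 handle [ 0.   -0.19] 0.94
```

View pics/cmp.png

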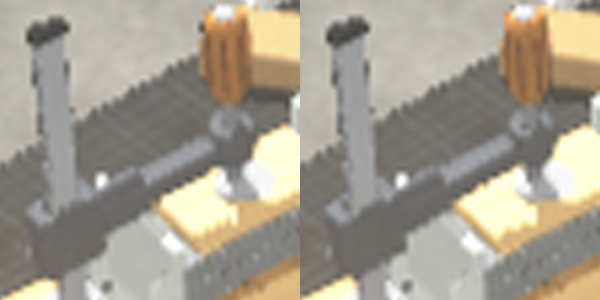

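```bash
python3 - <<'E'
from h import *
save('scene','s55.png',(200,120,180,150),4); im=save('wrist','w55.png'); 
cv2.imwrite('pics/w55c.png',cv2.resize(im[50:310,100:440],None,fx=2.2,fy=2.2,interpolation=cv2.INTER_CUBIC)[:,:,::-1])
im=save('top','t55.png')
E
```

```text
(no output)
```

View pics/w55c.png

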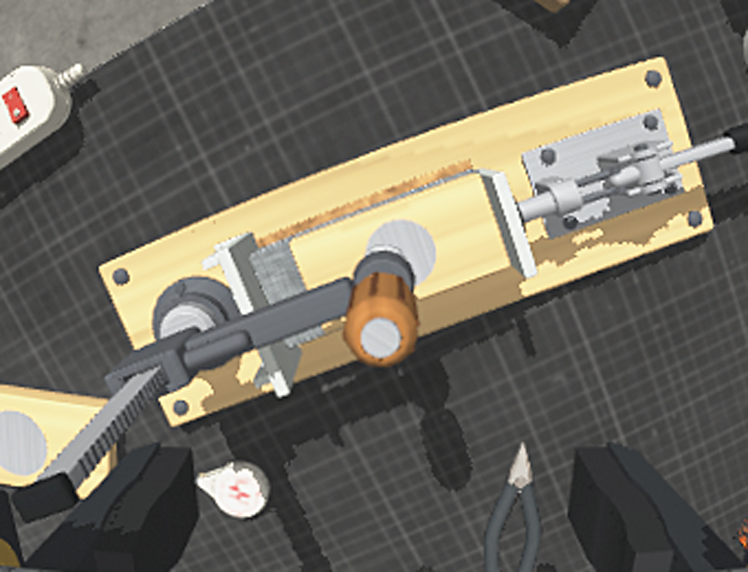

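View pics/s55.png

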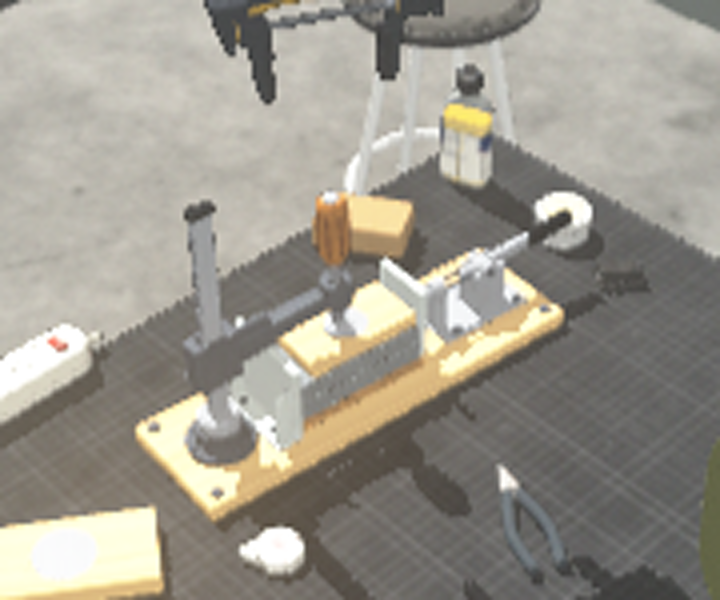

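View pics/t55.png

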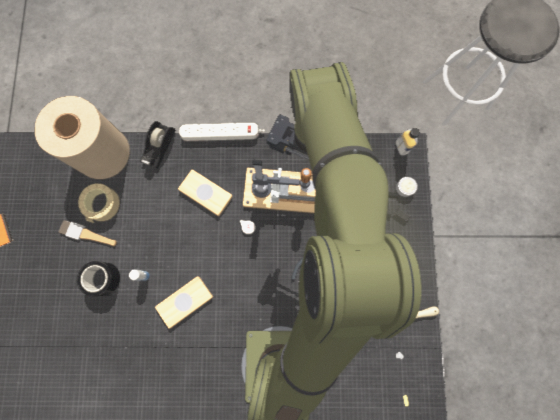

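```bash
python3 - <<'E'
from h import *
print(finish_job(), get_state()['clock'])
E
```

```text
the job is handed in; nothing more can be done
the job is handed in; nothing more can be done
```

The job is handed in at about 67 s. It reported no verdict.

**What I did:**
- I found only two grey books on the table and stacked both on the cork bed.
- I pushed the toggle right down to its stop; it stayed down by itself, with the stack flush against the gauge.
- I chose the smallest of the three pressing boards, measured at 61x121 mm, and laid it flat on the stack.
- I then swung the bar clamp to its stop, slid its jaw down until the pad met the board at about 18 N, and turned the handle about 5.6 rad clockwise.

**Last checks:**
- **Stack and board:** right after placing, the board was within about 0.5 mm of the bed's centre across the jig and about 2 mm off along it. The last pictures show the stack, board, toggle and clamp arm in place.
- **Robot and bystanders:** the robot was touching nothing, and no bystander looked moved.

**What failed or disagreed:**
- **First grasp:** the first two attempts closed on air above the book. The real fingertips sat about 25 mm behind the stated nose length, so I corrected for that throughout.
- **Clamp tightness:** this is inferred, as I could not measure the force.
  - The arm's tip rose about 5 mm, more than the 4 mm that goes with binding.
  - At the end the jaw's collar also seemed to creep up the bar by about 1 mm. That suggests the clamp reached its slip limit of about 33 N.
  - The torque readings were too noisy to confirm either.

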